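Chuck the long boring bar and put the short ones away in their flip-cap tubes

TASK

Set up the bench chuck for the next job: put the long boring bar's round shank right into the chuck, its body lying on the rest, and swing the sleeve handle over until all three jaws hold the bar tight. Put every short boring bar lying on the bench away in a flip-cap tube of its own in the rack (flick the cap open, lay the bar in, press the cap fully shut), and leave all caps shut. Don't disturb the spray can, the bowl or the wrench.

Things in the scene. Friction and masses are not known exactly. Their poses are not given: they have to be found in the camera images.
- long: The long boring bar, steel, 180 mm long, about 0.55 kg, lying on the bench. Along its own x: a 24 x 24 mm square body 125 mm long (x = -90 to +35 mm), then a round shank 16 mm in diameter and 55 mm long (x = +35 to +90 mm). Origin: middle of the length, on its centre line (12 mm above the bench as it lies). Grip it across the square body, best at its centre of mass, x = -16 mm.
- long_shank_end (a point): Centre of the end face of the long bar's shank (90 mm towards +x from long).
- chuck: Fixed chuck fixture: grey base 310 x 120 mm, 16 mm thick; at its back a green headstock (x = +62 to +162 mm, 110 mm wide, top 146 mm above the bench) with a steel three-jaw chuck, axis level along the fixture's x, 110 mm above the bench, mouth looking to -x; a rest in front of it. Origin: on the bench below the mouth; x points into the chuck, z up.
- chuck_mouth (a point): On the chuck's axis, in the plane of the jaws' front ends. Jaws (one below, two above, 120 degrees apart) reach 36 mm in from here; a back stop lies 45 mm in. The round sleeve, radius 33 mm, begins 8 mm in. At sleeve 0 the jaw tips are 14 mm from the axis; each radian closes them 5 mm, so they meet the 16 mm shank at about 1.2 rad.
- rest_top (a point): Middle of the top face of the rest, a steel column (26 mm along the axis, 60 mm wide) centred 112 mm in front of the mouth, top 98 mm above the bench: a square body lying on it has its centre line on the chuck's axis. Cheeks 30 mm apart rise 6 mm above it on either side. The bar stays there unheld, its shank drooping onto the lower jaw until the jaws close.
- sleeve (a joint): Turn of the chuck's sleeve, 0 (jaws wide open) to 1.6 rad. Its handle leans 0.75 rad from upright towards the fixture's +y at 0 and swings over the top towards -y as the value grows (about the fixture's +x). It stays where left (friction 0.4 N m). When the jaws meet the bar it stiffens; 5 to 10 N more at the handle makes it tight (above 1.2), and it holds by itself.
- handle (a point): On the sleeve's handle, a black round bar 16 mm in diameter standing out radially from the sleeve, 105 mm from the axis and 15 mm short of its end. It swings about the chuck's axis in the plane 33 mm in from the mouth. Pinched along the fixture's x it turns freely between the fingers as it swings.
- rack: Fixed wooden board 120 x 250 x 20 mm with three grey plastic flip-cap tubes lying along its x, at y = +85 (tube 1), 0 (tube 2), -85 mm (tube 3). Each: a trough 120 x 42 mm outside, 108 x 34 inside, floor 25 mm and wall tops 37 mm above the bench, under a hollow cap that leaves 29 mm inside height when shut. One short bar fits in each. Origin: underside, below tube 2's middle.
- cap1 (a joint): Opening angle of the cap of tube 1: 0 shut, up to 1.75 rad (a little past upright). Hinged at the tube's +x end, 60 mm from the tube's middle and 37 mm above the bench, axis along the rack's y. It stays where it is left (friction 0.07 N m).
- cap1_tab (a point): Middle of the thumb tab of cap 1, a lug 12 mm wide (rack's y), 12 mm high, standing out 28 mm from the cap's free end; when shut 134 mm to -x of the hinge and 8 mm above it, nothing below but the bench. Pinched along the rack's y it turns freely between the fingers as the cap swings. The shut cap's flat top is 13 mm above this point.
- cap2 (a joint): Opening angle of the cap of tube 2: 0 shut, up to 1.75 rad (a little past upright). Hinged at the tube's +x end, 60 mm from the tube's middle and 37 mm above the bench, axis along the rack's y. It stays where it is left (friction 0.07 N m).
- cap2_tab (a point): Middle of the thumb tab of cap 2, a lug 12 mm wide (rack's y), 12 mm high, standing out 28 mm from the cap's free end; when shut 134 mm to -x of the hinge and 8 mm above it, nothing below but the bench. Pinched along the rack's y it turns freely between the fingers as the cap swings. The shut cap's flat top is 13 mm above this point.
- cap3 (a joint): Opening angle of the cap of tube 3: 0 shut, up to 1.75 rad (a little past upright). Hinged at the tube's +x end, 60 mm from the tube's middle and 37 mm above the bench, axis along the rack's y. It stays where it is left (friction 0.07 N m).
- cap3_tab (a point): Middle of the thumb tab of cap 3, a lug 12 mm wide (rack's y), 12 mm high, standing out 28 mm from the cap's free end; when shut 134 mm to -x of the hinge and 8 mm above it, nothing below but the bench. Pinched along the rack's y it turns freely between the fingers as the cap swings. The shut cap's flat top is 13 mm above this point.
- short1: Short boring bar 1 (may be absent), 92 mm long, about 0.25 kg: 24 x 24 mm square body 60 mm long (x = -46 to +14 mm), then a round shank 12 mm in diameter (x = +14 to +46 mm). Origin: middle of the length, on its centre line (12 mm above the bench as it lies). Grip it across the body, best at its centre of mass, x = -12 mm.
- short2: Short boring bar 2 (may be absent), 92 mm long, about 0.25 kg: 24 x 24 mm square body 60 mm long (x = -46 to +14 mm), then a round shank 12 mm in diameter (x = +14 to +46 mm). Origin: middle of the length, on its centre line (12 mm above the bench as it lies). Grip it across the body, best at its centre of mass, x = -12 mm.
- short3: Short boring bar 3 (may be absent), 92 mm long, about 0.25 kg: 24 x 24 mm square body 60 mm long (x = -46 to +14 mm), then a round shank 12 mm in diameter (x = +14 to +46 mm). Origin: middle of the length, on its centre line (12 mm above the bench as it lies). Grip it across the body, best at its centre of mass, x = -12 mm.
- jaw1: Chuck jaw below the axis, a steel block 36 mm long and 18 mm wide that slides towards the axis with the sleeve. Origin: at chuck_mouth when open.
- jaw2: Upper chuck jaw on the fixture's +y side, a steel block 36 mm long and 18 mm wide that slides towards the axis with the sleeve. Origin: at chuck_mouth when open.
- jaw3: Upper chuck jaw on the fixture's -y side, a steel block 36 mm long and 18 mm wide that slides towards the axis with the sleeve. Origin: at chuck_mouth when open.
- spray: Red spray can, 60 mm across, 170 mm high, standing beyond the rack: leave alone. Origin under its centre.
- bowl: White plastic bowl, 140 mm across, at the right near the robot: leave alone. Origin under its centre.
- wrench: Wrench 200 mm long lying at the far side: leave alone. Origin under its middle.
Not all that is in view belongs to the job. What is shaped like the short3 but green, orange or pink is not meant.

How it is judged:
On the way, in this order (a step that is already met when the one before it is completed fails the run):
1. the long bar's shank is in the still open chuck, at least 30 mm deep (x of long_shank_end in the frame of chuck_mouth between 0.03 and 0.055 m and y of long_shank_end in the frame of chuck_mouth between -0.008 and 0.008 m and z of long_shank_end in the frame of chuck_mouth between -0.009 and 0.008 m and angle between the x axis of long and the x axis of chuck, either way round below 0.15 rad and value of joint sleeve below 0.8 rad), for 0.2 s.
2. all three jaws grip the shank (contact force between each of jaw1, jaw2, jaw3 and long above 2 N and x of long_shank_end in the frame of chuck_mouth between 0.03 and 0.055 m and y of long_shank_end in the frame of chuck_mouth between -0.004 and 0.004 m and z of long_shank_end in the frame of chuck_mouth between -0.004 and 0.004 m and angle between the x axis of long and the x axis of chuck, either way round below 0.06 rad and value of joint sleeve above 1 rad), for 0.3 s.
At the end, for the whole second after the job is handed in: Long bar: shank 30 mm or more into the chuck, centred within 4 mm, in line within 0.06 rad, still, each jaw pressing over 2 N. Each short bar present lies flat in a tube, within 14 mm lengthwise and 10 mm sideways of its middle. All three caps within 0.06 rad of shut (contact force between each of jaw1, jaw2, jaw3 and long above 2 N and x of long_shank_end in the frame of chuck_mouth between 0.03 and 0.055 m and y of long_shank_end in the frame of chuck_mouth between -0.004 and 0.004 m and z of long_shank_end in the frame of chuck_mouth between -0.004 and 0.004 m and angle between the x axis of long and the x axis of chuck, either way round below 0.06 rad and ((x of short1 in the frame of rack between -0.014 and 0.014 m and y of short1 in the frame of rack between 0.075 and 0.095 m and z of short1 in the frame of rack between 0.031 and 0.043 m) or (x of short1 in the frame of rack between -0.014 and 0.014 m and y of short1 in the frame of rack between -0.01 and 0.01 m and z of short1 in the frame of rack between 0.031 and 0.043 m) or (x of short1 in the frame of rack between -0.014 and 0.014 m and y of short1 in the frame of rack between -0.095 and -0.075 m and z of short1 in the frame of rack between 0.031 and 0.043 m)) and ((x of short2 in the frame of rack between -0.014 and 0.014 m and y of short2 in the frame of rack between 0.075 and 0.095 m and z of short2 in the frame of rack between 0.031 and 0.043 m) or (x of short2 in the frame of rack between -0.014 and 0.014 m and y of short2 in the frame of rack between -0.01 and 0.01 m and z of short2 in the frame of rack between 0.031 and 0.043 m) or (x of short2 in the frame of rack between -0.014 and 0.014 m and y of short2 in the frame of rack between -0.095 and -0.075 m and z of short2 in the frame of rack between 0.031 and 0.043 m)) and ((x of short3 in the frame of rack between -0.014 and 0.014 m and y of short3 in the frame of rack between 0.075 and 0.095 m and z of short3 in the frame of rack between 0.031 and 0.043 m) or (x of short3 in the frame of rack between -0.014 and 0.014 m and y of short3 in the frame of rack between -0.01 and 0.01 m and z of short3 in the frame of rack between 0.031 and 0.043 m) or (x of short3 in the frame of rack between -0.014 and 0.014 m and y of short3 in the frame of rack between -0.095 and -0.075 m and z of short3 in the frame of rack between 0.031 and 0.043 m)) and value of joint each of cap1, cap2, cap3 below 0.06 rad and linear speed of long below 0.02 m/s); the robot touches nothing.
It fails at once if the spray is moved more than 40 mm (distance of spray from where it was at the start of the episode above 0.04 m).
It fails at once if the bowl is moved more than 40 mm (distance of bowl from where it was at the start of the episode above 0.04 m).
It fails at once if the wrench is moved more than 40 mm (distance of wrench from where it was at the start of the episode above 0.04 m).
Of short1, short2, short3 only 2 to 3 are there at a start; the rules pass over those that are not, and their reading is None.
At some moment in a run one of short1, short2, short3, long may be knocked a few centimetres aside while the robot is not near it.
Once in a run the grip may slacken for a moment while it holds something.
It also fails if it takes over 210 s, if anything falls off the work surface, if the arm or the gripper's body presses on something with over 40 N, if the wrist force passes 120 N, or if a joint passes its speed limit or range.

ROBOT

A 7-joint arm with a two-finger parallel gripper is mounted at the origin on the work surface. World frame = base frame: x ahead of the robot, y to its left, z up, the work surface at z = 0. Lengths are in m, angles in rad, forces in N, time in s.
With the tool pointing down it reaches from about 0.4 to 0.9 m from the base axis. Payload 5.5 kg.
Tool frame: the origin (TCP) lies midway between the tips of the shut fingers; the grasp point (between the pads) lies ctrl.hold_point_z behind it (ctrl.hold_point_z is the distance from the TCP to the grasp point, in m); z points along the fingers, y is the line along which they close (so a half turn about z gives the same grasp; the last joint's range is limited). The gripper opens to 92 mm and grips with 3 to 60 N. Pads are 19 mm wide; open, the fingers measure 130 mm over their backs; the gripper's body (75 mm by 190 mm) begins 47 mm behind the grasp point.
Start: joints at [1.375, 0.501, -0.427, 1.55, 0.221, 1.138, -0.21], TCP at [0.288, -0.583, 0.227] pointing down, gripper open.
Joint ranges: [-2.88, 2.88], [-0.31, 2.03], [-1.54, 1.56], [0.2, 2.42], [-1.41, 4.55], [0.19, 2.02], [-2.57, 2.57]. Speed limits (rad/s): [2.57, 2.57, 3.14, 3.14, 3.14, 3.14, 3.14].

INTERFACE

Orientations are given as a unit quaternion [w, x, y, z].
In Python, from workcell import ctrl, eyes, job_done gives the robot as it stands.
- The arm moves only by the tool apply_moves, never from a script. Its argument "rows" is a list of rows, each an object of numbers: "dx", "dy", "dz": the shift along the tool's x, y, z in units of 0.2 m (1.0 is 0.2 m); "rx", "ry", "rz": the turn, a rotation vector about the tool's x, y, z in units of 180 degrees (1.0 is 180 degrees). A call has 1 to 5 rows; each row is the pose to reach, as a shift and turn from the pose commanded when the call began, along the tool's axes at that moment, turning the shorter way round; what a row does not reach only later rows make up. A row lasts 1/12 s, in which the tool goes at most 41.7 mm and 7.16 degrees, less where a joint would pass 70% of its speed; a pose out of reach is approached as far as the arm can. A call with a number of a shift or a turn outside -1 to 1 is refused whole. A call with a gripper value outside its range is refused whole. "fingers" is the closure, from -1 (fully open) to 1 (shut), set as the call begins (left out, the last holds). The fingers move at their own pace and stop on an object; "force" is the grip in N (left out, the last holds). Time passes only in rows, so rows that repeat a pose let the fingers close. It gives the time, the measured TCP pose, the force, the opening and the grip force at its end, in the units of the state.
- ctrl.state(): the state, without advancing time (a new reading comes with each control period).
- eyes.get_image(name): name is "scene" or "top" or "wrist"; returns the picture (480x640x3 uint8, red, green, blue); there is no depth.
- eyes.camera_params(name): a dict with "fx", "fy", "cx", "cy" (pixels), "eye" and "rotation" of the camera in the world; the wrist camera has in their place "mount" (4x4, takes a point from camera to tool coordinates, whose origin is the TCP and whose axes are the flange's). Camera axes: x right, y up, looking along -z (the intrinsics and any distortion apply to the point x, -y, -z); pixel columns grow to the right and rows downward; lengths in m; the calibration is good to about 2 mm. A picture is of the moment at which its call begins: read the wrist's pose just before it. camera_params takes no time and is no camera call.
- job_done(): hands the job in; it is judged then, once.
The state is a dict: "time_s": time; "joints": joint angles; "dq": joint speeds; "joint_efforts": joint torques, N m; "position": TCP position; "orientation": TCP orientation; "force": force on the tool from outside, world axes, zero at the start; "ft_torque": the same for the moment, N m; "width": opening from 0.0 (shut) to 1.0 (fully open); "grip_force": force on a finger pad.
Only numpy, scipy, OpenCV 4.12 (cv2) and the standard library are available. Lean on these libraries where they do the work, as an engineer would, in place of code of your own. Each camera call takes 0.05 s, during which the arm holds its last target. There are 200 camera calls.

## Working session

There is one attempt and no reset: what is moved stays moved. The work goes in short steps, Python scripts to look and compute and a tool call to move; the robot and the scene stay as the last step left them, time stands still between calls to the robot, and variables do not carry over. Pictures are saved under pics/ and viewed, at most 14 in all, crops included, and the job is handed in when it is done.

Besides the shell and the picture viewer there is one more tool, called after "Call:" as name([rows], argument=value, ...), one row to a line, values as JSON. apply_moves: Moves the arm, as the interface text tells. Shifts and turns lie within -1 to 1; 1 stands for 0.2 m of shift or 180 degrees of turn. Its arguments: {"type":"object","properties":{"rows":{"type":"array","items":{"type":"object","properties":{"dx":{"type":"number","minimum":-1,"maximum":1},"dy":{"type":"number","minimum":-1,"maximum":1},"dz":{"type":"number","minimum":-1,"maximum":1},"rx":{"type":"number","minimum":-1,"maximum":1},"ry":{"type":"number","minimum":-1,"maximum":1},"rz":{"type":"number","minimum":-1,"maximum":1}}}},"fingers":{"type":"number"},"force":{"type":"number"}},"required":["rows"]}

```bash
ls; mkdir -p pics
python3 - <<'E'
from workcell import ctrl, eyes
import cv2,json
for n in("scene","top","wrist"):
    im=eyes.get_image(n); cv2.imwrite(f"pics/{n}0.png",im[:,:,::-1]); print(n,eyes.camera_params(n))
print(ctrl.state(), ctrl.hold_point_z)
E
```

```text
pics
scene {'fx': 443.90345933302086, 'fy': 443.90345933302086, 'cx': 314.6220215701068, 'cy': 239.3872488721217, 'eye': array([1.17989734, 0.40970552, 0.7002765 ]), 'rotation': array([0.43000289, 0.21388321, 0.40191701, 0.7796244 ])}
top {'fx': 607.3167409789183, 'fy': 607.3167409789183, 'cx': 324.80482583800585, 'cy': 240.960605795574, 'eye': array([ 0.39360408, -0.00427117,  1.63932656]), 'rotation': array([ 0.71135649,  0.03214144, -0.03104324, -0.70140943])}
wrist {'fx': 349.9856994504444, 'fy': 349.9856994504444, 'cx': 319.28695648088905, 'cy': 239.3189146947955, 'mount': array([[ 1.39497218e-03,  9.56507160e-01,  2.91705512e-01,
         7.82545373e-02],
       [ 9.99999015e-01, -1.38008502e-03, -2.56798721e-04,
         2.24464369e-04],
       [ 1.56948591e-04,  2.91705583e-01, -9.56508143e-01,
        -1.56878674e-01],
       [ 0.00000000e+00,  0.00000000e+00,  0.00000000e+00,
         1.00000000e+00]])}
{'time_s': 0.15, 'joints': array([ 1.37522085,  0.50161976, -0.42681021,  1.55118364,  0.22081632,
        1.13827792, -0.21028911]), 'dq': array([ 5.44560563e-04, -4.23808459e-03,  9.62994589e-05, -3.27354504e-03,
        1.72656399e-04, -1.62856449e-04,  1.05700587e-03]), 'joint_efforts': array([-6.26259483e-03, -5.67107892e+01, -5.82494304e+00, -2.79456371e+01,
       -6.86635589e-02,  2.65323836e-02,  6.72720580e-05]), 'position': array([ 0.2875809 , -0.58234468,  0.22593387]), 'orientation': array([-7.05515902e-04,  9.73801423e-01,  2.27398919e-01, -1.46268854e-04]), 'force': array([-0.91032273, -0.34629856, -0.31116831]), 'ft_torque': array([0.03561617, 0.05046776, 0.0287699 ]), 'grip_force': 0.0, 'width': 1.001021159581487} 0.0188
```

View pics/top0.png

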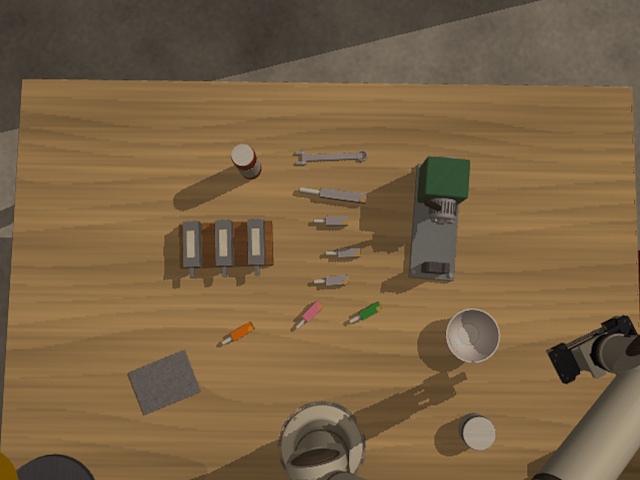

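View pics/scene0.png

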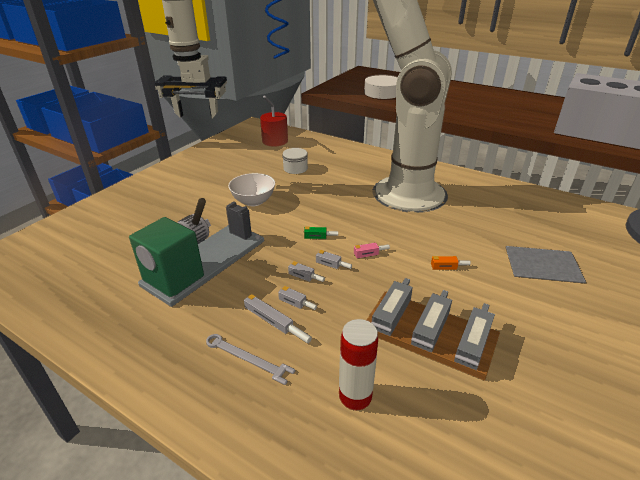

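Top view: rack tubes at about (191/224/257, 245), tabs pointing down at row 270. Long bar at (333,194) with its shank to the left. Three grey short bars at (331,220), (344,253) and (331,281). Chuck mouth near (443,212), axis pointing up in the image. The scene view agrees and shows the handle leaning to +y.

```bash
cat > h.py <<'E'
import numpy as np, cv2
from scipy.spatial.transform import Rotation as R
from workcell import ctrl, eyes
def q2R(q): return R.from_quat([q[1],q[2],q[3],q[0]])
def cam(n,st=None):
    p=eyes.camera_params(n)
    if n=="wrist":
        T=q2R(st["orientation"]).as_matrix(); M=p["mount"]
        return p, T@M[:3,:3], T@M[:3,3]+st["position"]
    return p, q2R(p["rotation"]).as_matrix(), p["eye"]
def rays(c,px):
    p,Rm,e=c; px=np.atleast_2d(np.asarray(px,float))
    d=np.c_[(px[:,0]-p["cx"])/p["fx"],-(px[:,1]-p["cy"])/p["fy"],-np.ones(len(px))]
    return e,d@Rm.T
def onplane(c,px,z):
    e,d=rays(c,px); return (e+d*((z-e[2])/d[:,2])[:,None])
def proj(c,P):
    p,Rm,e=c; q=(np.atleast_2d(P)-e)@Rm
    return np.c_[p["cx"]+p["fx"]*q[:,0]/-q[:,2], p["cy"]-p["fy"]*q[:,1]/-q[:,2]]
def yaw(st):
    x=q2R(st["orientation"]).as_matrix()[:,0]; return np.degrees(np.arctan2(x[1],x[0]))
def grab(n,f=None):
    st=ctrl.state(); im=eyes.get_image(n)
    if f: cv2.imwrite("pics/"+f,im[:,:,::-1])
    return im,cam(n,st),st
def blobs(im,c,z,satmax=60,vmin=60,amin=150,vmax=255):
    hsv=cv2.cvtColor(im,cv2.COLOR_RGB2HSV)
    m=((hsv[...,1]<satmax)&(hsv[...,2]>vmin)&(hsv[...,2]<=vmax)).astype(np.uint8)
    m=cv2.morphologyEx(m,cv2.MORPH_OPEN,np.ones((3,3)))
    out=[]
    for k in cv2.findContours(m,cv2.RETR_EXTERNAL,cv2.CHAIN_APPROX_NONE)[0]:
        if cv2.contourArea(k)<amin: continue
        w=onplane(c,k[:,0,:],z)[:,:2].astype(np.float32)
        (r,s,a)=cv2.minAreaRect(w*1000)
        px=cv2.minAreaRect(k)[0]
        a=a if s[0]>s[1] else a+90
        out.append((np.round(px),np.round(r),np.round(sorted(s)),round(a,1)))
    return out
def to(x,y,z,yw,st=None):
    """numbers for a move from the current measured pose to (x,y,z), tool down, tool-x at yaw deg"""
    st=st or ctrl.state(); Rm=q2R(st["orientation"])
    d=Rm.inv().apply(np.array([x,y,z])-st["position"])/.2
    a=np.radians(yw); T=np.array([[np.cos(a),np.sin(a),0],[np.sin(a),-np.cos(a),0],[0,0,-1]]).T
    T=np.array([[np.cos(a),np.sin(a),0],[np.sin(a),-np.cos(a),0],[0,0,-1.]])
    rv=(Rm.inv()*R.from_matrix(T)).as_rotvec()/np.pi
    print("MOVE d",d.round(3),"r",rv.round(4),"rows~",np.linalg.norm(d)*.2/.0417,np.linalg.norm(rv)*180/7.16)
E
python3 - <<'E'
from h import *
im=cv2.imread("pics/top0.png")[:,:,::-1].copy(); c=cam("top")
for b in blobs(im,c,.024,70,70,60): 
    if 170<b[0][0]<480 and 140<b[0][1]<300: print(*b)
hsv=cv2.cvtColor(im,cv2.COLOR_RGB2HSV)
for p in [(340,195),(310,190),(333,220),(318,221),(191,245),(430,240),(443,150),(375,195)]: print(p,hsv[p[1],p[0]])
print(onplane(c,[(427,160),(468,160),(412,276),(454,278)],.016))
to(.5,-.1,.35,80)
E
```

```text
[331. 280.] [433. -18.] [24. 89.] 94.6
[343. 253.] [508. -49.] [23. 89.] 96.5
[192. 244.] [527. 355.] [ 45. 121.] 2.0
[223. 243.] [530. 270.] [ 45. 122.] 3.2
[256. 242.] [535. 183.] [ 45. 122.] 3.0
[330. 221.] [592. -15.] [22. 88.] 90.8
[434. 238.] [ 552. -292.] [117. 219.] 175.5
[332. 194.] [666. -19.] [ 24. 176.] 82.6
[328. 158.] [765.  -6.] [ 36. 179.] 90.8
[242. 154.] [770. 227.] [54. 58.] 1.4
(340, 195) [ 10  37 125]
(310, 190) [ 18  46 172]
(333, 220) [ 11  38 127]
(318, 221) [ 18  47 157]
(191, 245) [ 19  61 168]
(430, 240) [13 23 99]
(443, 150) [ 17 131 134]
(375, 195) [ 16 131 103]
[[ 0.76369374 -0.27510411  0.016     ]
 [ 0.76524263 -0.38641215  0.016     ]
 [ 0.44843826 -0.23478955  0.016     ]
 [ 0.44468621 -0.34684978  0.016     ]]
MOVE d [ 2.02  -1.693 -0.618] r [-4.000e-04 -2.000e-04 -2.984e-01] rows~ 12.984469358095177 7.501687830471218
```

Run:
```python
import cv2
im=cv2.imread("pics/top0.png"); a=im[135:300,170:480]
cv2.imwrite("pics/top0c.png",cv2.resize(a,None,fx=2.58,fy=2.58,interpolation=2))
```

```text
(no output)
```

View pics/top0c.png

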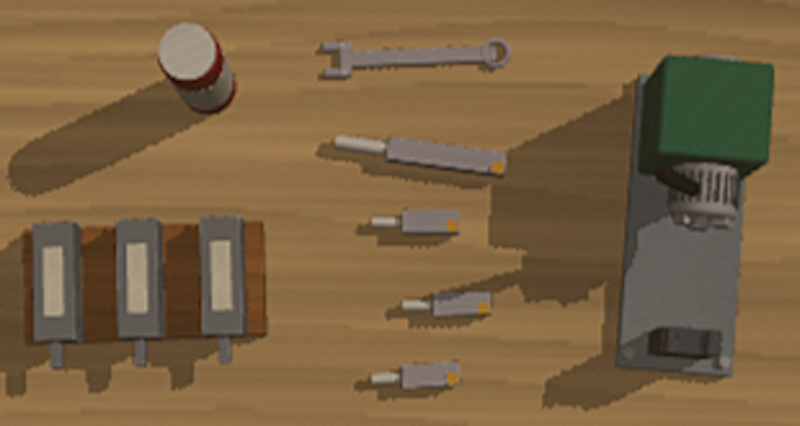

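Zoomed view: the chuck axis points up and slightly right (about -4.5°), the rack is turned about +3°, and all bars have their shank to the left. Next a close look at the chuck.

Run:
```python
from h import *
to(.50,-.30,.33,-4.5)
```

```text
MOVE d [ 1.577 -0.796 -0.519] r [-5.00e-04  1.00e-04  1.71e-01] rows~ 8.832956730599992 4.300011439732929
```

Call:
apply_moves([
  {"dx": 0.79,"dy": -0.4,"dz": -0.52},
  {"dx": 0.79,"dy": -0.4,"dz": -0.52},
  {"dx": 0.79,"dy": -0.4,"dz": -0.52},
  {"dx": 0.79,"dy": -0.4,"dz": -0.52},
  {"dx": 0.79,"dy": -0.4,"dz": -0.52},
])

```text
invalid input at $.rows[0]: expected keys dx, dy, dz, rx, ry, rz
```

Call:
apply_moves([
  {"dx": 0.79,"dy": -0.4,"rz": 0.171},
  {"dx": 0.79,"dy": -0.4,"rz": 0.171},
  {"dx": 0.79,"dy": -0.4,"rz": 0.171},
  {"dx": 0.79,"dy": -0.4,"rz": 0.171},
  {"dx": 0.79,"dy": -0.4,"rz": 0.171},
])

```text
invalid input at $.rows[0]: expected keys dx, dy, dz, rx, ry, rz
```

Call:
apply_moves([
  {},
  {},
  {},
])

```text
invalid input at $.rows[0]: expected keys dx, dy, dz, rx, ry, rz
```

Run:
```python
from h import *
im,c,st=grab("wrist","w1.png"); print(st["position"],yaw(st),st["joints"].round(2),st["force"])
```

```text
[ 0.2875809  -0.58234468  0.22593387] 26.28797239058165 [ 1.38  0.5  -0.43  1.55  0.22  1.14 -0.21] [-0.91032273 -0.34629856 -0.31116831]
```

View pics/w1.png

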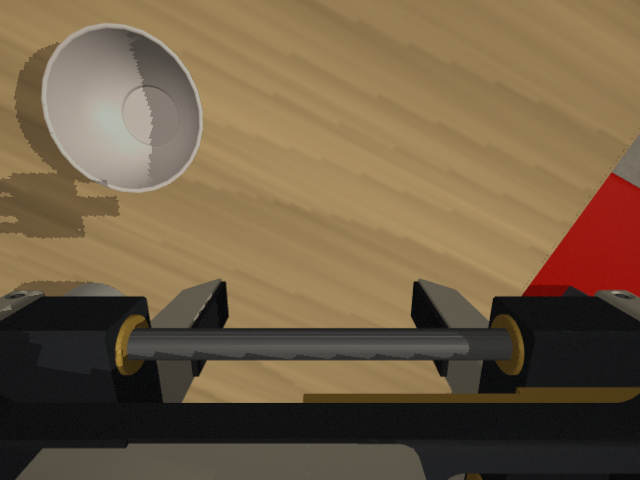

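The picture shows the bowl at (125,105), with the fingers filling rows 280 and below. Every row needs all six keys.

Call:
apply_moves([
  {"dx": 0.79,"dy": -0.4,"dz": -0.52,"rx": 0,"ry": 0,"rz": 0},
  {"dx": 0.79,"dy": -0.4,"dz": -0.52,"rx": 0,"ry": 0,"rz": 0},
  {"dx": 0.79,"dy": -0.4,"dz": -0.52,"rx": 0,"ry": 0,"rz": 0},
  {"dx": 0.79,"dy": -0.4,"dz": -0.52,"rx": 0,"ry": 0,"rz": 0},
  {"dx": 0.79,"dy": -0.4,"dz": -0.52,"rx": 0,"ry": 0,"rz": 0},
])

```text
time_s: 0.62
position: [0.3953, -0.439, 0.3319]
orientation: [0.0, 0.974, 0.228, 0.0]
force: [0.9, -0.5, 0.5]
width: 0.999
grip_force: 0.0
```

Call:
apply_moves([
  {"dx": 0.79,"dy": -0.4,"dz": 0,"rx": 0,"ry": 0,"rz": 0.171},
  {"dx": 0.79,"dy": -0.4,"dz": 0,"rx": 0,"ry": 0,"rz": 0.171},
  {"dx": 0.79,"dy": -0.4,"dz": 0,"rx": 0,"ry": 0,"rz": 0.171},
  {"dx": 0.79,"dy": -0.4,"dz": 0,"rx": 0,"ry": 0,"rz": 0.171},
  {"dx": 0.79,"dy": -0.4,"dz": 0,"rx": 0,"ry": 0,"rz": 0.171},
])

```text
time_s: 1.03
position: [0.5034, -0.2936, 0.3311]
orientation: [-0.001, 0.999, -0.039, 0.001]
force: [1.1, 1.1, -0.1]
width: 0.999
grip_force: 0.0
```

Call:
apply_moves([
  {"dx": 0,"dy": 0,"dz": 0,"rx": 0,"ry": 0,"rz": 0},
  {"dx": 0,"dy": 0,"dz": 0,"rx": 0,"ry": 0,"rz": 0},
])

```text
time_s: 1.2
position: [0.5012, -0.2976, 0.3307]
orientation: [-0.0, 0.999, -0.037, -0.0]
force: [-1.3, -0.7, -0.3]
width: 1.002
grip_force: 0.0
```

Run:
```python
from h import *
im,c,st=grab("wrist","w2.png"); print(st["time_s"],st["position"],yaw(st),st["joints"].round(2),st["force"])
```

```text
1.2 [ 0.50124599 -0.2975724   0.33073312] -4.220564730284483 [ 0.89  0.3  -0.51  1.59  0.15  1.28 -1.28] [-1.26586818 -0.73809311 -0.34228   ]
```

View pics/w2.png

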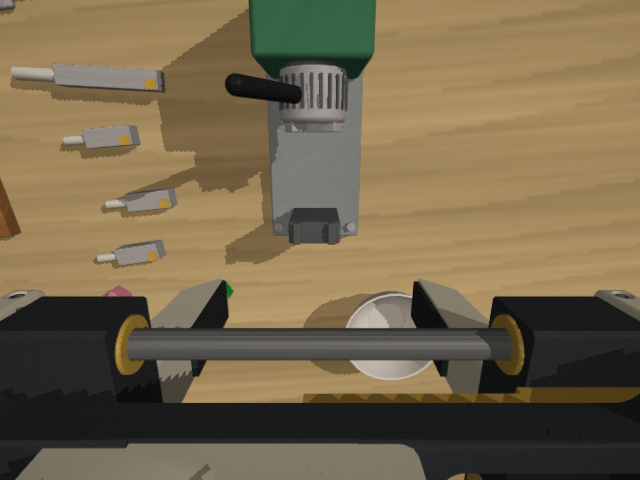

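Wrist view: the chuck fixture is upright in the picture. Base edges at columns ~272 and ~358, rest at (314,225), jaws' front ends near (313,130), handle tip (235,84).

Run:
```python
from h import *
im=cv2.imread("pics/w2.png"); a=im[110:250,250:380]
cv2.imwrite("pics/w2c.png",cv2.resize(a,None,fx=4.2,fy=4.2,interpolation=2))
rgb=im[:,:,::-1].copy(); hsv=cv2.cvtColor(rgb,cv2.COLOR_RGB2HSV); S=hsv[...,1].astype(int)
st=ctrl.state(); c=cam("wrist",st)
L=[];Rr=[]
for r in range(140,206,3):
    row=S[r]; k=np.where(row[255:380]<75)[0]+255
    # longest run
    g=np.split(k,np.where(np.diff(k)>1)[0]+1); g=max(g,key=len)
    L.append((g[0],r));Rr.append((g[-1]+1,r))
wl=onplane(c,L,.016);wr=onplane(c,Rr,.016)
for w in (wl,wr):
    p=np.polyfit(w[:,0],w[:,1],1); print("slope deg",np.degrees(np.arctan(p[0])),"y at x=.5",np.polyval(p,.5),np.std(w[:,1]-np.polyval(p,w[:,0])))
```

```text
slope deg -4.1212495533645885 y at x=.5 -0.23522286134866643 0.00039221555600230654
slope deg -4.440588261066054 y at x=.5 -0.35445129042978507 0.00036224325875745095
```

View pics/w2c.png

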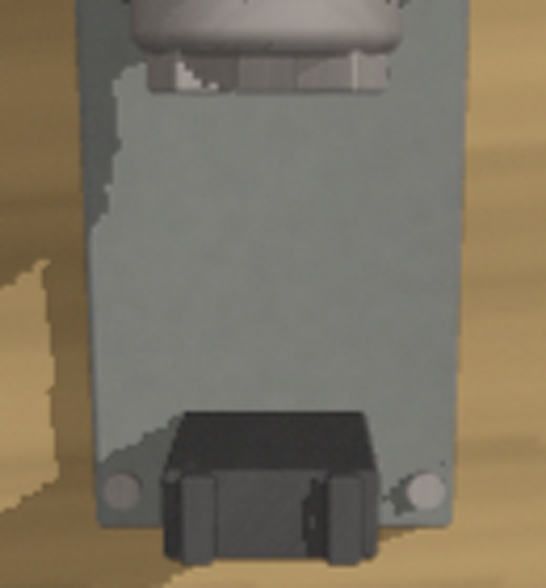

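Run:
```python
from h import *
c=cam("wrist",ctrl.state())
f=lambda u,v:(250+u/4.2,110+v/4.2)
P=onplane(c,[f(214,475),f(330,475),f(211,560),f(331,560),f(182,475),f(365,475)],.104); print(P[:,:2].round(4))
print(onplane(c,[f(230,472),f(320,472),f(230,557),f(320,557)],.098)[:,:2].round(4))
a=np.radians(-4.3);u=np.array([np.cos(a),np.sin(a)]);v=np.array([-u[1],u[0]])
q=P[:,:2]; print("along",(q@u).round(4),"lat",(q@v).round(4),"base axis lat",np.array([.5,-.2948])@v)
# mouth guess, jaws px
print(onplane(c,[f(270,92)],.11-.014)@np.r_[u,0], onplane(c,[f(270,92)],.124)@np.r_[u,0])
```

```text
[[ 0.4822 -0.2782]
 [ 0.4798 -0.3093]
 [ 0.4583 -0.2752]
 [ 0.4559 -0.3079]
 [ 0.4828 -0.2696]
 [ 0.4791 -0.3187]]
[[ 0.4812 -0.2822]
 [ 0.4793 -0.3067]
 [ 0.4569 -0.2801]
 [ 0.4551 -0.305 ]]
along [0.5017 0.5017 0.4777 0.4777 0.5017 0.5017] lat [-0.2413 -0.2724 -0.2401 -0.2729 -0.2326 -0.2819] base axis lat -0.2564808139500403
[0.60013729] [0.6001084]
```

Run:
```python
from h import *
im=cv2.imread("pics/w2.png")[:,:,::-1].copy(); c=cam("wrist",ctrl.state())
for b in blobs(im,c,.018,70,70,150): 
    if b[0][0]<200 and b[0][1]<280: print(*b)
to(.65,-.033,.20,82.6)
```

```text
[131. 254.] [434. -26.] [29. 99.] 94.5
[140. 201.] [508. -57.] [26. 98.] 92.7
[101. 137.] [593. -25.] [24. 99.] 90.6
[86. 76.] [666. -26.] [ 24. 183.] 82.7
MOVE d [ 0.646 -1.386  0.652] r [-0.000e+00  3.000e-04 -4.833e-01] rows~ 7.973362491804025 12.149972317134672
```

Call:
apply_moves([
  {"dx": 0.35,"dy": -0.69,"dz": 0.1,"rx": 0,"ry": 0,"rz": 0},
  {"dx": 0.35,"dy": -0.69,"dz": 0.1,"rx": 0,"ry": 0,"rz": 0},
  {"dx": 0.35,"dy": -0.69,"dz": 0.1,"rx": 0,"ry": 0,"rz": 0},
  {"dx": 0.35,"dy": -0.69,"dz": 0.1,"rx": 0,"ry": 0,"rz": 0},
  {"dx": 0.35,"dy": -0.69,"dz": 0.1,"rx": 0,"ry": 0,"rz": -0.03},
])

```text
time_s: 1.67
position: [0.583, -0.1603, 0.31]
orientation: [-0.002, 1.0, 0.012, 0.0]
force: [1.1, 1.2, -0.2]
width: 1.002
grip_force: 0.0
```

Call:
apply_moves([
  {"dx": 0.4,"dy": -0.64,"dz": 0.3,"rx": 0,"ry": 0,"rz": -0.15},
  {"dx": 0.4,"dy": -0.64,"dz": 0.3,"rx": 0,"ry": 0,"rz": -0.15},
  {"dx": 0.4,"dy": -0.64,"dz": 0.3,"rx": 0,"ry": 0,"rz": -0.15},
  {"dx": 0.4,"dy": -0.64,"dz": 0.3,"rx": 0,"ry": 0,"rz": -0.15},
  {"dx": 0.4,"dy": -0.64,"dz": 0.3,"rx": 0,"ry": 0,"rz": -0.15},
])

```text
time_s: 2.08
position: [0.6589, -0.0311, 0.2468]
orientation: [-0.003, 0.969, 0.247, -0.001]
force: [-0.7, 0.9, 1.1]
width: 1.001
grip_force: 0.0
```

Call:
apply_moves([
  {"dx": 0,"dy": 0,"dz": 0,"rx": 0,"ry": 0,"rz": -0.16},
  {"dx": 0,"dy": 0,"dz": 0,"rx": 0,"ry": 0,"rz": -0.16},
  {"dx": 0,"dy": 0,"dz": 0,"rx": 0,"ry": 0,"rz": -0.16},
  {"dx": 0,"dy": 0,"dz": 0,"rx": 0,"ry": 0,"rz": -0.16},
  {"dx": 0,"dy": 0,"dz": 0,"rx": 0,"ry": 0,"rz": -0.16},
])

```text
time_s: 2.5
position: [0.6585, -0.0412, 0.25]
orientation: [0.0, 0.88, 0.475, -0.001]
force: [0.1, -0.0, 0.2]
width: 1.005
grip_force: 0.0
```

Call:
apply_moves([
  {"dx": 0,"dy": 0,"dz": 0,"rx": 0,"ry": 0,"rz": -0.14},
  {"dx": 0,"dy": 0,"dz": 0,"rx": 0,"ry": 0,"rz": -0.14},
  {"dx": 0,"dy": 0,"dz": 0,"rx": 0,"ry": 0,"rz": -0.14},
  {"dx": 0,"dy": 0,"dz": 0,"rx": 0,"ry": 0,"rz": -0.14},
  {"dx": 0,"dy": 0,"dz": 0,"rx": 0,"ry": 0,"rz": -0.14},
])

```text
time_s: 2.92
position: [0.6586, -0.0403, 0.2502]
orientation: [-0.0, 0.756, 0.654, -0.0]
force: [0.2, -0.2, -0.5]
width: 1.003
grip_force: 0.0
```

Run:
```python
from h import *
im,c,st=grab("wrist","w3.png"); print(st["time_s"],st["position"],yaw(st),st["joints"].round(2))
for b in blobs(im,c,.02,70,70,300): print(*b)
```

```text
2.9167 [ 0.65861402 -0.04026198  0.25023319] 81.69174065679275 [ 0.6   0.61 -0.87  1.49  0.48  1.27 -0.48]
[220. 462.] [ 461. -389.] [ 65. 598.] 171.8
[246. 381.] [ 530. -260.] [ 66. 232.] 171.8
[463. 375.] [ 812. -290.] [44. 54.] 80.5
[ 17. 299.] [ 274. -103.] [23. 71.] 21.1
[450. 306.] [ 799. -188.] [ 39. 110.] 127.6
[189. 306.] [ 481. -143.] [ 39. 112.] 34.2
[194. 231.] [512. -50.] [32. 94.] 91.9
[124. 213.] [438. -19.] [36. 92.] 94.8
[260. 192.] [595. -17.] [27. 93.] 90.9
[325. 183.] [667. -22.] [ 24. 180.] 82.7
[416. 161.] [769. -14.] [ 37. 193.] 93.6
[614. 159.] [981. -62.] [ 57. 359.] 96.7
[133.  19.] [507. 167.] [ 32. 170.] 171.8
```

View pics/w3.png

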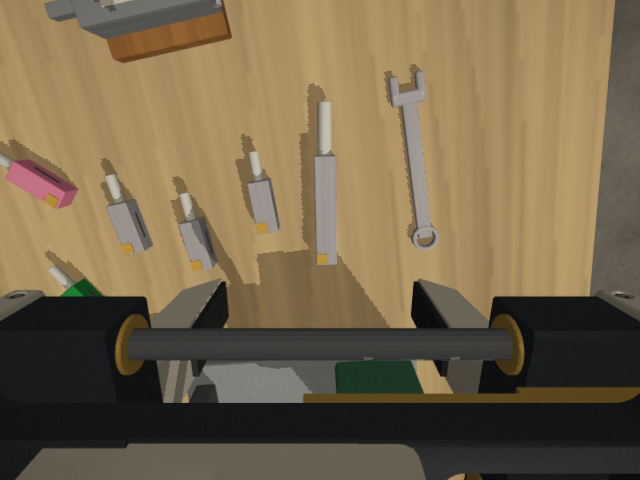

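Picture: the long bar lies vertically from (323,102) to (327,264), and the three short bars and the wrench are clear of it. The fingers must be part-closed so they don't hit the short bar at (262,195).

Run:
```python
from h import *
to(.665,-.038,.006,82.7)
```

```text
MOVE d [0.015 0.031 1.222] r [-0.0002  0.0001 -0.0065] rows~ 5.861135209500899 0.1641608876965101
```

Call:
apply_moves([
  {"dx": 0.015,"dy": 0.031,"dz": 0.7,"rx": 0,"ry": 0,"rz": -0.006},
  {"dx": 0.015,"dy": 0.031,"dz": 0.7,"rx": 0,"ry": 0,"rz": -0.006},
  {"dx": 0.015,"dy": 0.031,"dz": 0.7,"rx": 0,"ry": 0,"rz": -0.006},
  {"dx": 0.015,"dy": 0.031,"dz": 0.7,"rx": 0,"ry": 0,"rz": -0.006},
  {"dx": 0.015,"dy": 0.031,"dz": 0.8,"rx": 0,"ry": 0,"rz": -0.006},
], fingers=-0.09)

```text
time_s: 3.38
position: [0.6648, -0.0368, 0.0892]
orientation: [-0.001, 0.75, 0.661, -0.001]
force: [0.8, -0.5, 0.0]
width: 0.687
grip_force: 0.0
```

Call:
apply_moves([
  {"dx": 0,"dy": 0,"dz": 0.15,"rx": 0,"ry": 0,"rz": 0},
  {"dx": 0,"dy": 0,"dz": 0.3,"rx": 0,"ry": 0,"rz": 0},
  {"dx": 0,"dy": 0,"dz": 0.4,"rx": 0,"ry": 0,"rz": 0},
  {"dx": 0,"dy": 0,"dz": 0.42,"rx": 0,"ry": 0,"rz": 0},
  {"dx": 0,"dy": 0,"dz": 0.42,"rx": 0,"ry": 0,"rz": 0},
])

```text
time_s: 3.8
position: [0.6647, -0.0364, 0.0059]
orientation: [-0.001, 0.75, 0.662, -0.001]
force: [0.0, -0.2, -0.7]
width: 0.55
grip_force: 0.0
```

Call:
apply_moves([
  {"dx": 0,"dy": 0,"dz": 0,"rx": 0,"ry": 0,"rz": 0},
  {"dx": 0,"dy": 0,"dz": 0,"rx": 0,"ry": 0,"rz": 0},
  {"dx": 0,"dy": 0,"dz": 0,"rx": 0,"ry": 0,"rz": 0},
  {"dx": 0,"dy": 0,"dz": 0,"rx": 0,"ry": 0,"rz": 0},
  {"dx": 0,"dy": 0,"dz": 0,"rx": 0,"ry": 0,"rz": 0},
], fingers=1, force=45)

```text
time_s: 4.22
position: [0.6662, -0.036, 0.0081]
orientation: [0.001, 0.749, 0.662, 0.0]
force: [-2.3, 0.2, 5.1]
width: 0.257
grip_force: 45.0
```

Call:
apply_moves([
  {"dx": 0,"dy": 0,"dz": 0,"rx": 0,"ry": 0,"rz": 0},
  {"dx": 0,"dy": 0,"dz": 0,"rx": 0,"ry": 0,"rz": 0},
])

```text
time_s: 4.38
position: [0.6662, -0.036, 0.0081]
orientation: [0.001, 0.749, 0.662, 0.0]
force: [-1.4, -0.4, 7.1]
width: 0.257
grip_force: 45.0
```

Gripped (width 0.257 ≈ 24 mm). Lifting and turning.

Call:
apply_moves([
  {"dx": 0,"dy": 0,"dz": -0.1,"rx": 0,"ry": 0,"rz": 0},
  {"dx": 0,"dy": 0,"dz": -0.25,"rx": 0,"ry": 0,"rz": 0},
  {"dx": 0,"dy": 0,"dz": -0.4,"rx": 0,"ry": 0,"rz": 0},
  {"dx": 0,"dy": 0,"dz": -0.55,"rx": 0,"ry": 0,"rz": 0},
  {"dx": 0,"dy": 0,"dz": -0.7,"rx": 0,"ry": 0,"rz": 0},
])

```text
time_s: 4.8
position: [0.6641, -0.0361, 0.1467]
orientation: [-0.001, 0.749, 0.663, -0.001]
force: [-0.0, -0.4, -5.1]
width: 0.257
grip_force: 45.0
```

Call:
apply_moves([
  {"dx": 0,"dy": 0,"dz": -0.15,"rx": 0,"ry": 0,"rz": 0.03},
  {"dx": 0,"dy": 0,"dz": -0.3,"rx": 0,"ry": 0,"rz": 0.06},
  {"dx": 0,"dy": 0,"dz": -0.45,"rx": 0,"ry": 0,"rz": 0.09},
  {"dx": 0,"dy": 0,"dz": -0.55,"rx": 0,"ry": 0,"rz": 0.12},
  {"dx": 0,"dy": 0,"dz": -0.55,"rx": 0,"ry": 0,"rz": 0.15},
])

```text
time_s: 5.22
position: [0.6675, -0.0352, 0.2616]
orientation: [0.002, 0.884, 0.467, 0.003]
force: [1.0, 0.8, -4.3]
width: 0.257
grip_force: 45.0
```

Call:
apply_moves([
  {"dx": 0,"dy": 0,"dz": 0,"rx": 0,"ry": 0,"rz": 0.03},
  {"dx": 0,"dy": 0,"dz": 0,"rx": 0,"ry": 0,"rz": 0.065},
  {"dx": 0,"dy": 0,"dz": 0,"rx": 0,"ry": 0,"rz": 0.1},
  {"dx": 0,"dy": 0,"dz": 0,"rx": 0,"ry": 0,"rz": 0.13},
  {"dx": 0,"dy": 0,"dz": 0,"rx": 0,"ry": 0,"rz": 0.16},
])

```text
time_s: 5.63
position: [0.6642, -0.036, 0.2552]
orientation: [-0.0, 0.973, 0.233, -0.001]
force: [-0.7, 0.2, -5.3]
width: 0.26
grip_force: 45.0
```

Call:
apply_moves([
  {"dx": 0,"dy": 0,"dz": 0,"rx": 0,"ry": 0,"rz": 0.03},
  {"dx": 0,"dy": 0,"dz": 0,"rx": 0,"ry": 0,"rz": 0.065},
  {"dx": 0,"dy": 0,"dz": 0,"rx": 0,"ry": 0,"rz": 0.1},
  {"dx": 0,"dy": 0,"dz": 0,"rx": 0,"ry": 0,"rz": 0.14},
  {"dx": 0,"dy": 0,"dz": 0,"rx": 0,"ry": 0,"rz": 0.173},
])

```text
time_s: 6.05
position: [0.6642, -0.0359, 0.2551]
orientation: [-0.0, 0.999, -0.037, -0.002]
force: [-0.1, -0.5, -5.4]
width: 0.26
grip_force: 45.0
```

Call:
apply_moves([
  {"dx": 0,"dy": 0,"dz": 0,"rx": 0,"ry": 0,"rz": 0},
  {"dx": 0,"dy": 0,"dz": 0,"rx": 0,"ry": 0,"rz": 0},
])

```text
time_s: 6.22
position: [0.6646, -0.0358, 0.2556]
orientation: [0.0, 0.999, -0.033, -0.001]
force: [0.5, -0.1, -5.8]
width: 0.258
grip_force: 45.0
```

Run:
```python
from h import *
im,c,st=grab("wrist","w4.png"); print(st["time_s"],st["position"],yaw(st),st["width"],st["force"])
to(.457,-.292,.25,-4.3)
```

```text
6.2167 [ 0.66458664 -0.03580516  0.25562348] -3.7469743012337506 0.2584229962249742 [ 0.5482692  -0.13226375 -5.84848314]
MOVE d [-0.953  1.346  0.031] r [0.     0.0005 0.0031] rows~ 7.912101113527649 0.07994750099038313
```

View pics/w4.png

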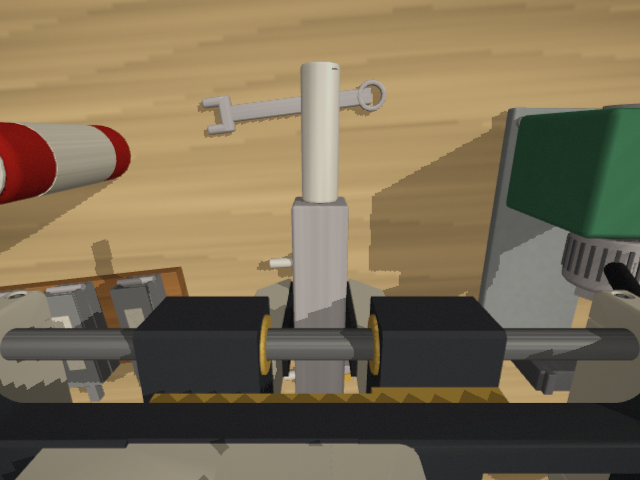

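The bar is straight in the fingers: shank end at (320,63), body/shank step at row ~199.

Run:
```python
from h import *
im=cv2.imread("pics/w4.png")[:,:,::-1].copy(); S=cv2.cvtColor(im,cv2.COLOR_RGB2HSV)[...,1].astype(int)
for r in (75,90,130,150,180,190,204,210,220,240,260):
    k=np.where(S[r,270:370]<60)[0]+270
    g=max(np.split(k,np.where(np.diff(k)>1)[0]+1),key=len); print(r,g[0],g[-1]+1, S[r,g[0]-2:g[0]+2])
print(S[55:72,320],S[192:206,297],S[192:206,343])
```

```text
75 301 340 [104  90  36  33]
90 301 340 [103  89  34  37]
130 302 339 [104  60  31  32]
150 302 339 [103  78  35  33]
180 302 338 [105  98  36  33]
190 302 338 [104  97  34  31]
204 293 347 [103  99  24  22]
210 292 349 [101  73  22  21]
220 292 348 [104  88  23  21]
240 292 348 [105 101  46  21]
260 270 347 [112  75  28  27]
[108 108 105 106 106  96  43  27  25  26  26  27  24  26  27  27  27] [102 102 100 102  93  21  23  23  23  21  23  19  22  22] [102 101 100 101  96  55  23  21  23  24  21  21  21  22]
```

Call:
apply_moves([
  {"dx": -0.1,"dy": 0.14,"dz": 0,"rx": 0,"ry": 0,"rz": 0},
  {"dx": -0.2,"dy": 0.28,"dz": 0,"rx": 0,"ry": 0,"rz": 0},
  {"dx": -0.3,"dy": 0.42,"dz": 0,"rx": 0,"ry": 0,"rz": 0},
  {"dx": -0.4,"dy": 0.56,"dz": 0,"rx": 0,"ry": 0,"rz": 0},
  {"dx": -0.5,"dy": 0.7,"dz": 0,"rx": 0,"ry": 0,"rz": 0},
])

```text
time_s: 6.68
position: [0.5546, -0.1696, 0.2564]
orientation: [-0.0, 0.999, -0.033, -0.0]
force: [0.3, -0.6, -4.8]
width: 0.255
grip_force: 45.0
```

Call:
apply_moves([
  {"dx": -0.11,"dy": 0.15,"dz": 0,"rx": 0,"ry": 0,"rz": 0},
  {"dx": -0.22,"dy": 0.31,"dz": 0,"rx": 0,"ry": 0,"rz": 0},
  {"dx": -0.33,"dy": 0.46,"dz": 0,"rx": 0,"ry": 0,"rz": 0.003},
  {"dx": -0.4,"dy": 0.57,"dz": 0,"rx": 0,"ry": 0,"rz": 0.003},
  {"dx": -0.453,"dy": 0.646,"dz": 0,"rx": 0,"ry": 0,"rz": 0.003},
])

```text
time_s: 7.1
position: [0.4537, -0.2946, 0.2565]
orientation: [0.001, 0.999, -0.04, -0.001]
force: [0.5, -0.7, -6.2]
width: 0.256
grip_force: 45.0
```

Call:
apply_moves([
  {"dx": 0,"dy": 0,"dz": 0.1,"rx": 0,"ry": 0,"rz": 0},
  {"dx": 0,"dy": 0,"dz": 0.25,"rx": 0,"ry": 0,"rz": 0},
  {"dx": 0,"dy": 0,"dz": 0.4,"rx": 0,"ry": 0,"rz": 0},
  {"dx": 0,"dy": 0,"dz": 0.5,"rx": 0,"ry": 0,"rz": 0},
  {"dx": 0,"dy": 0,"dz": 0.5,"rx": 0,"ry": 0,"rz": 0},
])

```text
time_s: 7.52
position: [0.4532, -0.2894, 0.1522]
orientation: [-0.002, 0.999, -0.038, -0.004]
force: [-1.4, -0.4, -5.1]
width: 0.261
grip_force: 45.0
```

Call:
apply_moves([
  {"dx": 0,"dy": 0,"dz": 0,"rx": 0,"ry": 0,"rz": 0},
  {"dx": 0,"dy": 0,"dz": 0,"rx": 0,"ry": 0,"rz": 0},
])

```text
time_s: 7.68
position: [0.4579, -0.2916, 0.1581]
orientation: [0.0, 0.999, -0.038, 0.001]
force: [1.4, -0.6, -5.3]
width: 0.255
grip_force: 45.0
```

```bash
cat >> h.py <<'E'
CU=np.array([np.cos(np.radians(-4.3)),np.sin(np.radians(-4.3))]);CV=np.array([-CU[1],CU[0]])
def chk():
    st=ctrl.state();p=st["position"][:2]; print("t",st["time_s"],"along",p@CU-.601,"lat",p@CV+.2567,"z",st["position"][2],"yaw",yaw(st),"F",st["force"].round(1),"w",round(st["width"],3)); return st
E
python3 - <<'E'
from h import *
chk(); im,c,st=grab("wrist","w5.png")
E
```

```text
t 7.6833 along -0.12249457993923679 lat 0.00023259271630399203 z 0.1580681438444394 yaw -4.405926248032985 F [ 1.4 -0.6 -5.3] w 0.255
```

View pics/w5.png

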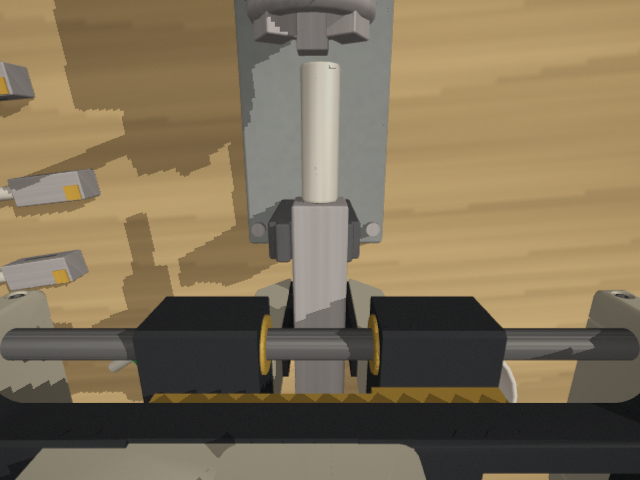

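The bar points at the chuck with its end just short of the jaws. The rest and jaws (columns ~314) look a few mm left of the bar (320.5), so I'll let the arm settle and measure again.

Call:
apply_moves([
  {"dx": 0,"dy": 0,"dz": 0,"rx": 0,"ry": 0,"rz": 0},
  {"dx": 0,"dy": 0,"dz": 0,"rx": 0,"ry": 0,"rz": 0},
  {"dx": 0,"dy": 0,"dz": 0,"rx": 0,"ry": 0,"rz": 0},
  {"dx": 0,"dy": 0,"dz": 0,"rx": 0,"ry": 0,"rz": 0},
  {"dx": 0,"dy": 0,"dz": 0,"rx": 0,"ry": 0,"rz": 0},
])

```text
time_s: 8.15
position: [0.4569, -0.2915, 0.1571]
orientation: [0.0, 0.999, -0.039, 0.0]
force: [-0.2, -0.2, -5.8]
width: 0.258
grip_force: 45.0
```

Run:
```python
from h import *
chk(); im,c,st=grab("wrist","w6.png"); print(st["orientation"])
S=cv2.cvtColor(im,cv2.COLOR_RGB2HSV)[...,1].astype(int); G=cv2.cvtColor(im,cv2.COLOR_RGB2GRAY).astype(int)
A=[]
for r in range(100,190,6):
    k=np.where(S[r,200:430]<75)[0]+200
    g=[x for x in np.split(k,np.where(np.diff(k)>1)[0]+1)if len(x)>3]; A.append((g[0][0],g[-1][-1]+1,r))
A=np.array(A); L=onplane(c,A[:,[0,2]],.016);Q=onplane(c,A[:,[1,2]],.016)
for w in(L,Q):
    p=np.polyfit(w[:,0],w[:,1],1); print("slope",np.degrees(np.arctan(p[0])),"lat",(w[:,:2]@CV).mean()+.2567,(w[:,:2]@CV).std())
print("rest row 225",G[225,255:300].tolist(),G[225,340:372].tolist())
print("jaw row 44",G[44,285:345].tolist())
```

```text
t 8.15 along -0.12356925775724265 lat 0.0003069279020477822 z 0.15705724589764167 yaw -4.489320655009728 F [-0.2 -0.2 -5.8] w 0.258
[ 1.98452433e-04  9.99232649e-01 -3.91667306e-02  2.00651432e-04]
slope -4.084286239655929 lat 0.062041493803610126 0.0002446387655751105
slope -4.0683925726729475 lat -0.0563827720763016 0.00025719376716707836
rest row 225 [115, 113, 113, 114, 115, 116, 115, 112, 98, 72, 77, 96, 90, 58, 71, 81, 76, 59, 57, 55, 67, 79, 86, 87, 88, 87, 88, 89, 89, 90, 90, 88, 88, 86, 76, 66, 88, 116, 135, 152, 160, 160, 161, 162, 163] [161, 160, 159, 157, 156, 156, 157, 148, 99, 90, 89, 89, 85, 82, 86, 86, 87, 86, 86, 86, 104, 133, 122, 94, 94, 91, 91, 127, 161, 161, 161, 158]
jaw row 44 [130, 129, 130, 130, 131, 131, 131, 132, 132, 132, 127, 107, 113, 119, 117, 115, 114, 115, 115, 116, 115, 116, 117, 116, 117, 119, 120, 118, 116, 118, 117, 116, 113, 114, 116, 116, 117, 117, 116, 115, 116, 114, 101, 102, 132, 132, 131, 133, 132, 133, 132, 132, 131, 132, 133, 132, 132, 131, 131, 132]
```

Settled measurement: the axis lies 2.8 mm further left, with yaw -4.1°. Correct for that, lower to just above the rest and start sliding in.

Call:
apply_moves([
  {"dx": 0,"dy": -0.015,"dz": 0.06,"rx": 0,"ry": 0,"rz": -0.002},
  {"dx": 0,"dy": -0.015,"dz": 0.12,"rx": 0,"ry": 0,"rz": -0.002},
  {"dx": 0,"dy": -0.015,"dz": 0.18,"rx": 0,"ry": 0,"rz": -0.002},
  {"dx": 0,"dy": -0.015,"dz": 0.21,"rx": 0,"ry": 0,"rz": -0.002},
  {"dx": 0,"dy": -0.015,"dz": 0.225,"rx": 0,"ry": 0,"rz": -0.002},
])

```text
time_s: 8.62
position: [0.4556, -0.2876, 0.1094]
orientation: [-0.001, 0.999, -0.036, -0.002]
force: [-0.1, -1.1, -6.5]
width: 0.256
grip_force: 45.0
```

Call:
apply_moves([
  {"dx": 0,"dy": 0,"dz": 0,"rx": 0,"ry": 0,"rz": 0},
  {"dx": 0,"dy": 0,"dz": 0,"rx": 0,"ry": 0,"rz": 0},
  {"dx": 0.03,"dy": 0,"dz": 0,"rx": 0,"ry": 0,"rz": 0},
  {"dx": 0.06,"dy": 0,"dz": 0,"rx": 0,"ry": 0,"rz": 0},
  {"dx": 0.06,"dy": 0,"dz": 0,"rx": 0,"ry": 0,"rz": 0},
])

```text
time_s: 9.03
position: [0.4716, -0.2895, 0.1127]
orientation: [0.0, 0.999, -0.036, 0.002]
force: [0.8, 0.2, -5.0]
width: 0.259
grip_force: 45.0
```

Run:
```python
from h import *
chk(); im,c,st=grab("wrist","w7.png")
cv2.imwrite("pics/w7c.png",cv2.resize(im[0:280,200:440,::-1],None,fx=2.1,fy=2.1,interpolation=2))
```

```text
t 9.0333 along -0.10901847194001135 lat 0.0034127666910695464 z 0.11270068774987335 yaw -4.092561154209132 F [ 0.8  0.2 -5. ] w 0.259
```

View pics/w7c.png

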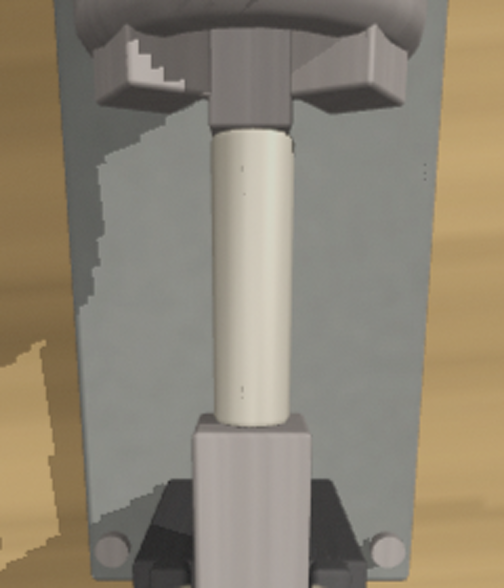

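The shank is centred on the jaws (columns 211–292 of the crop, with the two upper jaws symmetric). Sliding in.

Call:
apply_moves([
  {"dx": 0.03,"dy": 0,"dz": 0,"rx": 0,"ry": 0,"rz": 0},
  {"dx": 0.06,"dy": 0,"dz": 0,"rx": 0,"ry": 0,"rz": 0},
  {"dx": 0.08,"dy": 0,"dz": 0,"rx": 0,"ry": 0,"rz": 0},
  {"dx": 0.1,"dy": 0,"dz": 0,"rx": 0,"ry": 0,"rz": 0},
  {"dx": 0.1,"dy": 0,"dz": 0,"rx": 0,"ry": 0,"rz": 0},
])

```text
time_s: 9.5
position: [0.4903, -0.2905, 0.1119]
orientation: [-0.0, 0.999, -0.036, 0.001]
force: [0.2, 0.3, -4.3]
width: 0.258
grip_force: 45.0
```

Run:
```python
from h import *
chk()
```

```text
t 9.5 along -0.09030288795407326 lat 0.0037588082148717894 z 0.11187685720196382 yaw -4.096229672251487 F [ 0.2  0.3 -4.3] w 0.258
```

Call:
apply_moves([
  {"dx": 0.03,"dy": 0.001,"dz": 0,"rx": 0,"ry": 0,"rz": 0},
  {"dx": 0.06,"dy": 0.002,"dz": 0,"rx": 0,"ry": 0,"rz": 0},
  {"dx": 0.09,"dy": 0.002,"dz": 0,"rx": 0,"ry": 0,"rz": 0},
  {"dx": 0.125,"dy": 0.002,"dz": 0,"rx": 0,"ry": 0,"rz": 0},
  {"dx": 0.125,"dy": 0.002,"dz": 0,"rx": 0,"ry": 0,"rz": 0},
])

```text
time_s: 9.92
position: [0.5161, -0.2927, 0.112]
orientation: [-0.0, 0.999, -0.036, 0.001]
force: [0.8, -0.7, -4.8]
width: 0.258
grip_force: 45.0
```

Call:
apply_moves([
  {"dx": 0,"dy": 0,"dz": 0.005,"rx": 0,"ry": 0,"rz": 0},
  {"dx": 0,"dy": 0,"dz": 0.01,"rx": 0,"ry": 0,"rz": 0},
  {"dx": 0,"dy": 0,"dz": 0.01,"rx": 0,"ry": 0,"rz": 0},
  {"dx": 0,"dy": 0,"dz": 0.01,"rx": 0,"ry": 0,"rz": 0},
])

```text
time_s: 10.25
position: [0.5133, -0.2929, 0.1095]
orientation: [-0.0, 0.999, -0.036, -0.0]
force: [-0.2, -0.3, -5.8]
width: 0.26
grip_force: 45.0
```

Run:
```python
from h import *
st=chk(); print(st["ft_torque"])
```

```text
t 10.25 along -0.06722438658293795 lat 0.0031404630362103503 z 0.10950058426838034 yaw -4.146451779567992 F [-0.2 -0.3 -5.8] w 0.26
[0.05246459 0.06455063 0.07010492]
```

Call:
apply_moves([
  {"dx": 0,"dy": 0,"dz": 0.007,"rx": 0,"ry": 0,"rz": 0},
  {"dx": 0,"dy": 0,"dz": 0.007,"rx": 0,"ry": 0,"rz": 0},
  {"dx": 0,"dy": 0,"dz": 0.007,"rx": 0,"ry": 0,"rz": 0},
])

```text
time_s: 10.5
position: [0.5136, -0.2929, 0.1083]
orientation: [-0.0, 0.999, -0.036, -0.0]
force: [-0.1, -0.7, -5.4]
width: 0.26
grip_force: 45.0
```

Call:
apply_moves([
  {"dx": 0,"dy": 0,"dz": 0.006,"rx": 0,"ry": 0,"rz": 0},
  {"dx": 0,"dy": 0,"dz": 0.006,"rx": 0,"ry": 0,"rz": 0},
  {"dx": 0,"dy": 0,"dz": 0.006,"rx": 0,"ry": 0,"rz": 0},
])

```text
time_s: 10.75
position: [0.5138, -0.2928, 0.107]
orientation: [-0.0, 0.999, -0.036, -0.0]
force: [0.0, -0.6, -4.5]
width: 0.26
grip_force: 45.0
```

Call:
apply_moves([
  {"dx": 0,"dy": 0,"dz": 0.006,"rx": 0,"ry": 0,"rz": 0},
  {"dx": 0,"dy": 0,"dz": 0.006,"rx": 0,"ry": 0,"rz": 0},
  {"dx": 0,"dy": 0,"dz": 0.006,"rx": 0,"ry": 0,"rz": 0},
])

```text
time_s: 11.0
position: [0.514, -0.2929, 0.1061]
orientation: [0.0, 0.999, -0.036, 0.0]
force: [0.9, -0.4, -5.5]
width: 0.254
grip_force: 45.0
```

Call:
apply_moves([
  {"dx": 0,"dy": 0,"dz": 0.006,"rx": 0,"ry": 0,"rz": 0},
  {"dx": 0,"dy": 0,"dz": 0.006,"rx": 0,"ry": 0,"rz": 0},
  {"dx": 0,"dy": 0,"dz": 0.006,"rx": 0,"ry": 0,"rz": 0},
])

```text
time_s: 11.25
position: [0.5142, -0.293, 0.1056]
orientation: [0.0, 0.999, -0.036, 0.0]
force: [-1.6, 0.2, 3.7]
width: 0.257
grip_force: 45.0
```

Call:
apply_moves([
  {"dx": 0,"dy": 0,"dz": 0.006,"rx": 0,"ry": 0,"rz": 0},
  {"dx": 0,"dy": 0,"dz": 0.006,"rx": 0,"ry": 0,"rz": 0},
  {"dx": 0,"dy": 0,"dz": 0.006,"rx": 0,"ry": 0,"rz": 0},
])

```text
time_s: 11.5
position: [0.5147, -0.293, 0.1047]
orientation: [0.0, 0.999, -0.036, 0.001]
force: [-2.1, 1.1, 6.4]
width: 0.257
grip_force: 45.0
```

Call:
apply_moves([
  {"dx": 0,"dy": 0,"dz": 0.006,"rx": 0,"ry": 0,"rz": 0},
  {"dx": 0,"dy": 0,"dz": 0.006,"rx": 0,"ry": 0,"rz": 0},
  {"dx": 0,"dy": 0,"dz": 0.006,"rx": 0,"ry": 0,"rz": 0},
])

```text
time_s: 11.75
position: [0.5147, -0.293, 0.1047]
orientation: [0.001, 0.999, -0.036, 0.001]
force: [-4.1, 3.1, 14.2]
width: 0.256
grip_force: 45.0
```

The bar rests. Release and rise.

Call:
apply_moves([
  {"dx": 0,"dy": 0,"dz": -0.01,"rx": 0,"ry": 0,"rz": 0},
  {"dx": 0,"dy": 0,"dz": -0.01,"rx": 0,"ry": 0,"rz": 0},
  {"dx": 0,"dy": 0,"dz": -0.01,"rx": 0,"ry": 0,"rz": 0},
  {"dx": 0,"dy": 0,"dz": -0.01,"rx": 0,"ry": 0,"rz": 0},
  {"dx": 0,"dy": 0,"dz": -0.01,"rx": 0,"ry": 0,"rz": 0},
], fingers=-0.2)

```text
time_s: 12.17
position: [0.5137, -0.2929, 0.104]
orientation: [-0.0, 0.999, -0.036, -0.0]
force: [-0.2, -0.1, 0.3]
width: 0.564
grip_force: 0.0
```

Call:
apply_moves([
  {"dx": 0,"dy": 0,"dz": 0,"rx": 0,"ry": 0,"rz": 0},
  {"dx": 0,"dy": 0,"dz": -0.1,"rx": 0,"ry": 0,"rz": 0},
  {"dx": 0,"dy": 0,"dz": -0.25,"rx": 0,"ry": 0,"rz": 0},
  {"dx": 0,"dy": 0,"dz": -0.4,"rx": 0,"ry": 0,"rz": 0},
  {"dx": 0,"dy": 0,"dz": -0.6,"rx": 0,"ry": 0,"rz": 0},
])

```text
time_s: 12.58
position: [0.5123, -0.2921, 0.2233]
orientation: [-0.001, 0.999, -0.036, -0.002]
force: [1.4, -1.1, -0.0]
width: 0.596
grip_force: 0.0
```

Call:
apply_moves([
  {"dx": 0,"dy": 0,"dz": -0.15,"rx": 0,"ry": 0,"rz": 0},
  {"dx": 0,"dy": 0,"dz": -0.25,"rx": 0,"ry": 0,"rz": 0},
  {"dx": 0,"dy": 0,"dz": -0.25,"rx": 0,"ry": 0,"rz": 0},
  {"dx": 0,"dy": 0,"dz": -0.25,"rx": 0,"ry": 0,"rz": 0},
  {"dx": 0,"dy": 0,"dz": -0.25,"rx": 0,"ry": 0,"rz": 0},
])

```text
time_s: 13.0
position: [0.5132, -0.2927, 0.2733]
orientation: [-0.0, 0.999, -0.036, -0.001]
force: [-0.8, 0.3, -0.3]
width: 0.601
grip_force: 0.0
```

Run:
```python
from h import *
chk(); im,c,st=grab("wrist","w8.png")
cv2.imwrite("pics/w8c.png",cv2.resize(im[0:300,180:480,::-1],None,fx=2,fy=2,interpolation=2))
```

```text
t 13.0 along -0.06734626122729925 lat 0.0033052535782387427 z 0.2732844819101509 yaw -4.133766983097251 F [-0.8  0.3 -0.3] w 0.601
```

View pics/w8c.png

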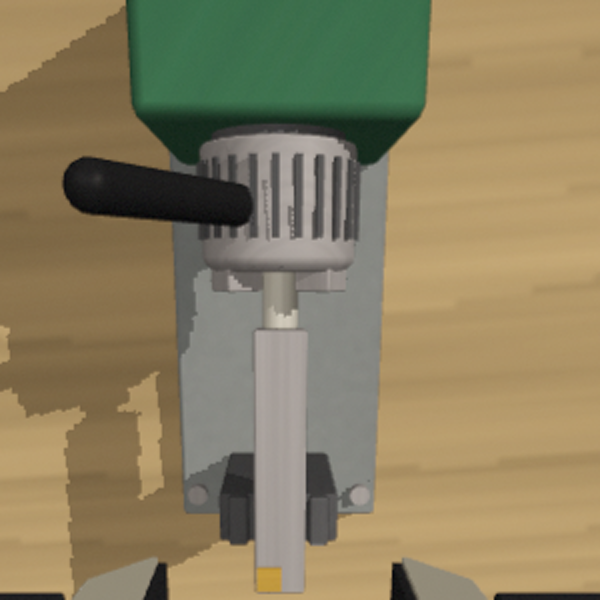

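The bar lies in the rest with its shank in the chuck. Body front edge at crop row 329, handle tip at crop (87,185).

Run:
```python
from h import *
st=ctrl.state(); c=cam("wrist",st); P=onplane(c,[(180+280/2,329/2)],.119)[0]; print("body front along",P[:2]@CU-.601, P[:2]@CV+.2567)
u=np.array([np.cos(np.radians(-4.1)),np.sin(np.radians(-4.1))]);v=np.array([-u[1],u[0]])
m=.601*CU+(-.2567+.0031)*CV; print("mouth",m)
for th in (0,.3,.6,.9,1.2,1.3):
    b=.75-th
    for r in (105,120):
        w=np.r_[m+.033*u+r/1000*np.sin(b)*v,.110+r/1000*np.cos(b)]; print(th,r,w.round(4),proj(c,w).round(0)) if th==0 or r==105 else 0
im=cv2.imread("pics/w8.png"); G=im.max(2)
mk=((G<50).astype(np.uint8)); mk[260:]=0
mk=cv2.morphologyEx(mk,cv2.MORPH_OPEN,np.ones((3,3)))
n,l,s,cc=cv2.connectedComponentsWithStats(mk)
for i in range(1,n):
    if s[i,4]>200: print(s[i],cc[i])
to(.6075,-.235,.30,85.9)
```

```text
body front along -0.016169251760104753 0.002600535939061732
mouth [ 0.58029366 -0.29794836]
0 105 [ 0.6183 -0.2289  0.1868] [[208.  96.]]
0 120 [ 0.6191 -0.2187  0.1978] [[186.  94.]]
0.3 105 [ 0.6165 -0.2548  0.2045] [[243.  93.]]
0.6 105 [ 0.6143 -0.2847  0.2138] [[292.  92.]]
0.9 105 [ 0.6121 -0.316   0.2138] [[347.  92.]]
1.2 105 [ 0.6099 -0.3459  0.2045] [[396.  93.]]
1.3 105 [ 0.6093 -0.355   0.1995] [[410.  94.]]
[252  59  76  23 659] [278.82094082  65.59180577]
[332  59  52  23 583] [361.16638079  66.72212693]
[ 212   79   94   35 2260] [257.07345133  96.62123894]
MOVE d [ 0.451 -0.321 -0.137] r [-9.000e-04  3.000e-04 -5.002e-01] rows~ 2.7357778852633072 12.574344967596593
```

Run:
```python
from h import *
st=ctrl.state(); c=cam("wrist",st)
u=np.array([np.cos(np.radians(-4.1)),np.sin(np.radians(-4.1))]);v=np.array([-u[1],u[0]]);m=np.array([.5803,-.298])
im,cs,_=grab("scene","s2.png")
mk=(im.max(2)<45).astype(np.uint8); mk[:,:100]=0;mk[:,260:]=0;mk[:190]=0;mk[260:]=0
n,l,s,cc=cv2.connectedComponentsWithStats(mk)
for i in range(1,n):
    if s[i,4]>30: print(s[i],cc[i])
for th in (0,.1,.2,.3,.4):
    b=.75-th
    w=lambda r:np.r_[m+.033*u+r*np.sin(b)*v,.110+r*np.cos(b)]
    print(th,[ (proj(c,w(r))[0].round(0),proj(cs,w(r))[0].round(0)) for r in (.045,.112,.12)])
```

```text
[192 206  12  19  91] [197.         216.92307692]
[237 210  14  29 165] [245.94545455 224.46666667]
0 [(array([279., 102.]), array([200., 223.])), (array([198.,  95.]), array([210., 211.])), (array([186.,  94.]), array([212., 209.]))]
0.1 [(array([284., 101.]), array([199., 221.])), (array([209.,  94.]), array([207., 206.])), (array([197.,  93.]), array([208., 205.]))]
0.2 [(array([288., 101.]), array([197., 220.])), (array([221.,  93.]), array([204., 203.])), (array([210.,  92.]), array([205., 201.]))]
0.3 [(array([293., 101.]), array([196., 218.])), (array([235.,  92.]), array([200., 199.])), (array([226.,  91.]), array([201., 197.]))]
0.4 [(array([299., 101.]), array([195., 217.])), (array([252.,  91.]), array([197., 196.])), (array([244.,  90.]), array([197., 193.]))]
```

Sleeve is at about 0.2 rad, so the handle point is near (0.617, -0.246, 0.200). Go above it with the closing line along the chuck axis.

Call:
apply_moves([
  {"dx": 0.13,"dy": -0.07,"dz": -0.185,"rx": 0,"ry": 0,"rz": -0.03},
  {"dx": 0.26,"dy": -0.14,"dz": -0.185,"rx": 0,"ry": 0,"rz": -0.06},
  {"dx": 0.39,"dy": -0.2,"dz": -0.185,"rx": 0,"ry": 0,"rz": -0.1},
  {"dx": 0.5,"dy": -0.27,"dz": -0.185,"rx": 0,"ry": 0,"rz": -0.14},
  {"dx": 0.5,"dy": -0.27,"dz": -0.185,"rx": 0,"ry": 0,"rz": -0.17},
], fingers=0.1)

```text
time_s: 13.52
position: [0.6211, -0.2407, 0.3094]
orientation: [-0.002, 0.972, 0.235, 0.001]
force: [-0.2, 1.6, -0.5]
width: 0.45
grip_force: 0.0
```

Call:
apply_moves([
  {"dx": 0,"dy": 0,"dz": 0,"rx": 0,"ry": 0,"rz": -0.035},
  {"dx": 0,"dy": 0,"dz": 0,"rx": 0,"ry": 0,"rz": -0.07},
  {"dx": 0,"dy": 0,"dz": 0,"rx": 0,"ry": 0,"rz": -0.105},
  {"dx": 0,"dy": 0,"dz": 0,"rx": 0,"ry": 0,"rz": -0.14},
  {"dx": 0,"dy": 0,"dz": 0,"rx": 0,"ry": 0,"rz": -0.17},
])

```text
time_s: 13.93
position: [0.6169, -0.2459, 0.3093]
orientation: [-0.001, 0.877, 0.48, -0.001]
force: [-0.2, 0.8, -0.2]
width: 0.45
grip_force: 0.0
```

Call:
apply_moves([
  {"dx": 0,"dy": 0,"dz": 0,"rx": 0,"ry": 0,"rz": -0.035},
  {"dx": 0,"dy": 0,"dz": 0,"rx": 0,"ry": 0,"rz": -0.07},
  {"dx": 0,"dy": 0,"dz": 0,"rx": 0,"ry": 0,"rz": -0.105},
  {"dx": 0,"dy": 0,"dz": 0,"rx": 0,"ry": 0,"rz": -0.14},
  {"dx": 0,"dy": 0,"dz": 0,"rx": 0,"ry": 0,"rz": -0.16},
])

```text
time_s: 14.35
position: [0.6168, -0.2461, 0.3093]
orientation: [-0.001, 0.73, 0.683, -0.0]
force: [0.8, 0.1, 0.2]
width: 0.45
grip_force: 0.0
```

Call:
apply_moves([
  {"dx": 0,"dy": 0,"dz": 0,"rx": 0,"ry": 0,"rz": 0},
  {"dx": 0,"dy": 0,"dz": 0,"rx": 0,"ry": 0,"rz": 0},
  {"dx": 0,"dy": 0,"dz": 0,"rx": 0,"ry": 0,"rz": 0},
])

```text
time_s: 14.6
position: [0.6172, -0.2461, 0.3104]
orientation: [-0.001, 0.733, 0.68, -0.0]
force: [-0.1, 0.4, -0.5]
width: 0.453
grip_force: 0.0
```

Run:
```python
from h import *
st=chk(); print(st["position"],st["joints"].round(2)); to(.617,-.2456,.188,85.9)
im,c,st=grab("wrist","w9.png")
mk=(im.max(2)<50).astype(np.uint8); mk[285:]=0
mk=cv2.morphologyEx(mk,cv2.MORPH_OPEN,np.ones((3,3)))
n,l,s,cc=cv2.connectedComponentsWithStats(mk)
for i in range(1,n):
    if s[i,4]>200: print(s[i],cc[i])
u=np.array([np.cos(np.radians(-4.1)),np.sin(np.radians(-4.1))]);v=np.array([-u[1],u[0]]);m=np.array([.5803,-.298])
for th in (.1,.2,.3):
    b=.75-th; print(th,[proj(c,np.r_[m+.033*u+r*np.sin(b)*v,.110+r*np.cos(b)])[0].round(0) for r in (.04,.112,.12)])
```

```text
t 14.6 along 0.032872915811987924 lat 0.0575377179058531 z 0.31039868801200626 yaw 85.75543104403495 F [-0.1  0.4 -0.5] w 0.453
[ 0.61715571 -0.24612865  0.31039869] [ 0.87  0.55 -0.81  1.4   0.4   1.36 -0.02]
MOVE d [ 0.002 -0.     0.612] r [-0.0004 -0.0002 -0.0008] rows~ 2.9352500887331114 0.023210162814377287
[312 227  20  35 556] [320.81115108 243.24640288]
0.1 [array([320., 249.]), array([320., 219.]), array([320., 215.])]
0.2 [array([320., 253.]), array([320., 233.]), array([320., 230.])]
0.3 [array([320., 257.]), array([320., 247.]), array([320., 245.])]
```

The model of the handle fits. Descend and pinch.

Call:
apply_moves([
  {"dx": 0,"dy": 0,"dz": 0.2,"rx": 0,"ry": 0,"rz": 0},
  {"dx": 0,"dy": 0,"dz": 0.4,"rx": 0,"ry": 0,"rz": 0},
  {"dx": 0,"dy": 0,"dz": 0.52,"rx": 0,"ry": 0,"rz": 0},
  {"dx": 0,"dy": 0,"dz": 0.61,"rx": 0,"ry": 0,"rz": 0},
  {"dx": 0,"dy": 0,"dz": 0.61,"rx": 0,"ry": 0,"rz": 0},
])

```text
time_s: 15.07
position: [0.6143, -0.2457, 0.1843]
orientation: [-0.003, 0.732, 0.681, -0.002]
force: [-1.0, -0.7, -0.9]
width: 0.448
grip_force: 0.0
```

Call:
apply_moves([
  {"dx": 0,"dy": 0,"dz": 0,"rx": 0,"ry": 0,"rz": 0},
  {"dx": 0,"dy": 0,"dz": 0,"rx": 0,"ry": 0,"rz": 0},
  {"dx": 0,"dy": 0,"dz": 0,"rx": 0,"ry": 0,"rz": 0},
  {"dx": 0,"dy": 0,"dz": 0,"rx": 0,"ry": 0,"rz": 0},
  {"dx": 0,"dy": 0,"dz": 0,"rx": 0,"ry": 0,"rz": 0},
], fingers=1, force=20)

```text
time_s: 15.48
position: [0.6185, -0.2464, 0.1911]
orientation: [0.001, 0.732, 0.681, 0.001]
force: [0.0, 0.8, 3.6]
width: 0.17
grip_force: 20.0
```

Run:
```python
from h import *
st=chk()
th0=.2
for th in np.arange(.2,1.45,.1):
    f=lambda t:np.array([.105*np.sin(.75-t),.105*np.cos(.75-t)])
    d=(f(th)-f(th0))/.2; print(round(th,2),"dx",d[0].round(3),"dz",-d[1].round(3))
```

```text
t 15.4833 along 0.03421385535766719 lat 0.057355479183809316 z 0.19106412110039528 yaw 85.85606776363994 F [0.  0.8 3.6] w 0.17
0.2 dx 0.0 dz -0.0
0.3 dx -0.046 dz -0.025
0.4 dx -0.094 dz -0.046
0.5 dx -0.145 dz -0.061
0.6 dx -0.196 dz -0.072
0.7 dx -0.248 dz -0.077
0.8 dx -0.301 dz -0.077
0.9 dx -0.353 dz -0.072
1.0 dx -0.404 dz -0.061
1.1 dx -0.454 dz -0.046
1.2 dx -0.503 dz -0.025
1.3 dx -0.549 dz 0.0
1.4 dx -0.592 dz 0.03
```

Pinched (16 mm). Swing to about 0.6, then 1.0.

Call:
apply_moves([
  {"dx": -0.046,"dy": 0,"dz": -0.025,"rx": 0,"ry": 0,"rz": 0},
  {"dx": -0.094,"dy": 0,"dz": -0.046,"rx": 0,"ry": 0,"rz": 0},
  {"dx": -0.145,"dy": 0,"dz": -0.061,"rx": 0,"ry": 0,"rz": 0},
  {"dx": -0.196,"dy": 0,"dz": -0.072,"rx": 0,"ry": 0,"rz": 0},
  {"dx": -0.196,"dy": 0,"dz": -0.072,"rx": 0,"ry": 0,"rz": 0},
])

```text
time_s: 15.9
position: [0.6155, -0.2861, 0.2046]
orientation: [0.0, 0.733, 0.681, 0.001]
force: [2.5, 0.8, 0.2]
width: 0.168
grip_force: 20.0
```

Call:
apply_moves([
  {"dx": -0.052,"dy": 0,"dz": -0.005,"rx": 0,"ry": 0,"rz": 0},
  {"dx": -0.105,"dy": 0,"dz": -0.005,"rx": 0,"ry": 0,"rz": 0},
  {"dx": -0.157,"dy": 0,"dz": 0,"rx": 0,"ry": 0,"rz": 0},
  {"dx": -0.208,"dy": 0,"dz": 0.011,"rx": 0,"ry": 0,"rz": 0},
  {"dx": -0.208,"dy": 0,"dz": 0.011,"rx": 0,"ry": 0,"rz": 0},
])

```text
time_s: 16.32
position: [0.6124, -0.3283, 0.2022]
orientation: [0.001, 0.733, 0.681, 0.001]
force: [2.5, -1.0, 3.1]
width: 0.17
grip_force: 20.0
```

Call:
apply_moves([
  {"dx": -0.025,"dy": 0,"dz": 0.007,"rx": 0,"ry": 0,"rz": 0},
  {"dx": -0.05,"dy": 0,"dz": 0.015,"rx": 0,"ry": 0,"rz": 0},
  {"dx": -0.075,"dy": 0,"dz": 0.025,"rx": 0,"ry": 0,"rz": 0},
  {"dx": -0.075,"dy": 0,"dz": 0.025,"rx": 0,"ry": 0,"rz": 0},
])

```text
time_s: 16.65
position: [0.6114, -0.3424, 0.1976]
orientation: [0.001, 0.732, 0.681, 0.0]
force: [2.4, 0.4, 3.2]
width: 0.164
grip_force: 20.0
```

Run:
```python
from h import *
chk()
```

```text
t 16.65 along 0.03435795342309733 lat -0.03892150936586802 z 0.19759279753494588 yaw 85.84226642604979 F [2.4 0.4 3.2] w 0.164
```

Call:
apply_moves([
  {"dx": -0.02,"dy": 0,"dz": 0.011,"rx": 0,"ry": 0,"rz": 0},
  {"dx": -0.035,"dy": 0,"dz": 0.019,"rx": 0,"ry": 0,"rz": 0},
  {"dx": -0.035,"dy": 0,"dz": 0.019,"rx": 0,"ry": 0,"rz": 0},
], force=30)

```text
time_s: 16.9
position: [0.6109, -0.3495, 0.1944]
orientation: [0.001, 0.732, 0.681, 0.0]
force: [0.7, 0.9, 6.0]
width: 0.163
grip_force: 30.0
```

Call:
apply_moves([
  {"dx": -0.02,"dy": 0,"dz": 0.012,"rx": 0,"ry": 0,"rz": 0},
  {"dx": -0.035,"dy": 0,"dz": 0.02,"rx": 0,"ry": 0,"rz": 0},
  {"dx": -0.035,"dy": 0,"dz": 0.02,"rx": 0,"ry": 0,"rz": 0},
])

```text
time_s: 17.15
position: [0.6104, -0.356, 0.1909]
orientation: [0.001, 0.732, 0.681, 0.0]
force: [-0.2, 1.6, 8.5]
width: 0.16
grip_force: 30.0
```

Run:
```python
from h import *
chk()
```

```text
t 17.15 along 0.03440915487640639 lat -0.05257661670049152 z 0.19089980489715144 yaw 85.85671616720312 F [-0.2  1.6  8.5] w 0.16
```

Call:
apply_moves([
  {"dx": -0.02,"dy": 0,"dz": 0.008,"rx": 0,"ry": 0,"rz": 0},
  {"dx": -0.035,"dy": 0,"dz": 0.012,"rx": 0,"ry": 0,"rz": 0},
  {"dx": -0.035,"dy": 0,"dz": 0.012,"rx": 0,"ry": 0,"rz": 0},
])

```text
time_s: 17.4
position: [0.6102, -0.3603, 0.1884]
orientation: [-0.0, 0.732, 0.682, 0.001]
force: [-1.1, 5.6, 10.3]
width: 0.158
grip_force: 30.0
```

Call:
apply_moves([
  {"dx": -0.02,"dy": 0,"dz": 0.008,"rx": 0,"ry": 0,"rz": 0},
  {"dx": -0.035,"dy": 0,"dz": 0.012,"rx": 0,"ry": 0,"rz": 0},
  {"dx": -0.035,"dy": 0,"dz": 0.012,"rx": 0,"ry": 0,"rz": 0},
])

```text
time_s: 17.65
position: [0.6099, -0.3646, 0.1858]
orientation: [-0.002, 0.731, 0.682, 0.002]
force: [-1.9, 9.9, 10.5]
width: 0.158
grip_force: 30.0
```

Run:
```python
from h import *
chk()
```

```text
t 17.65 along 0.034472557918676205 lat -0.06111263714790499 z 0.18583596103670907 yaw 86.07795570736293 F [-1.9  9.9 10.5] w 0.158
```

Tangential force is about 14 N, so it is tightening. One more small push.

Call:
apply_moves([
  {"dx": -0.015,"dy": 0,"dz": 0.008,"rx": 0,"ry": 0,"rz": 0},
  {"dx": -0.025,"dy": 0,"dz": 0.012,"rx": 0,"ry": 0,"rz": 0},
  {"dx": -0.025,"dy": 0,"dz": 0.012,"rx": 0,"ry": 0,"rz": 0},
  {"dx": -0.025,"dy": 0,"dz": 0.012,"rx": 0,"ry": 0,"rz": 0},
])

```text
time_s: 17.98
position: [0.6097, -0.3678, 0.1837]
orientation: [-0.002, 0.73, 0.683, 0.002]
force: [-2.8, 13.1, 13.4]
width: 0.166
grip_force: 30.0
```

Run:
```python
from h import *
chk(); im,c,st=grab("scene","s3.png")
cv2.imwrite("pics/s3c.png",cv2.resize(im[180:300,120:280,::-1],None,fx=4,fy=4,interpolation=2))
```

```text
t 17.9833 along 0.03451090779726751 lat -0.06430821909343581 z 0.1836982609640378 yaw 86.1668077577628 F [-2.8 13.1 13.4] w 0.166
```

Release and rise, then check the handle angle.

Call:
apply_moves([
  {"dx": 0,"dy": 0,"dz": 0,"rx": 0,"ry": 0,"rz": 0},
  {"dx": 0,"dy": 0,"dz": 0,"rx": 0,"ry": 0,"rz": 0},
  {"dx": 0,"dy": 0,"dz": 0,"rx": 0,"ry": 0,"rz": 0},
  {"dx": 0,"dy": 0,"dz": 0,"rx": 0,"ry": 0,"rz": 0},
  {"dx": 0,"dy": 0,"dz": 0,"rx": 0,"ry": 0,"rz": 0},
], fingers=0.1)

```text
time_s: 18.45
position: [0.6073, -0.3758, 0.1809]
orientation: [-0.0, 0.733, 0.681, -0.001]
force: [-0.2, -0.2, -0.3]
width: 0.441
grip_force: 0.0
```

Call:
apply_moves([
  {"dx": 0,"dy": 0,"dz": -0.15,"rx": 0,"ry": 0,"rz": 0},
  {"dx": 0,"dy": 0,"dz": -0.3,"rx": 0,"ry": 0,"rz": 0},
  {"dx": 0,"dy": 0,"dz": -0.5,"rx": 0,"ry": 0,"rz": 0},
  {"dx": 0,"dy": 0,"dz": -0.7,"rx": 0,"ry": 0,"rz": 0},
  {"dx": 0,"dy": 0,"dz": -0.7,"rx": 0,"ry": 0,"rz": 0},
])

```text
time_s: 18.87
position: [0.6116, -0.3759, 0.3314]
orientation: [0.006, 0.733, 0.681, 0.002]
force: [0.8, 0.4, 1.5]
width: 0.449
grip_force: 0.0
```

Call:
apply_moves([
  {"dx": 0,"dy": 0,"dz": 0,"rx": 0,"ry": 0,"rz": 0},
  {"dx": 0,"dy": 0,"dz": 0,"rx": 0,"ry": 0,"rz": 0},
  {"dx": 0,"dy": 0,"dz": 0,"rx": 0,"ry": 0,"rz": 0},
])

```text
time_s: 19.12
position: [0.6072, -0.3749, 0.3196]
orientation: [-0.001, 0.732, 0.681, -0.001]
force: [-0.2, -0.4, 0.0]
width: 0.45
grip_force: 0.0
```

Run:
```python
from h import *
chk()
im,c,st=grab("wrist","w10.png")
mk=(im.max(2)<50).astype(np.uint8); mk[285:]=0
mk=cv2.morphologyEx(mk,cv2.MORPH_OPEN,np.ones((3,3)))
n,l,s,cc=cv2.connectedComponentsWithStats(mk)
for i in range(1,n):
    if s[i,4]>200: print(s[i],cc[i])
u=np.array([np.cos(np.radians(-4.1)),np.sin(np.radians(-4.1))]);v=np.array([-u[1],u[0]]);m=np.array([.5803,-.298])
for th in (1.1,1.2,1.3,1.4):
    b=.75-th; print(th,[proj(c,np.r_[m+.033*u+r*np.sin(b)*v,.110+r*np.cos(b)])[0].round(0) for r in (.04,.105,.12)])
im2,cs,_=grab("scene","s4.png"); im3,_,_=grab("top","t4.png")
a=cv2.resize(im2[170:310,110:290],(540,420)); b=cv2.resize(im[0:300,150:490],(476,420)); 
cv2.imwrite("pics/c4.png",cv2.resize(np.hstack([a,b]),None,fx=.78,fy=.78)[:,:,::-1])
```

```text
t 19.1167 along 0.032563773302294874 lat -0.0716428664161427 z 0.3196302592685909 yaw 85.84463009176653 F [-0.2 -0.4  0. ] w 0.45
[ 313  147   19   72 1194] [321.69430486 183.27554439]
1.1 [array([321., 153.]), array([321., 187.]), array([321., 197.])]
1.2 [array([321., 157.]), array([321., 198.]), array([321., 210.])]
1.3 [array([321., 160.]), array([321., 209.]), array([321., 222.])]
1.4 [array([321., 164.]), array([321., 217.]), array([321., 232.])]
```

View pics/c4.png

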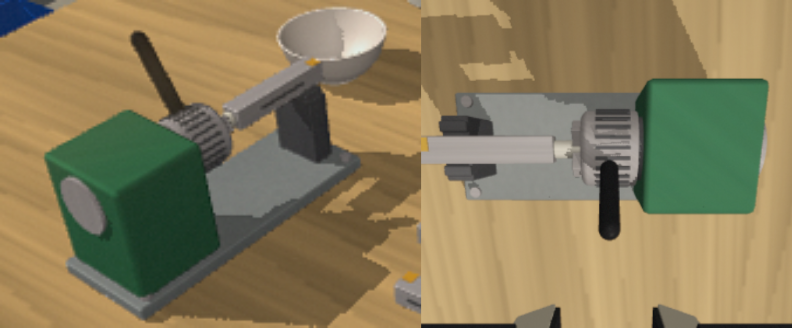

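Left: the bar lies level in the chuck with the handle swung over. Right (from above): bar in line, handle at about 1.25–1.3 rad. Chuck done; next the rack.

Call:
apply_moves([
  {"dx": 0.15,"dy": -0.05,"dz": 0,"rx": 0,"ry": 0,"rz": 0},
  {"dx": 0.35,"dy": -0.1,"dz": 0,"rx": 0,"ry": 0,"rz": 0},
  {"dx": 0.55,"dy": -0.15,"dz": 0,"rx": 0,"ry": 0,"rz": 0},
  {"dx": 0.75,"dy": -0.2,"dz": 0,"rx": 0,"ry": 0,"rz": 0},
  {"dx": 0.9,"dy": -0.25,"dz": 0,"rx": 0,"ry": 0,"rz": 0},
])

```text
time_s: 19.68
position: [0.5705, -0.1872, 0.3209]
orientation: [-0.001, 0.731, 0.682, 0.0]
force: [0.3, 1.2, 0.6]
width: 0.453
grip_force: 0.0
```

Call:
apply_moves([
  {"dx": 0.2,"dy": -0.05,"dz": 0,"rx": 0,"ry": 0,"rz": 0},
  {"dx": 0.4,"dy": -0.1,"dz": 0,"rx": 0,"ry": 0,"rz": 0},
  {"dx": 0.6,"dy": -0.15,"dz": 0,"rx": 0,"ry": 0,"rz": 0},
  {"dx": 0.8,"dy": -0.2,"dz": 0,"rx": 0,"ry": 0,"rz": 0},
  {"dx": 1.0,"dy": -0.25,"dz": 0,"rx": 0,"ry": 0,"rz": 0},
])

```text
time_s: 20.1
position: [0.5348, 0.0132, 0.321]
orientation: [-0.0, 0.732, 0.681, -0.0]
force: [0.3, 0.6, 0.0]
width: 0.45
grip_force: 0.0
```

Call:
apply_moves([
  {"dx": 0.18,"dy": -0.05,"dz": 0,"rx": 0,"ry": 0,"rz": -0.03},
  {"dx": 0.36,"dy": -0.1,"dz": 0,"rx": 0,"ry": 0,"rz": -0.06},
  {"dx": 0.54,"dy": -0.15,"dz": 0,"rx": 0,"ry": 0,"rz": -0.1},
  {"dx": 0.7,"dy": -0.2,"dz": 0,"rx": 0,"ry": 0,"rz": -0.13},
  {"dx": 0.8,"dy": -0.25,"dz": 0,"rx": 0,"ry": 0,"rz": -0.17},
])

```text
time_s: 20.52
position: [0.496, 0.1787, 0.3215]
orientation: [-0.0, 0.523, 0.852, 0.001]
force: [-0.2, -1.0, -0.1]
width: 0.452
grip_force: 0.0
```

Call:
apply_moves([
  {"dx": 0.15,"dy": -0.1,"dz": 0,"rx": 0,"ry": 0,"rz": -0.035},
  {"dx": 0.3,"dy": -0.2,"dz": 0,"rx": 0,"ry": 0,"rz": -0.07},
  {"dx": 0.44,"dy": -0.3,"dz": 0,"rx": 0,"ry": 0,"rz": -0.105},
  {"dx": 0.44,"dy": -0.3,"dz": 0,"rx": 0,"ry": 0,"rz": -0.14},
  {"dx": 0.44,"dy": -0.3,"dz": 0,"rx": 0,"ry": 0,"rz": -0.17},
])

```text
time_s: 20.93
position: [0.4024, 0.2279, 0.3213]
orientation: [0.001, 0.279, 0.96, -0.001]
force: [1.3, -0.5, 0.3]
width: 0.45
grip_force: 0.0
```

Call:
apply_moves([
  {"dx": 0,"dy": 0,"dz": 0,"rx": 0,"ry": 0,"rz": -0.035},
  {"dx": 0,"dy": 0,"dz": 0,"rx": 0,"ry": 0,"rz": -0.07},
  {"dx": 0,"dy": 0,"dz": 0,"rx": 0,"ry": 0,"rz": -0.105},
  {"dx": 0,"dy": 0,"dz": 0,"rx": 0,"ry": 0,"rz": -0.14},
  {"dx": 0,"dy": 0,"dz": 0,"rx": 0,"ry": 0,"rz": -0.17},
])

```text
time_s: 21.35
position: [0.4043, 0.2265, 0.3211]
orientation: [-0.0, 0.018, 1.0, -0.0]
force: [-0.2, -0.1, -0.3]
width: 0.451
grip_force: 0.0
```

Run:
```python
from h import *
st=ctrl.state(); print(st["time_s"],st["position"],yaw(st),st["joints"].round(2)); to(.45,.27,.32,183)
```

```text
21.35 [0.40428777 0.22652969 0.32107053] 177.94276909144943 [ 0.69  0.3  -1.47  1.86  0.31  1.27  0.67]
MOVE d [-0.221  0.225  0.005] r [-0.     -0.0003 -0.0281] rows~ 1.5129636637006514 0.706345872269205
```

Call:
apply_moves([
  {"dx": -0.11,"dy": 0.11,"dz": 0,"rx": 0,"ry": 0,"rz": -0.028},
  {"dx": -0.221,"dy": 0.225,"dz": 0,"rx": 0,"ry": 0,"rz": -0.028},
  {"dx": -0.221,"dy": 0.225,"dz": 0,"rx": 0,"ry": 0,"rz": -0.028},
  {"dx": -0.221,"dy": 0.225,"dz": 0,"rx": 0,"ry": 0,"rz": -0.028},
  {"dx": -0.221,"dy": 0.225,"dz": 0,"rx": 0,"ry": 0,"rz": -0.028},
])

```text
time_s: 21.77
position: [0.4496, 0.2702, 0.3209]
orientation: [-0.001, -0.024, 1.0, -0.0]
force: [0.4, -0.7, 0.3]
width: 0.45
grip_force: 0.0
```

Run:
```python
from h import *
im,c,st=grab("wrist","w11.png"); print(st["time_s"],st["position"],yaw(st),st["joints"].round(2))
# predicted tabs with rack yaw 2.9 at estimated tubes
print("tubes blobs:")
for b in blobs(im,c,.058,75,60,400): print(*b)
```

```text
21.7667 [0.44961135 0.27020751 0.3209227 ] -177.24015441256353 [ 0.43  0.44 -1.32  1.73  0.43  1.32  0.64]
tubes blobs:
[220. 462.] [866. 134.] [ 70. 647.] 92.8
[591. 374.] [679. 668.] [ 95. 152.] 91.4
[ 48. 373.] [ 716. -104.] [ 97. 150.] 92.8
[319. 368.] [687. 282.] [ 83. 249.] 92.4
[618. 313.] [582. 681.] [63. 97.] 74.6
[ 21. 312.] [ 621. -125.] [63. 95.] 110.1
[116. 285.] [573.   9.] [30. 92.] 91.1
[ 84. 226.] [495. -21.] [24. 93.] 92.8
[381. 269.] [537. 354.] [ 58. 162.] 4.7
[312. 248.] [512. 264.] [ 41. 148.] 3.1
[250. 259.] [533. 186.] [ 52. 185.] 3.4
[ 99. 173.] [428.   7.] [23. 92.] 95.4
[442.  14.] [245. 387.] [26. 80.] 92.8
```

View pics/w11.png

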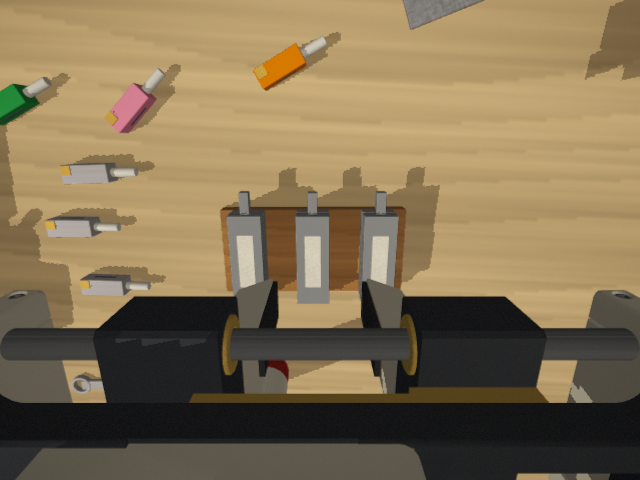

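The rack is seen whole. Tabs at (244,202), (312,202), (381,202), short bars at the left at (99,173), (84,227), (116,286). Measuring tabs and bars.

Run:
```python
from h import *
im=cv2.imread("pics/w11.png")[:,:,::-1].copy(); c=cam("wrist",ctrl.state())
S=cv2.cvtColor(im,cv2.COLOR_RGB2HSV)[...,1].astype(int)
T=[]
for c0 in (381,312,244):
    cols=[]
    for r in range(196,206):
        k=np.where(S[r,c0-12:c0+12]<75)[0]+c0-12; cols.append((k[0]+k[-1]+1)/2)
    col=np.mean(cols); sub=S[180:230,int(col)]; tip=180+np.where(sub<75)[0][0]
    w=S[215:225].mean(0)
    # cap end row just beside the tab
    e=[205+np.where(S[205:230,int(col)+s]<75)[0][0] for s in (-11,11)]
    t=onplane(c,[(col,tip)],.051)[0]; ee=onplane(c,[(col,np.mean(e))],.058)[0]
    T.append(t); print(col,tip,e,"tip",t.round(4),"capend(z.058)",ee.round(4),onplane(c,[(col,np.mean(e))],.037)[0].round(4))
T=np.array(T); d=T[0]-T[2]; print("tabs spacing",np.linalg.norm(d),"yaw",np.degrees(np.arctan2(-d[0],d[1])))
k=np.array([(330,302),(298,302)]); print("hinge end tube2",onplane(c,k,.058).round(4))
```

```text
380.95 191 [np.int64(209), np.int64(209)] tip [0.4346 0.3438 0.051 ] capend(z.058) [0.4556 0.3447 0.058 ] [0.4598 0.3487 0.037 ]
312.0 192 [np.int64(210), np.int64(210)] tip [0.44   0.2596 0.051 ] capend(z.058) [0.4609 0.2606 0.058 ] [0.4654 0.2604 0.037 ]
244.35 191 [np.int64(210), np.int64(210)] tip [0.4428 0.1768 0.051 ] capend(z.058) [0.4649 0.178  0.058 ] [0.4696 0.1736 0.037 ]
tabs spacing 0.16720236267663866 yaw 2.7860090764236944
hinge end tube2 [[0.584  0.2898 0.058 ]
 [0.5861 0.2474 0.058 ]]
```

Call:
apply_moves([
  {"dx": -0.01,"dy": -0.049,"dz": 0.2,"rx": 0,"ry": 0,"rz": 0},
  {"dx": -0.01,"dy": -0.049,"dz": 0.4,"rx": 0,"ry": 0,"rz": 0},
  {"dx": -0.01,"dy": -0.049,"dz": 0.6,"rx": 0,"ry": 0,"rz": 0},
  {"dx": -0.01,"dy": -0.049,"dz": 0.8,"rx": 0,"ry": 0,"rz": 0},
  {"dx": -0.01,"dy": -0.049,"dz": 0.9,"rx": 0,"ry": 0,"rz": 0},
], fingers=0.1, force=12)

```text
time_s: 22.23
position: [0.4512, 0.2566, 0.1377]
orientation: [-0.002, -0.022, 1.0, -0.002]
force: [0.0, 0.5, -1.0]
width: 0.451
grip_force: 0.0
```

Call:
apply_moves([
  {"dx": 0,"dy": 0,"dz": 0,"rx": 0,"ry": 0,"rz": 0},
  {"dx": 0,"dy": 0,"dz": 0,"rx": 0,"ry": 0,"rz": 0},
  {"dx": 0,"dy": 0,"dz": 0,"rx": 0,"ry": 0,"rz": 0},
])

```text
time_s: 22.48
position: [0.454, 0.2606, 0.1434]
orientation: [0.001, -0.023, 1.0, 0.001]
force: [1.3, -0.6, 1.8]
width: 0.449
grip_force: 0.0
```

```bash
cat >> h.py <<'E'
RO=np.array([.526,.2643]);RU=np.array([np.cos(np.radians(2.9)),np.sin(np.radians(2.9))]);RV=np.array([-RU[1],RU[0]])
def rchk():
    st=ctrl.state(); p=st["position"][:2]-RO
    print("t",st["time_s"],"rack x,y,z mm",(p@RU*1000).round(1),(p@RV*1000).round(1),(st["position"][2]*1000).round(1),"yaw",round(yaw(st)%360,2),"F",st["force"].round(1),"w",round(st["width"],3),"j",st["joints"].round(2)); return st
E
python3 - <<'E'
from h import *
rchk(); im,c,st=grab("wrist","w12.png")
S=cv2.cvtColor(im,cv2.COLOR_RGB2HSV)[...,1].astype(int)
for r in (215,222,230,238): print(r,''.join('#' if x<75 else '.' for x in S[r,200:440:2]))
print(proj(c,np.r_[RO-.074*RU,.051]),proj(c,np.r_[RO-.088*RU,.051]))
f=lambda t:np.array([134-134*np.cos(t)+8*np.sin(t),134*np.sin(t)+8*np.cos(t)-8])/200
for t in (.2,.4,.6,.8,1.0,1.2,1.4,1.5,1.6,1.65): print(t,(-f(t)).round(3),(-(f(t)-f(1.0))).round(3))
E
```

```text
t 22.4833 rack x,y,z mm -72.1 -0.1 143.4 yaw 182.62 F [ 1.3 -0.6  1.8] w 0.449 j [ 0.28  0.61 -1.12  1.93  0.66  1.02  0.48]
215 ........................................................................................................................
222 ......##.........................................................................................................#######
230 #########...............................................#########...............................................########
238 ##########..............................................#########...............................................########
[[319.76670673 241.27143639]] [[319.70778205 223.07722267]]
0.2 [-0.021 -0.132] [0.32  0.413]
0.4 [-0.068 -0.258] [0.273 0.288]
0.6 [-0.14  -0.371] [0.202 0.174]
0.8 [-0.232 -0.468] [0.11  0.077]
1.0 [-0.342 -0.545] [-0. -0.]
1.2 [-0.465 -0.599] [-0.123 -0.054]
1.4 [-0.596 -0.627] [-0.254 -0.082]
1.5 [-0.663 -0.631] [-0.321 -0.086]
1.6 [-0.73  -0.629] [-0.388 -0.083]
1.65 [-0.763 -0.625] [-0.421 -0.079]
```

Call:
apply_moves([
  {"dx": 0,"dy": 0,"dz": 0.18,"rx": 0,"ry": 0,"rz": 0.001},
  {"dx": 0,"dy": 0,"dz": 0.36,"rx": 0,"ry": 0,"rz": 0.001},
  {"dx": 0,"dy": 0,"dz": 0.48,"rx": 0,"ry": 0,"rz": 0.001},
  {"dx": 0,"dy": 0,"dz": 0.522,"rx": 0,"ry": 0,"rz": 0.001},
  {"dx": 0,"dy": 0,"dz": 0.522,"rx": 0,"ry": 0,"rz": 0.001},
])

```text
time_s: 22.95
position: [0.453, 0.26, 0.037]
orientation: [-0.0, -0.022, 1.0, -0.0]
force: [0.6, -0.1, 0.4]
width: 0.451
grip_force: 0.0
```

Call:
apply_moves([
  {"dx": 0,"dy": 0,"dz": 0,"rx": 0,"ry": 0,"rz": 0},
  {"dx": 0,"dy": 0,"dz": 0,"rx": 0,"ry": 0,"rz": 0},
  {"dx": 0,"dy": 0,"dz": 0,"rx": 0,"ry": 0,"rz": 0},
  {"dx": 0,"dy": 0,"dz": 0,"rx": 0,"ry": 0,"rz": 0},
  {"dx": 0,"dy": 0,"dz": 0,"rx": 0,"ry": 0,"rz": 0},
], fingers=1)

```text
time_s: 23.37
position: [0.4538, 0.2607, 0.0381]
orientation: [0.001, -0.022, 1.0, 0.0]
force: [0.8, 5.8, -0.9]
width: 0.137
grip_force: 4.0
```

```bash
sed -i 's/RO=np.array(\[.526/RO=np.array([.528/' h.py
python3 - <<'E'
from h import *
rchk()
E
```

```text
t 23.3667 rack x,y,z mm -74.3 0.1 38.1 yaw 182.47 F [ 0.8  5.8 -0.9] w 0.137 j [ 0.16  0.75 -0.95  1.98  0.83  0.86  0.35]
```

Call:
apply_moves([
  {"dx": -0.021,"dy": 0,"dz": -0.132,"rx": 0,"ry": 0,"rz": 0},
  {"dx": -0.068,"dy": 0,"dz": -0.258,"rx": 0,"ry": 0,"rz": 0},
  {"dx": -0.14,"dy": 0,"dz": -0.371,"rx": 0,"ry": 0,"rz": 0},
  {"dx": -0.232,"dy": 0,"dz": -0.468,"rx": 0,"ry": 0,"rz": 0},
  {"dx": -0.342,"dy": 0,"dz": -0.545,"rx": 0,"ry": 0,"rz": 0},
])

```text
time_s: 23.78
position: [0.5212, 0.2646, 0.1484]
orientation: [0.0, -0.023, 1.0, 0.001]
force: [2.3, 4.6, -7.0]
width: 0.126
grip_force: 12.0
```

Call:
apply_moves([
  {"dx": -0.123,"dy": 0,"dz": -0.054,"rx": 0,"ry": 0,"rz": 0},
  {"dx": -0.254,"dy": 0,"dz": -0.082,"rx": 0,"ry": 0,"rz": 0},
  {"dx": -0.321,"dy": 0,"dz": -0.086,"rx": 0,"ry": 0,"rz": 0},
  {"dx": -0.388,"dy": 0,"dz": -0.083,"rx": 0,"ry": 0,"rz": 0},
  {"dx": -0.421,"dy": 0,"dz": -0.079,"rx": 0,"ry": 0,"rz": 0},
])

```text
time_s: 24.2
position: [0.6078, 0.2691, 0.1643]
orientation: [0.002, -0.022, 1.0, 0.002]
force: [0.3, 2.1, 7.6]
width: 0.133
grip_force: 12.0
```

Run:
```python
from h import *
rchk()
```

```text
t 24.2 rack x,y,z mm 79.9 0.8 164.3 yaw 182.47 F [0.3 2.1 7.6] w 0.133 j [ 0.2   0.79 -1.02  1.56  0.7   1.2   0.66]
```

Cap 2 is open. Release, rise, and go to tab 1.

Call:
apply_moves([
  {"dx": 0,"dy": 0,"dz": 0,"rx": 0,"ry": 0,"rz": 0},
  {"dx": 0,"dy": 0,"dz": 0,"rx": 0,"ry": 0,"rz": 0},
  {"dx": 0,"dy": 0,"dz": 0,"rx": 0,"ry": 0,"rz": 0},
  {"dx": 0,"dy": 0,"dz": -0.1,"rx": 0,"ry": 0,"rz": 0},
  {"dx": 0,"dy": 0,"dz": -0.3,"rx": 0,"ry": 0,"rz": 0},
], fingers=0.1)

```text
time_s: 24.62
position: [0.6024, 0.2639, 0.2169]
orientation: [-0.005, -0.022, 1.0, -0.003]
force: [0.3, 0.0, 0.2]
width: 0.424
grip_force: 0.0
```

Call:
apply_moves([
  {"dx": 0.15,"dy": 0.1,"dz": -0.05,"rx": 0,"ry": 0,"rz": 0},
  {"dx": 0.3,"dy": 0.2,"dz": -0.05,"rx": 0,"ry": 0,"rz": 0},
  {"dx": 0.45,"dy": 0.3,"dz": -0.05,"rx": 0,"ry": 0,"rz": 0},
  {"dx": 0.6,"dy": 0.4,"dz": -0.05,"rx": 0,"ry": 0,"rz": 0},
  {"dx": 0.765,"dy": 0.42,"dz": -0.05,"rx": 0,"ry": 0,"rz": 0},
])

```text
time_s: 25.03
position: [0.4462, 0.3467, 0.2323]
orientation: [0.0, -0.023, 1.0, 0.001]
force: [-0.5, 1.0, 0.9]
width: 0.449
grip_force: 0.0
```

Call:
apply_moves([
  {"dx": 0,"dy": 0,"dz": 0.15,"rx": 0,"ry": 0,"rz": -0.002},
  {"dx": 0,"dy": 0,"dz": 0.3,"rx": 0,"ry": 0,"rz": -0.002},
  {"dx": 0,"dy": 0,"dz": 0.45,"rx": 0,"ry": 0,"rz": -0.002},
  {"dx": 0,"dy": 0,"dz": 0.5,"rx": 0,"ry": 0,"rz": -0.002},
  {"dx": 0,"dy": 0,"dz": 0.5,"rx": 0,"ry": 0,"rz": -0.002},
])

```text
time_s: 25.45
position: [0.4472, 0.3421, 0.1294]
orientation: [-0.002, -0.025, 1.0, -0.002]
force: [0.6, -0.6, 0.5]
width: 0.451
grip_force: 0.0
```

```bash
cat >> h.py <<'E'
def tab(ry):
    "tab look from ~0.13: measured tab centre column / tip row against the model"
    st=rchk(); im,c,st=grab("wrist"); S=cv2.cvtColor(im,cv2.COLOR_RGB2HSV)[...,1].astype(int)
    P=lambda x,y:proj(c,np.r_[RO+x*RU+y*RV,.051])[0]
    m=P(-.074,ry); t=P(-.088,ry); k=[x for x in range(int(m[0])-25,int(m[0])+25) if S[int(m[1])-2,x]<75]
    col=(k[0]+k[-1]+1)/2 if k else None; rows=[r for r in range(150,280) if S[r,int(col or m[0])]<75]
    print("pred",m.round(1),"tip",t.round(1),"seen col",col,"width",len(k),"tip row",rows[0] if rows else None)
    if k: q=onplane(c,[(col,rows[0])],.051)[0,:2]-RO; print("tip rack mm",(q@RU*1000).round(1),(q@RV*1000).round(1))
E
python3 -c "
from h import *
tab(.085)"
```

```text
t 25.45 rack x,y,z mm -76.8 81.8 129.4 yaw 182.88 F [ 0.6 -0.6  0.5] w 0.451 j [ 0.07  0.68 -1.05  1.84  0.69  1.04  0.36]
pred [324.7 254.2] tip [324.8 235.3] seen col 325.5 width 17 tip row 232
tip rack mm -90.4 85.5
```

Call:
apply_moves([
  {"dx": 0,"dy": 0.008,"dz": 0.15,"rx": 0,"ry": 0,"rz": 0},
  {"dx": 0,"dy": 0.008,"dz": 0.3,"rx": 0,"ry": 0,"rz": 0},
  {"dx": 0,"dy": 0.008,"dz": 0.42,"rx": 0,"ry": 0,"rz": 0},
  {"dx": 0,"dy": 0.008,"dz": 0.47,"rx": 0,"ry": 0,"rz": 0},
  {"dx": 0,"dy": 0.008,"dz": 0.47,"rx": 0,"ry": 0,"rz": 0},
])

```text
time_s: 25.92
position: [0.4486, 0.3454, 0.0373]
orientation: [-0.001, -0.025, 1.0, -0.0]
force: [0.5, 0.2, -1.0]
width: 0.451
grip_force: 0.0
```

Call:
apply_moves([
  {"dx": 0,"dy": 0,"dz": 0,"rx": 0,"ry": 0,"rz": 0},
  {"dx": 0,"dy": 0,"dz": 0,"rx": 0,"ry": 0,"rz": 0},
  {"dx": 0,"dy": 0,"dz": 0,"rx": 0,"ry": 0,"rz": 0},
  {"dx": 0,"dy": 0,"dz": 0,"rx": 0,"ry": 0,"rz": 0},
  {"dx": 0,"dy": 0,"dz": 0,"rx": 0,"ry": 0,"rz": 0},
], fingers=1)

```text
time_s: 26.33
position: [0.4495, 0.3461, 0.039]
orientation: [0.001, -0.025, 1.0, 0.0]
force: [0.6, -0.3, 1.0]
width: 0.134
grip_force: 0.0
```

```bash
python3 -c "
from h import *
rchk()"
```

```text
t 26.3333 rack x,y,z mm -74.2 85.7 39.0 yaw 182.84 F [ 0.6 -0.3  1. ] w 0.134 j [-0.02  0.8  -0.93  1.88  0.82  0.9   0.27]
```

Swing cap 1 open, release, and go to tab 3.

Call:
apply_moves([
  {"dx": 0,"dy": 0,"dz": 0,"rx": 0,"ry": 0,"rz": 0},
  {"dx": -0.021,"dy": 0,"dz": -0.132,"rx": 0,"ry": 0,"rz": 0},
  {"dx": -0.068,"dy": 0,"dz": -0.258,"rx": 0,"ry": 0,"rz": 0},
  {"dx": -0.14,"dy": 0,"dz": -0.371,"rx": 0,"ry": 0,"rz": 0},
  {"dx": -0.232,"dy": 0,"dz": -0.468,"rx": 0,"ry": 0,"rz": 0},
])

```text
time_s: 26.75
position: [0.4947, 0.3484, 0.133]
orientation: [-0.0, -0.026, 1.0, 0.0]
force: [3.1, 2.8, -6.4]
width: 0.132
grip_force: 12.0
```

Call:
apply_moves([
  {"dx": -0.11,"dy": 0,"dz": -0.077,"rx": 0,"ry": 0,"rz": 0},
  {"dx": -0.233,"dy": 0,"dz": -0.131,"rx": 0,"ry": 0,"rz": 0},
  {"dx": -0.364,"dy": 0,"dz": -0.159,"rx": 0,"ry": 0,"rz": 0},
  {"dx": -0.498,"dy": 0,"dz": -0.161,"rx": 0,"ry": 0,"rz": 0},
  {"dx": -0.531,"dy": 0,"dz": -0.157,"rx": 0,"ry": 0,"rz": 0},
])

```text
time_s: 27.17
position: [0.6058, 0.3543, 0.1646]
orientation: [0.002, -0.023, 1.0, 0.002]
force: [-0.4, -1.2, 8.8]
width: 0.127
grip_force: 12.0
```

```bash
python3 -c "
from h import *
rchk()"
```

```text
t 27.1667 rack x,y,z mm 82.3 85.9 164.6 yaw 182.64 F [-0.4 -1.2  8.8] w 0.127 j [ 0.03  0.83 -0.99  1.45  0.71  1.24  0.58]
```

Call:
apply_moves([
  {"dx": 0,"dy": 0,"dz": 0,"rx": 0,"ry": 0,"rz": 0},
  {"dx": 0,"dy": 0,"dz": 0,"rx": 0,"ry": 0,"rz": 0},
  {"dx": 0,"dy": 0,"dz": 0,"rx": 0,"ry": 0,"rz": 0},
  {"dx": 0,"dy": 0,"dz": -0.1,"rx": 0,"ry": 0,"rz": 0},
  {"dx": 0,"dy": 0,"dz": -0.3,"rx": 0,"ry": 0,"rz": 0},
], fingers=0.1)

```text
time_s: 27.58
position: [0.598, 0.3504, 0.2174]
orientation: [-0.004, -0.026, 1.0, -0.003]
force: [1.2, -0.0, -0.8]
width: 0.428
grip_force: 0.0
```

Call:
apply_moves([
  {"dx": 0.19,"dy": -0.1,"dz": -0.05,"rx": 0,"ry": 0,"rz": 0},
  {"dx": 0.38,"dy": -0.15,"dz": -0.05,"rx": 0,"ry": 0,"rz": 0},
  {"dx": 0.57,"dy": -0.2,"dz": -0.05,"rx": 0,"ry": 0,"rz": 0},
  {"dx": 0.763,"dy": -0.25,"dz": -0.05,"rx": 0,"ry": 0,"rz": 0},
  {"dx": 0.763,"dy": -0.4,"dz": -0.05,"rx": 0,"ry": 0,"rz": 0},
])

```text
time_s: 28.0
position: [0.4426, 0.2693, 0.2326]
orientation: [-0.002, -0.032, 0.999, -0.001]
force: [-0.1, 0.3, 0.5]
width: 0.449
grip_force: 0.0
```

Call:
apply_moves([
  {"dx": 0,"dy": -0.15,"dz": 0,"rx": 0,"ry": 0,"rz": 0},
  {"dx": 0,"dy": -0.3,"dz": 0.12,"rx": 0,"ry": 0,"rz": 0},
  {"dx": 0,"dy": -0.45,"dz": 0.28,"rx": 0,"ry": 0,"rz": 0},
  {"dx": 0,"dy": -0.45,"dz": 0.44,"rx": 0,"ry": 0,"rz": 0},
  {"dx": 0,"dy": -0.45,"dz": 0.5,"rx": 0,"ry": 0,"rz": 0},
])

```text
time_s: 28.42
position: [0.4546, 0.1713, 0.1291]
orientation: [-0.003, -0.023, 1.0, -0.002]
force: [-0.3, -0.9, -0.4]
width: 0.449
grip_force: 0.0
```

Call:
apply_moves([
  {"dx": 0,"dy": 0,"dz": 0,"rx": 0,"ry": 0,"rz": 0},
  {"dx": 0,"dy": 0,"dz": 0,"rx": 0,"ry": 0,"rz": 0},
])

```text
time_s: 28.58
position: [0.4565, 0.1776, 0.1335]
orientation: [-0.0, -0.026, 1.0, 0.0]
force: [0.8, -0.1, 0.5]
width: 0.449
grip_force: 0.0
```

```bash
python3 -c "
from h import *
tab(-.085)"
```

```text
t 28.5833 rack x,y,z mm -75.8 -82.9 133.5 yaw 183.01 F [ 0.8 -0.1  0.5] w 0.449 j [ 0.46  0.57 -1.12  2.01  0.63  0.96  0.64]
pred [316.9 250.6] tip [316.9 231.9] seen col 317.5 width 17 tip row 228
tip rack mm -90.9 -84.6
```

Call:
apply_moves([
  {"dx": 0.006,"dy": -0.008,"dz": 0.15,"rx": 0,"ry": 0,"rz": 0},
  {"dx": 0.006,"dy": -0.008,"dz": 0.3,"rx": 0,"ry": 0,"rz": 0},
  {"dx": 0.006,"dy": -0.008,"dz": 0.42,"rx": 0,"ry": 0,"rz": 0},
  {"dx": 0.006,"dy": -0.008,"dz": 0.475,"rx": 0,"ry": 0,"rz": 0},
  {"dx": 0.006,"dy": -0.008,"dz": 0.475,"rx": 0,"ry": 0,"rz": 0},
])

```text
time_s: 29.05
position: [0.4556, 0.1754, 0.0375]
orientation: [-0.001, -0.026, 1.0, 0.0]
force: [-0.1, -0.0, 0.2]
width: 0.451
grip_force: 0.0
```

Call:
apply_moves([
  {"dx": 0,"dy": 0,"dz": 0,"rx": 0,"ry": 0,"rz": 0},
  {"dx": 0,"dy": 0,"dz": 0,"rx": 0,"ry": 0,"rz": 0},
  {"dx": 0,"dy": 0,"dz": 0,"rx": 0,"ry": 0,"rz": 0},
  {"dx": 0,"dy": 0,"dz": 0,"rx": 0,"ry": 0,"rz": 0},
  {"dx": 0,"dy": 0,"dz": 0,"rx": 0,"ry": 0,"rz": 0},
], fingers=1)

```text
time_s: 29.47
position: [0.4571, 0.1756, 0.039]
orientation: [0.001, -0.025, 1.0, 0.001]
force: [-0.8, 10.1, -1.8]
width: 0.14
grip_force: 5.1
```

```bash
python3 -c "
from h import *
rchk()"
```

```text
t 29.4667 rack x,y,z mm -75.3 -85.0 39.0 yaw 182.85 F [-0.8 10.1 -1.8] w 0.14 j [ 0.34  0.7  -0.95  2.07  0.81  0.8   0.51]
```

Call:
apply_moves([
  {"dx": 0,"dy": 0,"dz": 0,"rx": 0,"ry": 0,"rz": 0},
  {"dx": -0.021,"dy": 0,"dz": -0.132,"rx": 0,"ry": 0,"rz": 0},
  {"dx": -0.068,"dy": 0,"dz": -0.258,"rx": 0,"ry": 0,"rz": 0},
  {"dx": -0.14,"dy": 0,"dz": -0.371,"rx": 0,"ry": 0,"rz": 0},
  {"dx": -0.232,"dy": 0,"dz": -0.468,"rx": 0,"ry": 0,"rz": 0},
])

```text
time_s: 29.88
position: [0.5016, 0.1784, 0.1334]
orientation: [-0.0, -0.026, 1.0, 0.001]
force: [2.1, 5.1, -6.2]
width: 0.128
grip_force: 12.0
```

Call:
apply_moves([
  {"dx": -0.11,"dy": 0,"dz": -0.077,"rx": 0,"ry": 0,"rz": 0},
  {"dx": -0.233,"dy": 0,"dz": -0.131,"rx": 0,"ry": 0,"rz": 0},
  {"dx": -0.364,"dy": 0,"dz": -0.159,"rx": 0,"ry": 0,"rz": 0},
  {"dx": -0.498,"dy": 0,"dz": -0.161,"rx": 0,"ry": 0,"rz": 0},
  {"dx": -0.531,"dy": 0,"dz": -0.157,"rx": 0,"ry": 0,"rz": 0},
])

```text
time_s: 30.3
position: [0.6132, 0.1843, 0.1654]
orientation: [0.003, -0.024, 1.0, 0.003]
force: [-0.0, 1.1, 11.1]
width: 0.128
grip_force: 12.0
```

```bash
python3 -c "
from h import *
rchk()"
```

```text
t 30.3 rack x,y,z mm 81.0 -84.2 165.4 yaw 182.75 F [-0.   1.1 11.1] w 0.128 j [ 0.35  0.74 -1.03  1.63  0.68  1.16  0.78]
```

Call:
apply_moves([
  {"dx": 0,"dy": 0,"dz": 0,"rx": 0,"ry": 0,"rz": 0},
  {"dx": 0,"dy": 0,"dz": 0,"rx": 0,"ry": 0,"rz": 0},
  {"dx": 0,"dy": 0,"dz": 0,"rx": 0,"ry": 0,"rz": 0},
  {"dx": 0,"dy": 0,"dz": -0.1,"rx": 0,"ry": 0,"rz": 0},
  {"dx": 0,"dy": 0,"dz": -0.4,"rx": 0,"ry": 0,"rz": 0},
], fingers=0.1)

```text
time_s: 30.72
position: [0.6048, 0.1787, 0.2194]
orientation: [-0.005, -0.025, 1.0, -0.002]
force: [0.5, -0.7, 0.4]
width: 0.429
grip_force: 0.0
```

Call:
apply_moves([
  {"dx": 0.19,"dy": 0.05,"dz": -0.15,"rx": 0,"ry": 0,"rz": 0},
  {"dx": 0.38,"dy": 0.1,"dz": -0.3,"rx": 0,"ry": 0,"rz": 0},
  {"dx": 0.5,"dy": 0.1,"dz": -0.4,"rx": 0,"ry": 0,"rz": 0},
  {"dx": 0.5,"dy": 0.1,"dz": -0.4,"rx": 0,"ry": 0,"rz": 0},
  {"dx": 0.5,"dy": 0.1,"dz": -0.4,"rx": 0,"ry": 0,"rz": 0},
])

```text
time_s: 31.13
position: [0.5061, 0.1972, 0.3062]
orientation: [0.002, -0.026, 1.0, -0.002]
force: [0.7, 0.6, -0.2]
width: 0.45
grip_force: 0.0
```

Run:
```python
from h import *
st=rchk(); im,c,st=grab("wrist","w13.png"); imt,ct,_=grab("top","t13.png")
print("wrist"); [print(*b) for b in blobs(im,c,.018,70,70,300) if b[0][1]<300]
print("top"); [print(*b) for b in blobs(imt,ct,.02,70,70,80) if 60<b[2][1]<200]
```

```text
t 31.1333 rack x,y,z mm -25.3 -65.9 306.2 yaw 182.99 F [ 0.7  0.6 -0.2] w 0.45 j [ 0.52  0.45 -1.23  1.71  0.45  1.3   0.81]
wrist
[159. 252.] [593. -17.] [31. 97.] 90.0
[128. 188.] [508. -49.] [ 26. 100.] 93.1
[440. 218.] [528. 354.] [ 49. 129.] 3.5
[373. 218.] [533. 267.] [ 45. 129.] 3.0
[305. 218.] [538. 180.] [ 43. 129.] 3.0
[146. 128.] [434. -18.] [24. 97.] 93.1
[82. 33.] [335. -81.] [13. 36.] 118.5
[208.  26.] [320.  61.] [12. 31.] 136.7
top
[321. 469.] [-53.   2.] [46. 61.] 171.0
[313. 453.] [-14.  21.] [ 77. 152.] 130.0
[164. 382.] [162. 416.] [117. 157.] 112.9
[472. 336.] [ 294. -394.] [139. 140.] 90.8
[331. 280.] [434. -18.] [25. 89.] 94.6
[330. 221.] [593. -15.] [22. 89.] 90.8
[434. 243.] [ 538. -292.] [117. 191.] 175.9
[328. 158.] [766.  -6.] [ 36. 179.] 90.8
```

All three caps are open and the troughs read at the expected places. Fetch bar A at (0.593, -0.016).

Call:
apply_moves([
  {"dx": -0.06,"dy": -0.2,"dz": 0,"rx": 0,"ry": 0,"rz": 0.03},
  {"dx": -0.12,"dy": -0.4,"dz": 0,"rx": 0,"ry": 0,"rz": 0.06},
  {"dx": -0.19,"dy": -0.57,"dz": 0,"rx": 0,"ry": 0,"rz": 0.1},
  {"dx": -0.19,"dy": -0.57,"dz": 0,"rx": 0,"ry": 0,"rz": 0.13},
  {"dx": -0.19,"dy": -0.57,"dz": 0,"rx": 0,"ry": 0,"rz": 0.17},
], fingers=-0.09)

```text
time_s: 31.65
position: [0.5528, 0.0795, 0.3019]
orientation: [-0.002, 0.246, 0.969, -0.0]
force: [0.1, 1.0, 0.0]
width: 0.546
grip_force: 0.0
```

Call:
apply_moves([
  {"dx": 0,"dy": 0,"dz": 0,"rx": 0,"ry": 0,"rz": 0.035},
  {"dx": 0,"dy": 0,"dz": 0,"rx": 0,"ry": 0,"rz": 0.07},
  {"dx": 0,"dy": 0,"dz": 0,"rx": 0,"ry": 0,"rz": 0.105},
  {"dx": 0,"dy": 0,"dz": 0,"rx": 0,"ry": 0,"rz": 0.14},
  {"dx": 0,"dy": 0,"dz": 0,"rx": 0,"ry": 0,"rz": 0.17},
])

```text
time_s: 32.07
position: [0.5516, 0.0833, 0.3026]
orientation: [-0.001, 0.49, 0.871, -0.001]
force: [0.2, -0.2, 0.5]
width: 0.545
grip_force: 0.0
```

Call:
apply_moves([
  {"dx": 0,"dy": 0,"dz": 0,"rx": 0,"ry": 0,"rz": 0.035},
  {"dx": 0,"dy": 0,"dz": 0,"rx": 0,"ry": 0,"rz": 0.07},
  {"dx": 0,"dy": 0,"dz": 0,"rx": 0,"ry": 0,"rz": 0.105},
  {"dx": 0,"dy": 0,"dz": 0,"rx": 0,"ry": 0,"rz": 0.14},
  {"dx": 0,"dy": 0,"dz": 0,"rx": 0,"ry": 0,"rz": 0.17},
])

```text
time_s: 32.48
position: [0.5516, 0.0833, 0.3025]
orientation: [-0.001, 0.703, 0.711, -0.001]
force: [-0.1, -0.5, 0.3]
width: 0.547
grip_force: 0.0
```

Run:
```python
from h import *
to(.593,-.028,.20,91)
```

```text
MOVE d [-0.559  0.202  0.512] r [-0.001   0.0001 -0.0019] rows~ 3.7621609729764924 0.05443162791328047
```

Call:
apply_moves([
  {"dx": -0.15,"dy": 0.05,"dz": 0.13,"rx": 0,"ry": 0,"rz": 0},
  {"dx": -0.3,"dy": 0.1,"dz": 0.26,"rx": 0,"ry": 0,"rz": 0},
  {"dx": -0.45,"dy": 0.16,"dz": 0.39,"rx": 0,"ry": 0,"rz": 0},
  {"dx": -0.56,"dy": 0.202,"dz": 0.512,"rx": 0,"ry": 0,"rz": 0},
  {"dx": -0.56,"dy": 0.202,"dz": 0.512,"rx": 0,"ry": 0,"rz": 0},
])

```text
time_s: 32.9
position: [0.5915, -0.0357, 0.1939]
orientation: [-0.003, 0.704, 0.71, -0.005]
force: [-0.2, -1.2, -0.3]
width: 0.546
grip_force: 0.0
```

Call:
apply_moves([
  {"dx": 0,"dy": 0,"dz": 0,"rx": 0,"ry": 0,"rz": 0},
  {"dx": 0,"dy": 0,"dz": 0,"rx": 0,"ry": 0,"rz": 0},
  {"dx": 0,"dy": 0,"dz": 0,"rx": 0,"ry": 0,"rz": 0},
])

```text
time_s: 33.15
position: [0.5942, -0.0248, 0.2025]
orientation: [-0.0, 0.7, 0.714, 0.0]
force: [-1.4, -0.1, -0.1]
width: 0.548
grip_force: 0.0
```

```bash
cat >> h.py <<'E'
def look():
    st=ctrl.state(); im,c,st=grab("wrist")
    bb=[b for b in blobs(im,c,.02,70,70,300) if b[0][1]<290 and 80<b[2][1]<110 and b[2][0]<45]
    print("tcp",st["position"].round(4),"yaw",round(yaw(st)%360,2),"w",round(st["width"],3)); 
    for b in bb:
        a=np.radians(b[3]); o=b[1]/1000-.012*np.array([np.cos(a),np.sin(a)])
        print(*b,"com(if shank along +dir)",o.round(4))
    return st,bb
E
python3 - <<'E'
from h import *
st,bb=look(); b=min(bb,key=lambda b:np.hypot(*(b[1]/1000-st["position"][:2])))
a=np.radians(b[3]); o=b[1]/1000-.012*np.array([np.cos(a),np.sin(a)]); to(o[0],o[1],.013,b[3])
E
```

```text
tcp [ 0.5942 -0.0248  0.2025] yaw 91.18 w 0.548
[236. 237.] [510. -50.] [28. 94.] 92.2 com(if shank along +dir) [ 0.5105 -0.062 ]
[320. 206.] [594. -17.] [24. 92.] 90.7 com(if shank along +dir) [ 0.5941 -0.029 ]
[160. 204.] [437. -19.] [33. 92.] 94.7 com(if shank along +dir) [ 0.438 -0.031]
MOVE d [-0.022 -0.003  0.95 ] r [ 0.0004 -0.0002  0.0028] rows~ 4.555684421877588 0.07206673676555593
```

Call:
apply_moves([
  {"dx": -0.02,"dy": -0.003,"dz": 0.2,"rx": 0,"ry": 0,"rz": 0.002},
  {"dx": -0.02,"dy": -0.003,"dz": 0.4,"rx": 0,"ry": 0,"rz": 0.002},
  {"dx": -0.02,"dy": -0.003,"dz": 0.6,"rx": 0,"ry": 0,"rz": 0.002},
  {"dx": -0.02,"dy": -0.003,"dz": 0.78,"rx": 0,"ry": 0,"rz": 0.002},
  {"dx": -0.02,"dy": -0.003,"dz": 0.9,"rx": 0,"ry": 0,"rz": 0.002},
])

```text
time_s: 33.62
position: [0.5921, -0.0295, 0.0199]
orientation: [-0.001, 0.702, 0.712, -0.001]
force: [0.6, -1.0, -0.4]
width: 0.544
grip_force: 0.0
```

Call:
apply_moves([
  {"dx": 0,"dy": 0,"dz": 0.045,"rx": 0,"ry": 0,"rz": 0},
  {"dx": 0,"dy": 0,"dz": 0.045,"rx": 0,"ry": 0,"rz": 0},
  {"dx": 0,"dy": 0,"dz": 0.045,"rx": 0,"ry": 0,"rz": 0},
])

```text
time_s: 33.87
position: [0.5945, -0.0293, 0.0146]
orientation: [0.001, 0.702, 0.712, 0.001]
force: [0.6, 0.4, 0.6]
width: 0.543
grip_force: 0.0
```

Call:
apply_moves([
  {"dx": 0,"dy": 0,"dz": 0,"rx": 0,"ry": 0,"rz": 0},
  {"dx": 0,"dy": 0,"dz": 0,"rx": 0,"ry": 0,"rz": 0},
  {"dx": 0,"dy": 0,"dz": 0,"rx": 0,"ry": 0,"rz": 0},
  {"dx": 0,"dy": 0,"dz": 0,"rx": 0,"ry": 0,"rz": 0},
  {"dx": 0,"dy": 0,"dz": 0,"rx": 0,"ry": 0,"rz": 0},
], fingers=1, force=40)

```text
time_s: 34.28
position: [0.5943, -0.0305, 0.0143]
orientation: [0.001, 0.703, 0.712, 0.001]
force: [-0.2, 0.3, 5.4]
width: 0.254
grip_force: 40.0
```

Call:
apply_moves([
  {"dx": 0,"dy": 0,"dz": 0,"rx": 0,"ry": 0,"rz": 0},
  {"dx": 0,"dy": 0,"dz": -0.15,"rx": 0,"ry": 0,"rz": 0},
  {"dx": 0,"dy": 0,"dz": -0.3,"rx": 0,"ry": 0,"rz": 0},
  {"dx": 0,"dy": 0,"dz": -0.5,"rx": 0,"ry": 0,"rz": 0},
  {"dx": 0,"dy": 0,"dz": -0.7,"rx": 0,"ry": 0,"rz": 0},
])

```text
time_s: 34.7
position: [0.5919, -0.0302, 0.1535]
orientation: [-0.001, 0.702, 0.712, -0.001]
force: [1.6, -1.3, -1.4]
width: 0.251
grip_force: 40.0
```

Run:
```python
from h import *
rchk(); t=RO+.012*RU-.085*RV; print(t); to(t[0],t[1],.20,182.9)
```

```text
t 34.7 rack x,y,z mm 48.9 -297.4 153.5 yaw 90.75 F [ 1.6 -1.3 -1.4] w 0.251 j [ 0.56  0.56 -0.74  1.75  0.44  1.   -0.33]
[0.54428503 0.18001597]
MOVE d [ 1.054 -0.225 -0.231] r [-0.0006 -0.001  -0.5119] rows~ 5.288137691621342 12.870120730671651
```

Call:
apply_moves([
  {"dx": 0.1,"dy": -0.05,"dz": -0.12,"rx": 0,"ry": 0,"rz": -0.03},
  {"dx": 0.2,"dy": -0.1,"dz": -0.24,"rx": 0,"ry": 0,"rz": -0.06},
  {"dx": 0.3,"dy": -0.15,"dz": -0.36,"rx": 0,"ry": 0,"rz": -0.1},
  {"dx": 0.4,"dy": -0.22,"dz": -0.48,"rx": 0,"ry": 0,"rz": -0.135},
  {"dx": 0.5,"dy": -0.22,"dz": -0.48,"rx": 0,"ry": 0,"rz": -0.17},
])

```text
time_s: 35.12
position: [0.5479, 0.0711, 0.2535]
orientation: [0.002, 0.487, 0.873, 0.001]
force: [0.7, 1.3, -2.2]
width: 0.256
grip_force: 40.0
```

Call:
apply_moves([
  {"dx": 0,"dy": 0,"dz": 0,"rx": 0,"ry": 0,"rz": -0.035},
  {"dx": 0,"dy": 0,"dz": 0,"rx": 0,"ry": 0,"rz": -0.07},
  {"dx": 0,"dy": 0,"dz": 0,"rx": 0,"ry": 0,"rz": -0.105},
  {"dx": 0,"dy": 0,"dz": 0,"rx": 0,"ry": 0,"rz": -0.14},
  {"dx": 0,"dy": 0,"dz": 0,"rx": 0,"ry": 0,"rz": -0.17},
])

```text
time_s: 35.53
position: [0.5475, 0.0689, 0.2488]
orientation: [-0.0, 0.24, 0.971, -0.0]
force: [-0.5, -0.6, -1.7]
width: 0.256
grip_force: 40.0
```

Call:
apply_moves([
  {"dx": 0,"dy": 0,"dz": 0,"rx": 0,"ry": 0,"rz": -0.035},
  {"dx": 0,"dy": 0,"dz": 0,"rx": 0,"ry": 0,"rz": -0.07},
  {"dx": 0,"dy": 0,"dz": 0,"rx": 0,"ry": 0,"rz": -0.105},
  {"dx": 0,"dy": 0,"dz": 0,"rx": 0,"ry": 0,"rz": -0.14},
  {"dx": 0,"dy": 0,"dz": 0,"rx": 0,"ry": 0,"rz": -0.172},
])

```text
time_s: 35.95
position: [0.5476, 0.0688, 0.2487]
orientation: [-0.001, -0.028, 1.0, -0.0]
force: [-0.2, -0.6, -1.1]
width: 0.254
grip_force: 40.0
```

Run:
```python
from h import *
rchk(); t=RO+.012*RU-.085*RV; to(t[0],t[1],.22,182.9)
```

```text
t 35.95 rack x,y,z mm 9.7 -196.2 248.7 yaw 183.2 F [-0.2 -0.6 -1.1] w 0.254 j [ 0.72  0.55 -1.21  1.76  0.54  1.22  0.99]
MOVE d [-0.015  0.556  0.143] r [-0.0001 -0.0003  0.0017] rows~ 2.755312355502723 0.042634796289524574
```

Call:
apply_moves([
  {"dx": -0.013,"dy": 0.15,"dz": 0,"rx": 0,"ry": 0,"rz": 0.0015},
  {"dx": -0.013,"dy": 0.3,"dz": 0,"rx": 0,"ry": 0,"rz": 0.0015},
  {"dx": -0.013,"dy": 0.45,"dz": 0,"rx": 0,"ry": 0,"rz": 0.0015},
  {"dx": -0.013,"dy": 0.558,"dz": 0.05,"rx": 0,"ry": 0,"rz": 0.0015},
  {"dx": -0.013,"dy": 0.558,"dz": 0.2,"rx": 0,"ry": 0,"rz": 0.0015},
])

```text
time_s: 36.37
position: [0.5456, 0.1888, 0.2131]
orientation: [0.004, -0.026, 1.0, 0.003]
force: [0.2, 0.8, -1.9]
width: 0.256
grip_force: 40.0
```

Call:
apply_moves([
  {"dx": 0,"dy": 0,"dz": 0.15,"rx": 0,"ry": 0,"rz": 0},
  {"dx": 0,"dy": 0,"dz": 0.3,"rx": 0,"ry": 0,"rz": 0},
  {"dx": 0,"dy": 0,"dz": 0.45,"rx": 0,"ry": 0,"rz": 0},
  {"dx": 0,"dy": 0,"dz": 0.6,"rx": 0,"ry": 0,"rz": 0},
  {"dx": 0,"dy": 0,"dz": 0.65,"rx": 0,"ry": 0,"rz": 0},
])

```text
time_s: 36.78
position: [0.5421, 0.1788, 0.0746]
orientation: [-0.003, -0.023, 1.0, -0.001]
force: [-0.6, -1.1, -2.4]
width: 0.259
grip_force: 40.0
```

Call:
apply_moves([
  {"dx": 0,"dy": 0,"dz": 0,"rx": 0,"ry": 0,"rz": 0},
  {"dx": 0,"dy": 0,"dz": 0,"rx": 0,"ry": 0,"rz": 0},
  {"dx": 0,"dy": 0,"dz": 0,"rx": 0,"ry": 0,"rz": 0},
])

```text
time_s: 37.03
position: [0.5462, 0.1816, 0.081]
orientation: [0.001, -0.023, 1.0, 0.001]
force: [-0.0, 0.5, -1.8]
width: 0.256
grip_force: 40.0
```

Run:
```python
from h import *
rchk(); im,c,st=grab("wrist","w14.png")
S=cv2.cvtColor(im,cv2.COLOR_RGB2HSV)[...,1].astype(int);G=cv2.cvtColor(im,cv2.COLOR_RGB2GRAY)
for r in (200,215,230,245,260): print(r,[proj(c,np.r_[RO-.05*RU+y*RV,.037])[0].round(0).tolist() for y in(-.106,-.085,-.064)] if r==200 else '', ''.join('#' if x<75 else '.' for x in S[r,250:390:2]))
```

```text
t 37.0333 rack x,y,z mm 14.0 -83.5 81.0 yaw 182.62 F [-0.   0.5 -1.8] w 0.256 j [ 0.35  0.76 -0.99  1.84  0.76  0.98  0.64]
200 [[279.0, 162.0], [317.0, 162.0], [354.0, 161.0]] ................####################################..................
215  .................###################################..................
230  .................###################################..................
245  .................###################################..................
260  .................###################################..................
```

View pics/w14.png

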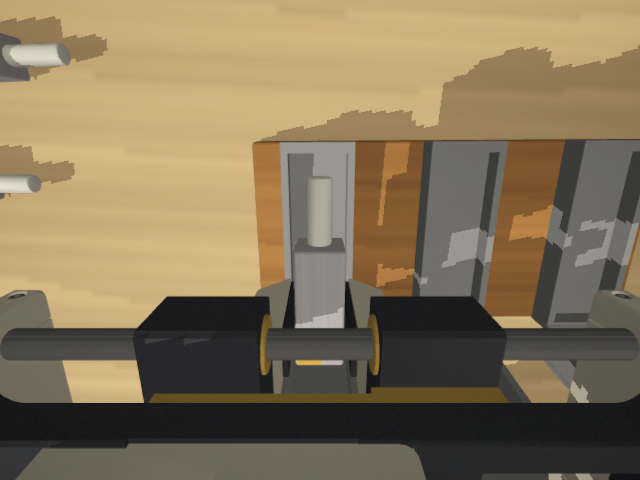

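The bar hangs over tube 3, centred within ~1.5 mm (trough columns 281–355, bar 295–345). Lower and release.

Call:
apply_moves([
  {"dx": 0,"dy": -0.006,"dz": 0.07,"rx": 0,"ry": 0,"rz": -0.001},
  {"dx": 0,"dy": -0.006,"dz": 0.14,"rx": 0,"ry": 0,"rz": -0.001},
  {"dx": 0,"dy": -0.006,"dz": 0.19,"rx": 0,"ry": 0,"rz": -0.001},
  {"dx": 0,"dy": -0.006,"dz": 0.2,"rx": 0,"ry": 0,"rz": -0.001},
  {"dx": 0,"dy": -0.006,"dz": 0.2,"rx": 0,"ry": 0,"rz": -0.001},
])

```text
time_s: 37.5
position: [0.545, 0.1788, 0.0386]
orientation: [-0.0, -0.024, 1.0, -0.001]
force: [0.6, -2.1, 3.8]
width: 0.259
grip_force: 40.0
```

Call:
apply_moves([
  {"dx": 0,"dy": 0,"dz": 0.004,"rx": 0,"ry": 0,"rz": 0},
  {"dx": 0,"dy": 0,"dz": 0.004,"rx": 0,"ry": 0,"rz": 0},
  {"dx": 0,"dy": 0,"dz": 0.004,"rx": 0,"ry": 0,"rz": 0},
])

```text
time_s: 37.75
position: [0.5449, 0.1788, 0.0385]
orientation: [-0.0, -0.024, 1.0, -0.001]
force: [-3.3, -3.4, 9.7]
width: 0.257
grip_force: 40.0
```

Call:
apply_moves([
  {"dx": 0,"dy": 0,"dz": 0.004,"rx": 0,"ry": 0,"rz": 0},
  {"dx": 0,"dy": 0,"dz": 0.004,"rx": 0,"ry": 0,"rz": 0},
  {"dx": 0,"dy": 0,"dz": 0.004,"rx": 0,"ry": 0,"rz": 0},
])

```text
time_s: 38.0
position: [0.545, 0.1788, 0.0385]
orientation: [-0.0, -0.024, 1.0, -0.001]
force: [-5.7, -3.9, 16.8]
width: 0.259
grip_force: 40.0
```

Run:
```python
from h import *
rchk()
```

```text
t 38.0 rack x,y,z mm 12.6 -86.2 38.5 yaw 182.79 F [-5.7 -3.9 16.8] w 0.259 j [ 0.32  0.81 -0.93  1.86  0.83  0.92  0.6 ]
```

Call:
apply_moves([
  {"dx": 0,"dy": 0,"dz": -0.01,"rx": 0,"ry": 0,"rz": 0},
  {"dx": 0,"dy": 0,"dz": -0.01,"rx": 0,"ry": 0,"rz": 0},
  {"dx": 0,"dy": 0,"dz": -0.01,"rx": 0,"ry": 0,"rz": 0},
  {"dx": 0,"dy": 0,"dz": -0.01,"rx": 0,"ry": 0,"rz": 0},
  {"dx": 0,"dy": 0,"dz": -0.01,"rx": 0,"ry": 0,"rz": 0},
], fingers=0.05)

```text
time_s: 38.42
position: [0.5449, 0.1796, 0.0391]
orientation: [-0.0, -0.024, 1.0, 0.0]
force: [-0.3, -0.3, 0.5]
width: 0.468
grip_force: 0.0
```

Call:
apply_moves([
  {"dx": 0,"dy": 0,"dz": -0.1,"rx": 0,"ry": 0,"rz": 0},
  {"dx": 0,"dy": 0,"dz": -0.3,"rx": 0,"ry": 0,"rz": 0},
  {"dx": 0,"dy": 0,"dz": -0.5,"rx": 0,"ry": 0,"rz": 0},
  {"dx": 0,"dy": 0,"dz": -0.7,"rx": 0,"ry": 0,"rz": 0},
  {"dx": 0,"dy": 0,"dz": -0.9,"rx": 0,"ry": 0,"rz": 0},
])

```text
time_s: 38.83
position: [0.5446, 0.1797, 0.221]
orientation: [-0.0, -0.025, 1.0, 0.0]
force: [1.0, 0.7, 0.3]
width: 0.475
grip_force: 0.0
```

Call:
apply_moves([
  {"dx": 0,"dy": -0.15,"dz": -0.2,"rx": 0,"ry": 0,"rz": 0},
  {"dx": 0,"dy": -0.15,"dz": -0.3,"rx": 0,"ry": 0,"rz": 0},
  {"dx": 0,"dy": -0.15,"dz": -0.3,"rx": 0,"ry": 0,"rz": 0},
  {"dx": 0,"dy": -0.15,"dz": -0.3,"rx": 0,"ry": 0,"rz": 0},
  {"dx": 0,"dy": -0.15,"dz": -0.3,"rx": 0,"ry": 0,"rz": 0},
])

```text
time_s: 39.25
position: [0.5461, 0.1494, 0.2787]
orientation: [-0.0, -0.024, 1.0, -0.0]
force: [0.4, -0.0, 0.0]
width: 0.475
grip_force: 0.0
```

Run:
```python
from h import *
rchk(); look(); im,c,st=grab("wrist","w15.png")
V=cv2.cvtColor(im,cv2.COLOR_RGB2HSV)
a=proj(c,np.r_[RO-.06*RU-.106*RV,.04])[0];b=proj(c,np.r_[RO+.06*RU-.064*RV,.04])[0];print(a,b)
# straight sample: along tube centre line, brightness profile (rack x from -58 to 58)
for off in (-.012,0,.012):
    print(off,[int(V[int(round(q[1])),int(round(q[0])),2]) for q in (proj(c,np.r_[RO+x*RU+(-.085+off)*RV,.045])[0] for x in np.arange(-.056,.05,.006)) if 0<=q[1]<300])
```

```text
t 39.25 rack x,y,z mm 12.3 -115.7 278.7 yaw 182.8 F [ 0.4 -0.   0. ] w 0.475 j [ 0.56  0.53 -1.2   1.69  0.52  1.28  0.87]
tcp [0.5461 0.1494 0.2787] yaw 182.8 w 0.475
[152. 162.] [508. -49.] [24. 98.] 92.9 com(if shank along +dir) [ 0.5086 -0.061 ]
[174.  94.] [434. -18.] [26. 96.] 94.9 com(if shank along +dir) [ 0.435 -0.03 ]
[328.49697923 140.48813253] [363.11218213 245.5925433 ]
-0.012 [146, 103, 104, 104, 104, 105, 103, 186, 181, 181, 182, 182, 183, 183, 183, 212, 211, 104]
0 [144, 145, 202, 198, 195, 205, 200, 187, 183, 184, 183, 183, 182, 181, 181, 199, 194, 104]
0.012 [145, 104, 105, 104, 104, 104, 105, 105, 102, 104, 103, 103, 104, 104, 103, 103, 140, 103]
```

Bar A lies in tube 3, shank at x -46 to -14, body up to +46. Fetch bar B.

Call:
apply_moves([
  {"dx": 0.05,"dy": -0.2,"dz": 0,"rx": 0,"ry": 0,"rz": 0.03},
  {"dx": 0.1,"dy": -0.4,"dz": 0,"rx": 0,"ry": 0,"rz": 0.06},
  {"dx": 0.15,"dy": -0.6,"dz": 0,"rx": 0,"ry": 0,"rz": 0.1},
  {"dx": 0.2,"dy": -0.8,"dz": 0,"rx": 0,"ry": 0,"rz": 0.135},
  {"dx": 0.23,"dy": -0.97,"dz": 0,"rx": 0,"ry": 0,"rz": 0.17},
], fingers=-0.09)

```text
time_s: 39.77
position: [0.5083, -0.0487, 0.278]
orientation: [-0.001, 0.243, 0.97, -0.0]
force: [-0.0, -1.0, -0.4]
width: 0.547
grip_force: 0.0
```

Call:
apply_moves([
  {"dx": 0,"dy": 0,"dz": 0,"rx": 0,"ry": 0,"rz": 0.035},
  {"dx": 0,"dy": 0,"dz": 0,"rx": 0,"ry": 0,"rz": 0.07},
  {"dx": 0,"dy": 0,"dz": 0,"rx": 0,"ry": 0,"rz": 0.105},
  {"dx": 0,"dy": 0,"dz": 0,"rx": 0,"ry": 0,"rz": 0.14},
  {"dx": 0,"dy": 0,"dz": 0,"rx": 0,"ry": 0,"rz": 0.17},
])

```text
time_s: 40.18
position: [0.5093, -0.0461, 0.2783]
orientation: [-0.001, 0.49, 0.872, -0.0]
force: [0.4, -1.0, 0.6]
width: 0.542
grip_force: 0.0
```

Call:
apply_moves([
  {"dx": 0,"dy": 0,"dz": 0.1,"rx": 0,"ry": 0,"rz": 0.035},
  {"dx": 0,"dy": 0,"dz": 0.2,"rx": 0,"ry": 0,"rz": 0.07},
  {"dx": 0,"dy": 0,"dz": 0.3,"rx": 0,"ry": 0,"rz": 0.105},
  {"dx": 0,"dy": 0,"dz": 0.38,"rx": 0,"ry": 0,"rz": 0.14},
  {"dx": 0,"dy": 0,"dz": 0.38,"rx": 0,"ry": 0,"rz": 0.163},
])

```text
time_s: 40.6
position: [0.5068, -0.0459, 0.1991]
orientation: [-0.003, 0.695, 0.719, -0.002]
force: [-0.7, 0.0, 0.4]
width: 0.544
grip_force: 0.0
```

Call:
apply_moves([
  {"dx": 0,"dy": 0,"dz": 0,"rx": 0,"ry": 0,"rz": 0},
  {"dx": 0,"dy": 0,"dz": 0,"rx": 0,"ry": 0,"rz": 0},
  {"dx": 0,"dy": 0,"dz": 0,"rx": 0,"ry": 0,"rz": 0},
])

```text
time_s: 40.85
position: [0.5102, -0.0459, 0.2035]
orientation: [-0.0, 0.692, 0.722, 0.0]
force: [-0.9, 0.2, -0.0]
width: 0.544
grip_force: 0.0
```

Run:
```python
from h import *
st,bb=look(); b=min(bb,key=lambda b:np.hypot(*(b[1]/1000-[.51,-.05])))
a=np.radians(b[3]); o=b[1]/1000-.012*np.array([np.cos(a),np.sin(a)]); to(o[0],o[1],.013,b[3])
```

```text
tcp [ 0.5102 -0.0459  0.2035] yaw 92.43 w 0.544
[318. 218.] [509. -50.] [24. 93.] 91.9 com(if shank along +dir) [ 0.5094 -0.062 ]
[243. 183.] [435. -19.] [28. 92.] 94.7 com(if shank along +dir) [ 0.436 -0.031]
MOVE d [-0.08  -0.009  0.954] r [ 0.0001 -0.0001  0.0028] rows~ 4.589775209824064 0.06960494062305846
```

Call:
apply_moves([
  {"dx": -0.08,"dy": -0.009,"dz": 0.2,"rx": 0,"ry": 0,"rz": 0.002},
  {"dx": -0.08,"dy": -0.009,"dz": 0.4,"rx": 0,"ry": 0,"rz": 0.002},
  {"dx": -0.08,"dy": -0.009,"dz": 0.6,"rx": 0,"ry": 0,"rz": 0.002},
  {"dx": -0.08,"dy": -0.009,"dz": 0.78,"rx": 0,"ry": 0,"rz": 0.002},
  {"dx": -0.08,"dy": -0.009,"dz": 0.9,"rx": 0,"ry": 0,"rz": 0.002},
])

```text
time_s: 41.32
position: [0.5075, -0.0627, 0.0207]
orientation: [-0.001, 0.695, 0.719, -0.001]
force: [-0.2, -1.0, 0.1]
width: 0.546
grip_force: 0.0
```

Call:
apply_moves([
  {"dx": 0,"dy": 0,"dz": 0.05,"rx": 0,"ry": 0,"rz": 0},
  {"dx": 0,"dy": 0,"dz": 0.05,"rx": 0,"ry": 0,"rz": 0},
  {"dx": 0,"dy": 0,"dz": 0.05,"rx": 0,"ry": 0,"rz": 0},
])

```text
time_s: 41.57
position: [0.5098, -0.0621, 0.0143]
orientation: [0.0, 0.695, 0.719, 0.0]
force: [-0.1, -0.3, 0.8]
width: 0.545
grip_force: 0.0
```

Call:
apply_moves([
  {"dx": 0,"dy": 0,"dz": 0,"rx": 0,"ry": 0,"rz": 0},
  {"dx": 0,"dy": 0,"dz": 0,"rx": 0,"ry": 0,"rz": 0},
  {"dx": 0,"dy": 0,"dz": 0,"rx": 0,"ry": 0,"rz": 0},
  {"dx": 0,"dy": 0,"dz": 0,"rx": 0,"ry": 0,"rz": 0},
  {"dx": 0,"dy": 0,"dz": 0,"rx": 0,"ry": 0,"rz": 0},
], fingers=1, force=40)

```text
time_s: 41.98
position: [0.5097, -0.0628, 0.0145]
orientation: [0.001, 0.695, 0.719, 0.0]
force: [0.0, -0.7, 5.9]
width: 0.257
grip_force: 40.0
```

Call:
apply_moves([
  {"dx": 0,"dy": 0,"dz": 0,"rx": 0,"ry": 0,"rz": 0},
  {"dx": 0,"dy": 0,"dz": -0.15,"rx": 0,"ry": 0,"rz": 0},
  {"dx": 0,"dy": 0,"dz": -0.35,"rx": 0,"ry": 0,"rz": 0},
  {"dx": 0,"dy": 0,"dz": -0.55,"rx": 0,"ry": 0,"rz": 0},
  {"dx": 0,"dy": 0,"dz": -0.75,"rx": 0,"ry": 0,"rz": 0},
])

```text
time_s: 42.4
position: [0.5077, -0.0621, 0.1645]
orientation: [-0.001, 0.695, 0.719, -0.0]
force: [0.2, -1.6, -3.3]
width: 0.255
grip_force: 40.0
```

Call:
apply_moves([
  {"dx": 0.1,"dy": 0,"dz": -0.15,"rx": 0,"ry": 0,"rz": -0.03},
  {"dx": 0.25,"dy": 0,"dz": -0.3,"rx": 0,"ry": 0,"rz": -0.06},
  {"dx": 0.4,"dy": 0,"dz": -0.45,"rx": 0,"ry": 0,"rz": -0.1},
  {"dx": 0.55,"dy": 0.05,"dz": -0.48,"rx": 0,"ry": 0,"rz": -0.135},
  {"dx": 0.65,"dy": 0.1,"dz": -0.48,"rx": 0,"ry": 0,"rz": -0.17},
])

```text
time_s: 42.82
position: [0.5255, 0.0716, 0.2629]
orientation: [0.002, 0.478, 0.878, 0.001]
force: [1.1, 0.8, -3.2]
width: 0.255
grip_force: 40.0
```

Call:
apply_moves([
  {"dx": 0,"dy": 0,"dz": 0,"rx": 0,"ry": 0,"rz": -0.035},
  {"dx": 0,"dy": 0,"dz": 0,"rx": 0,"ry": 0,"rz": -0.07},
  {"dx": 0,"dy": 0,"dz": 0,"rx": 0,"ry": 0,"rz": -0.105},
  {"dx": 0,"dy": 0,"dz": 0,"rx": 0,"ry": 0,"rz": -0.14},
  {"dx": 0,"dy": 0,"dz": 0,"rx": 0,"ry": 0,"rz": -0.17},
])

```text
time_s: 43.23
position: [0.5239, 0.0679, 0.259]
orientation: [-0.001, 0.23, 0.973, -0.0]
force: [-0.2, 0.4, -2.8]
width: 0.255
grip_force: 40.0
```

Call:
apply_moves([
  {"dx": 0,"dy": 0,"dz": 0,"rx": 0,"ry": 0,"rz": -0.035},
  {"dx": 0,"dy": 0,"dz": 0,"rx": 0,"ry": 0,"rz": -0.07},
  {"dx": 0,"dy": 0,"dz": 0,"rx": 0,"ry": 0,"rz": -0.105},
  {"dx": 0,"dy": 0,"dz": 0,"rx": 0,"ry": 0,"rz": -0.14},
  {"dx": 0,"dy": 0,"dz": 0,"rx": 0,"ry": 0,"rz": -0.165},
])

```text
time_s: 43.65
position: [0.524, 0.0677, 0.259]
orientation: [-0.001, -0.027, 1.0, -0.0]
force: [0.0, 0.0, -2.5]
width: 0.259
grip_force: 40.0
```

Run:
```python
from h import *
rchk(); t=RO+.012*RU; to(t[0],t[1],.081,182.9)
```

```text
t 43.65 rack x,y,z mm -14.0 -196.2 259.0 yaw 183.12 F [ 0.   0.  -2.5] w 0.259 j [ 0.8   0.53 -1.3   1.8   0.54  1.24  0.97]
MOVE d [-0.135  0.981  0.889] r [-0.0002 -0.0004  0.0012] rows~ 6.382392153006174 0.03234608491731372
```

Call:
apply_moves([
  {"dx": -0.03,"dy": 0.18,"dz": 0,"rx": 0,"ry": 0,"rz": 0.001},
  {"dx": -0.06,"dy": 0.38,"dz": 0,"rx": 0,"ry": 0,"rz": 0.001},
  {"dx": -0.09,"dy": 0.58,"dz": 0,"rx": 0,"ry": 0,"rz": 0.001},
  {"dx": -0.135,"dy": 0.78,"dz": 0,"rx": 0,"ry": 0,"rz": 0.001},
  {"dx": -0.135,"dy": 0.98,"dz": 0,"rx": 0,"ry": 0,"rz": 0.001},
])

```text
time_s: 44.07
position: [0.5431, 0.2657, 0.2587]
orientation: [-0.0, -0.022, 1.0, -0.0]
force: [1.1, -0.4, -3.2]
width: 0.256
grip_force: 40.0
```

Call:
apply_moves([
  {"dx": 0,"dy": 0,"dz": 0.15,"rx": 0,"ry": 0,"rz": 0},
  {"dx": 0,"dy": 0,"dz": 0.35,"rx": 0,"ry": 0,"rz": 0},
  {"dx": 0,"dy": 0,"dz": 0.55,"rx": 0,"ry": 0,"rz": 0},
  {"dx": 0,"dy": 0,"dz": 0.75,"rx": 0,"ry": 0,"rz": 0},
  {"dx": 0,"dy": 0,"dz": 0.89,"rx": 0,"ry": 0,"rz": 0},
])

```text
time_s: 44.48
position: [0.5401, 0.2634, 0.0773]
orientation: [-0.002, -0.023, 1.0, -0.001]
force: [0.3, -0.5, -3.9]
width: 0.257
grip_force: 40.0
```

Call:
apply_moves([
  {"dx": 0,"dy": 0,"dz": 0,"rx": 0,"ry": 0,"rz": 0},
  {"dx": 0,"dy": 0,"dz": 0,"rx": 0,"ry": 0,"rz": 0},
  {"dx": 0,"dy": 0,"dz": 0,"rx": 0,"ry": 0,"rz": 0},
  {"dx": 0,"dy": 0,"dz": 0,"rx": 0,"ry": 0,"rz": 0},
])

```text
time_s: 44.82
position: [0.5435, 0.2664, 0.0842]
orientation: [0.002, -0.023, 1.0, 0.001]
force: [0.5, 0.0, -2.4]
width: 0.255
grip_force: 40.0
```

```bash
cat >> h.py <<'E'
def trough(ry):
    rchk(); im,c,st=grab("wrist"); S=cv2.cvtColor(im,cv2.COLOR_RGB2HSV)[...,1].astype(int)
    for r in (160,165,170,260):
        q=proj(c,np.r_[RO+ry*RV-.05*RU,.037])[0]
        k=[x for x in range(240,400) if S[r,x]<75]; g=np.split(np.array(k),np.where(np.diff(k)>2)[0]+1); g=max(g,key=len); print(r,g[0],g[-1]+1,"mid",(g[0]+g[-1]+1)/2,"pred tube mid",q.round(0))
E
python3 - <<'E'
from h import *
trough(0)
E
```

```text
t 44.8167 rack x,y,z mm 15.6 1.3 84.2 yaw 182.61 F [ 0.5  0.  -2.4] w 0.255 j [ 0.2   0.81 -1.01  1.76  0.79  1.03  0.51]
160 281 355 mid 318.0 pred tube mid [317. 158.]
165 282 355 mid 318.5 pred tube mid [317. 158.]
170 282 354 mid 318.0 pred tube mid [317. 158.]
260 285 352 mid 318.5 pred tube mid [317. 158.]
```

Same picture as for tube 3. Shift slightly, lower and release.

Call:
apply_moves([
  {"dx": 0.008,"dy": -0.004,"dz": 0.07,"rx": 0,"ry": 0,"rz": -0.001},
  {"dx": 0.008,"dy": -0.004,"dz": 0.14,"rx": 0,"ry": 0,"rz": -0.001},
  {"dx": 0.008,"dy": -0.004,"dz": 0.2,"rx": 0,"ry": 0,"rz": -0.001},
  {"dx": 0.008,"dy": -0.004,"dz": 0.218,"rx": 0,"ry": 0,"rz": -0.001},
  {"dx": 0.008,"dy": -0.004,"dz": 0.22,"rx": 0,"ry": 0,"rz": -0.001},
])

```text
time_s: 45.28
position: [0.5403, 0.2635, 0.0384]
orientation: [-0.0, -0.024, 1.0, -0.002]
force: [-5.4, -6.2, 19.2]
width: 0.258
grip_force: 40.0
```

Call:
apply_moves([
  {"dx": 0,"dy": 0,"dz": 0.005,"rx": 0,"ry": 0,"rz": 0},
  {"dx": 0,"dy": 0,"dz": 0.005,"rx": 0,"ry": 0,"rz": 0},
  {"dx": 0,"dy": 0,"dz": 0.005,"rx": 0,"ry": 0,"rz": 0},
])

```text
time_s: 45.53
position: [0.5404, 0.2635, 0.0384]
orientation: [0.0, -0.024, 1.0, -0.002]
force: [-5.9, -7.1, 23.0]
width: 0.259
grip_force: 40.0
```

Run:
```python
from h import *
rchk()
```

```text
t 45.5333 rack x,y,z mm 12.3 -1.4 38.4 yaw 182.8 F [-5.9 -7.1 23. ] w 0.259 j [ 0.17  0.86 -0.95  1.79  0.85  0.97  0.47]
```

Call:
apply_moves([
  {"dx": 0,"dy": 0,"dz": -0.012,"rx": 0,"ry": 0,"rz": 0},
  {"dx": 0,"dy": 0,"dz": -0.012,"rx": 0,"ry": 0,"rz": 0},
  {"dx": 0,"dy": 0,"dz": -0.012,"rx": 0,"ry": 0,"rz": 0},
  {"dx": 0,"dy": 0,"dz": -0.012,"rx": 0,"ry": 0,"rz": 0},
  {"dx": 0,"dy": 0,"dz": -0.012,"rx": 0,"ry": 0,"rz": 0},
], fingers=0.05)

```text
time_s: 45.95
position: [0.5403, 0.2643, 0.0384]
orientation: [-0.0, -0.024, 1.0, -0.0]
force: [-0.1, 1.1, -0.4]
width: 0.473
grip_force: 0.0
```

Call:
apply_moves([
  {"dx": 0,"dy": 0,"dz": -0.1,"rx": 0,"ry": 0,"rz": 0},
  {"dx": 0,"dy": 0,"dz": -0.3,"rx": 0,"ry": 0,"rz": 0},
  {"dx": 0,"dy": 0,"dz": -0.5,"rx": 0,"ry": 0,"rz": 0},
  {"dx": 0,"dy": 0,"dz": -0.7,"rx": 0,"ry": 0,"rz": 0},
  {"dx": 0,"dy": 0,"dz": -0.9,"rx": 0,"ry": 0,"rz": 0},
])

```text
time_s: 46.37
position: [0.54, 0.2643, 0.2203]
orientation: [-0.0, -0.025, 1.0, 0.0]
force: [1.6, 0.7, -0.1]
width: 0.478
grip_force: 0.0
```

Call:
apply_moves([
  {"dx": 0.08,"dy": -0.15,"dz": -0.15,"rx": 0,"ry": 0,"rz": 0},
  {"dx": 0.16,"dy": -0.33,"dz": -0.25,"rx": 0,"ry": 0,"rz": 0},
  {"dx": 0.24,"dy": -0.5,"dz": -0.25,"rx": 0,"ry": 0,"rz": 0},
  {"dx": 0.3,"dy": -0.67,"dz": -0.25,"rx": 0,"ry": 0,"rz": 0.03},
  {"dx": 0.3,"dy": -0.72,"dz": -0.25,"rx": 0,"ry": 0,"rz": 0.06},
])

```text
time_s: 46.78
position: [0.4862, 0.1106, 0.2679]
orientation: [-0.001, 0.075, 0.997, -0.003]
force: [0.3, -0.8, -0.7]
width: 0.471
grip_force: 0.0
```

Call:
apply_moves([
  {"dx": 0,"dy": -0.15,"dz": 0,"rx": 0,"ry": 0,"rz": 0.035},
  {"dx": 0.05,"dy": -0.3,"dz": 0,"rx": 0,"ry": 0,"rz": 0.07},
  {"dx": 0.05,"dy": -0.45,"dz": 0,"rx": 0,"ry": 0,"rz": 0.105},
  {"dx": 0.05,"dy": -0.6,"dz": 0,"rx": 0,"ry": 0,"rz": 0.14},
  {"dx": 0.05,"dy": -0.7,"dz": 0,"rx": 0,"ry": 0,"rz": 0.17},
], fingers=-0.09)

```text
time_s: 47.2
position: [0.4574, -0.0229, 0.2686]
orientation: [-0.0, 0.334, 0.942, -0.001]
force: [0.0, 0.2, 0.2]
width: 0.546
grip_force: 0.0
```

Call:
apply_moves([
  {"dx": 0,"dy": 0,"dz": 0,"rx": 0,"ry": 0,"rz": 0.035},
  {"dx": 0,"dy": 0,"dz": 0,"rx": 0,"ry": 0,"rz": 0.07},
  {"dx": 0,"dy": 0,"dz": 0,"rx": 0,"ry": 0,"rz": 0.105},
  {"dx": 0,"dy": 0,"dz": 0,"rx": 0,"ry": 0,"rz": 0.14},
  {"dx": 0,"dy": 0,"dz": 0,"rx": 0,"ry": 0,"rz": 0.17},
])

```text
time_s: 47.62
position: [0.4581, -0.0197, 0.2689]
orientation: [0.0, 0.57, 0.822, -0.0]
force: [0.4, -0.2, 0.5]
width: 0.541
grip_force: 0.0
```

Call:
apply_moves([
  {"dx": 0,"dy": 0,"dz": 0,"rx": 0,"ry": 0,"rz": 0.035},
  {"dx": 0,"dy": 0,"dz": 0,"rx": 0,"ry": 0,"rz": 0.07},
  {"dx": 0,"dy": 0,"dz": 0,"rx": 0,"ry": 0,"rz": 0.09},
  {"dx": 0,"dy": 0,"dz": 0,"rx": 0,"ry": 0,"rz": 0.09},
  {"dx": 0,"dy": 0,"dz": 0,"rx": 0,"ry": 0,"rz": 0.09},
])

```text
time_s: 48.03
position: [0.4581, -0.0195, 0.2689]
orientation: [0.0, 0.677, 0.736, -0.0]
force: [-0.0, 0.4, -0.0]
width: 0.544
grip_force: 0.0
```

Run:
```python
from h import *
st,bb=look(); print(st["joints"].round(2)); to(.436,-.031,.20,94.8)
```

```text
tcp [ 0.4581 -0.0195  0.2689] yaw 94.75 w 0.544
[299. 199.] [433. -19.] [24. 92.] 94.3 com(if shank along +dir) [ 0.4339 -0.031 ]
[519.  16.] [643. 188.] [12. 89.] 29.7 com(if shank along +dir) [0.6326 0.1821]
[ 0.98  0.2  -1.1   1.95  0.19  1.11 -0.11]
MOVE d [-0.048 -0.115  0.344] r [-0.      0.     -0.0003] rows~ 1.7566300994876336 0.006779921973482882
```

Call:
apply_moves([
  {"dx": -0.047,"dy": -0.124,"dz": 0.18,"rx": 0,"ry": 0,"rz": 0.002},
  {"dx": -0.047,"dy": -0.124,"dz": 0.38,"rx": 0,"ry": 0,"rz": 0.002},
  {"dx": -0.047,"dy": -0.124,"dz": 0.58,"rx": 0,"ry": 0,"rz": 0.002},
  {"dx": -0.047,"dy": -0.124,"dz": 0.75,"rx": 0,"ry": 0,"rz": 0.002},
  {"dx": -0.047,"dy": -0.124,"dz": 0.75,"rx": 0,"ry": 0,"rz": 0.002},
])

```text
time_s: 48.5
position: [0.4292, -0.0308, 0.1138]
orientation: [-0.005, 0.68, 0.733, -0.002]
force: [-0.8, -1.1, -0.1]
width: 0.545
grip_force: 0.0
```

Call:
apply_moves([
  {"dx": 0,"dy": 0,"dz": 0.15,"rx": 0,"ry": 0,"rz": 0},
  {"dx": 0,"dy": 0,"dz": 0.3,"rx": 0,"ry": 0,"rz": 0},
  {"dx": 0,"dy": 0,"dz": 0.44,"rx": 0,"ry": 0,"rz": 0},
  {"dx": 0,"dy": 0,"dz": 0.53,"rx": 0,"ry": 0,"rz": 0},
  {"dx": 0,"dy": 0,"dz": 0.53,"rx": 0,"ry": 0,"rz": 0},
])

```text
time_s: 48.92
position: [0.4334, -0.0309, 0.0119]
orientation: [-0.001, 0.68, 0.733, -0.001]
force: [-0.5, -0.2, 2.2]
width: 0.546
grip_force: 0.0
```

Call:
apply_moves([
  {"dx": 0,"dy": 0,"dz": 0,"rx": 0,"ry": 0,"rz": 0},
  {"dx": 0,"dy": 0,"dz": 0,"rx": 0,"ry": 0,"rz": 0},
  {"dx": 0,"dy": 0,"dz": 0,"rx": 0,"ry": 0,"rz": 0},
])

```text
time_s: 49.17
position: [0.4361, -0.0312, 0.0149]
orientation: [0.001, 0.68, 0.733, 0.001]
force: [-0.1, 0.4, 0.6]
width: 0.549
grip_force: 0.0
```

Call:
apply_moves([
  {"dx": 0,"dy": 0,"dz": 0,"rx": 0,"ry": 0,"rz": 0},
  {"dx": 0,"dy": 0,"dz": 0,"rx": 0,"ry": 0,"rz": 0},
  {"dx": 0,"dy": 0,"dz": 0,"rx": 0,"ry": 0,"rz": 0},
  {"dx": 0,"dy": 0,"dz": 0,"rx": 0,"ry": 0,"rz": 0},
  {"dx": 0,"dy": 0,"dz": 0,"rx": 0,"ry": 0,"rz": 0},
], fingers=1, force=40)

```text
time_s: 49.58
position: [0.4346, -0.0312, 0.0133]
orientation: [0.0, 0.681, 0.733, 0.0]
force: [-0.5, -1.1, 4.1]
width: 0.256
grip_force: 40.0
```

Call:
apply_moves([
  {"dx": 0,"dy": 0,"dz": 0,"rx": 0,"ry": 0,"rz": 0},
  {"dx": 0,"dy": 0,"dz": -0.15,"rx": 0,"ry": 0,"rz": 0},
  {"dx": 0,"dy": 0,"dz": -0.35,"rx": 0,"ry": 0,"rz": 0},
  {"dx": 0,"dy": 0,"dz": -0.55,"rx": 0,"ry": 0,"rz": 0},
  {"dx": 0,"dy": 0,"dz": -0.75,"rx": 0,"ry": 0,"rz": 0},
])

```text
time_s: 50.0
position: [0.4327, -0.0303, 0.1637]
orientation: [-0.002, 0.68, 0.733, -0.0]
force: [1.3, -1.6, -2.5]
width: 0.257
grip_force: 40.0
```

Call:
apply_moves([
  {"dx": 0.1,"dy": 0.1,"dz": -0.15,"rx": 0,"ry": 0,"rz": -0.03},
  {"dx": 0.25,"dy": 0.2,"dz": -0.3,"rx": 0,"ry": 0,"rz": -0.06},
  {"dx": 0.35,"dy": 0.3,"dz": -0.45,"rx": 0,"ry": 0,"rz": -0.1},
  {"dx": 0.45,"dy": 0.4,"dz": -0.48,"rx": 0,"ry": 0,"rz": -0.135},
  {"dx": 0.5,"dy": 0.5,"dz": -0.48,"rx": 0,"ry": 0,"rz": -0.17},
])

```text
time_s: 50.42
position: [0.5286, 0.0797, 0.2622]
orientation: [0.002, 0.46, 0.888, 0.002]
force: [0.1, 1.3, -1.5]
width: 0.253
grip_force: 40.0
```

Run:
```python
from h import *
rchk()
```

```text
t 50.4167 rack x,y,z mm -8.8 -184.4 262.2 yaw 125.26 F [ 0.1  1.3 -1.5] w 0.253 j [ 0.7   0.44 -1.15  1.79  0.44  1.19  0.03]
```

Finish the turn (57.6°) and go to tube 1.

Call:
apply_moves([
  {"dx": 0,"dy": 0,"dz": 0,"rx": 0,"ry": 0,"rz": -0.035},
  {"dx": 0,"dy": 0,"dz": 0,"rx": 0,"ry": 0,"rz": -0.07},
  {"dx": 0,"dy": 0,"dz": 0,"rx": 0,"ry": 0,"rz": -0.105},
  {"dx": 0,"dy": 0,"dz": 0,"rx": 0,"ry": 0,"rz": -0.14},
  {"dx": 0,"dy": 0,"dz": 0,"rx": 0,"ry": 0,"rz": -0.17},
])

```text
time_s: 50.83
position: [0.5258, 0.0759, 0.258]
orientation: [-0.001, 0.21, 0.978, -0.0]
force: [1.0, 0.0, -3.4]
width: 0.258
grip_force: 40.0
```

Call:
apply_moves([
  {"dx": 0,"dy": 0,"dz": 0,"rx": 0,"ry": 0,"rz": -0.035},
  {"dx": 0,"dy": 0,"dz": 0,"rx": 0,"ry": 0,"rz": -0.07},
  {"dx": 0,"dy": 0,"dz": 0,"rx": 0,"ry": 0,"rz": -0.105},
  {"dx": 0,"dy": 0,"dz": 0,"rx": 0,"ry": 0,"rz": -0.14},
  {"dx": 0,"dy": 0,"dz": 0,"rx": 0,"ry": 0,"rz": -0.152},
])

```text
time_s: 51.25
position: [0.5258, 0.0756, 0.2579]
orientation: [-0.001, -0.027, 1.0, 0.0]
force: [0.2, 0.8, -3.5]
width: 0.254
grip_force: 40.0
```

Run:
```python
from h import *
rchk(); t=RO+.013*RU+.085*RV; to(t[0],t[1],.083,182.9)
```

```text
t 51.25 rack x,y,z mm -11.7 -188.3 257.9 yaw 183.13 F [ 0.2  0.8 -3.5] w 0.254 j [ 0.81  0.6  -1.38  1.79  0.62  1.28  0.89]
MOVE d [-0.131  1.366  0.874] r [ 0.     -0.0007  0.0013] rows~ 7.804189211990192 0.03611852432077511
```

Call:
apply_moves([
  {"dx": -0.03,"dy": 0.18,"dz": 0,"rx": 0,"ry": 0,"rz": 0.001},
  {"dx": -0.06,"dy": 0.36,"dz": 0,"rx": 0,"ry": 0,"rz": 0.001},
  {"dx": -0.1,"dy": 0.54,"dz": 0,"rx": 0,"ry": 0,"rz": 0.001},
  {"dx": -0.131,"dy": 0.72,"dz": 0,"rx": 0,"ry": 0,"rz": 0.001},
  {"dx": -0.131,"dy": 0.9,"dz": 0,"rx": 0,"ry": 0,"rz": 0.001},
])

```text
time_s: 51.67
position: [0.5446, 0.2577, 0.2577]
orientation: [-0.001, -0.022, 1.0, -0.0]
force: [1.3, -0.1, -3.3]
width: 0.257
grip_force: 40.0
```

Call:
apply_moves([
  {"dx": 0,"dy": 0.18,"dz": 0,"rx": 0,"ry": 0,"rz": 0},
  {"dx": 0,"dy": 0.36,"dz": 0,"rx": 0,"ry": 0,"rz": 0},
  {"dx": 0,"dy": 0.464,"dz": 0.1,"rx": 0,"ry": 0,"rz": 0},
  {"dx": 0,"dy": 0.464,"dz": 0.3,"rx": 0,"ry": 0,"rz": 0},
  {"dx": 0,"dy": 0.464,"dz": 0.5,"rx": 0,"ry": 0,"rz": 0},
])

```text
time_s: 52.08
position: [0.5387, 0.3532, 0.1586]
orientation: [0.001, -0.025, 1.0, 0.001]
force: [1.3, -1.2, -3.3]
width: 0.255
grip_force: 40.0
```

Call:
apply_moves([
  {"dx": 0,"dy": 0,"dz": 0.2,"rx": 0,"ry": 0,"rz": 0},
  {"dx": 0,"dy": 0,"dz": 0.37,"rx": 0,"ry": 0,"rz": 0},
  {"dx": 0,"dy": 0,"dz": 0.37,"rx": 0,"ry": 0,"rz": 0},
  {"dx": 0,"dy": 0,"dz": 0.37,"rx": 0,"ry": 0,"rz": 0},
  {"dx": 0,"dy": 0,"dz": 0.37,"rx": 0,"ry": 0,"rz": 0},
])

```text
time_s: 52.5
position: [0.5401, 0.351, 0.0867]
orientation: [0.0, -0.023, 1.0, 0.001]
force: [0.3, 0.3, -2.4]
width: 0.254
grip_force: 40.0
```

Run:
```python
from h import *
trough(.085)
```

```text
t 52.5 rack x,y,z mm 16.5 86.0 86.7 yaw 182.63 F [ 0.3  0.3 -2.4] w 0.254 j [ 0.07  0.89 -1.05  1.66  0.85  1.11  0.39]
160 283 355 mid 319.0 pred tube mid [318. 157.]
165 283 355 mid 319.0 pred tube mid [318. 157.]
170 283 355 mid 319.0 pred tube mid [318. 157.]
260 286 352 mid 319.0 pred tube mid [318. 157.]
```

Call:
apply_moves([
  {"dx": 0.015,"dy": -0.002,"dz": 0.08,"rx": 0,"ry": 0,"rz": -0.001},
  {"dx": 0.015,"dy": -0.002,"dz": 0.15,"rx": 0,"ry": 0,"rz": -0.001},
  {"dx": 0.015,"dy": -0.002,"dz": 0.21,"rx": 0,"ry": 0,"rz": -0.001},
  {"dx": 0.015,"dy": -0.002,"dz": 0.232,"rx": 0,"ry": 0,"rz": -0.001},
  {"dx": 0.015,"dy": -0.002,"dz": 0.235,"rx": 0,"ry": 0,"rz": -0.001},
])

```text
time_s: 52.97
position: [0.5363, 0.3483, 0.0381]
orientation: [-0.0, -0.024, 1.0, -0.001]
force: [-4.1, -5.7, 11.4]
width: 0.257
grip_force: 40.0
```

Run:
```python
from h import *
rchk()
```

```text
t 52.9667 rack x,y,z mm 12.5 83.4 38.1 yaw 182.79 F [-4.1 -5.7 11.4] w 0.257 j [ 0.04  0.94 -1.    1.68  0.9   1.05  0.35]
```

Call:
apply_moves([
  {"dx": 0,"dy": 0,"dz": 0,"rx": 0,"ry": 0,"rz": 0},
  {"dx": 0,"dy": 0,"dz": 0,"rx": 0,"ry": 0,"rz": 0},
  {"dx": 0,"dy": 0,"dz": 0,"rx": 0,"ry": 0,"rz": 0},
])

```text
time_s: 53.22
position: [0.5364, 0.3484, 0.0382]
orientation: [-0.0, -0.024, 1.0, -0.001]
force: [-2.5, -4.0, 6.1]
width: 0.251
grip_force: 40.0
```

Release and rise; then check the bars by brightness profiles.

Call:
apply_moves([
  {"dx": 0,"dy": 0,"dz": -0.008,"rx": 0,"ry": 0,"rz": 0},
  {"dx": 0,"dy": 0,"dz": -0.008,"rx": 0,"ry": 0,"rz": 0},
  {"dx": 0,"dy": 0,"dz": -0.008,"rx": 0,"ry": 0,"rz": 0},
  {"dx": 0,"dy": 0,"dz": -0.008,"rx": 0,"ry": 0,"rz": 0},
  {"dx": 0,"dy": 0,"dz": -0.008,"rx": 0,"ry": 0,"rz": 0},
], fingers=0.05)

```text
time_s: 53.63
position: [0.5368, 0.3495, 0.0395]
orientation: [0.0, -0.024, 1.0, 0.0]
force: [0.2, -0.3, 0.6]
width: 0.475
grip_force: 0.0
```

Call:
apply_moves([
  {"dx": 0,"dy": 0,"dz": -0.1,"rx": 0,"ry": 0,"rz": 0},
  {"dx": 0,"dy": 0,"dz": -0.3,"rx": 0,"ry": 0,"rz": 0},
  {"dx": 0,"dy": 0,"dz": -0.5,"rx": 0,"ry": 0,"rz": 0},
  {"dx": 0,"dy": 0,"dz": -0.7,"rx": 0,"ry": 0,"rz": 0},
  {"dx": 0,"dy": 0,"dz": -0.9,"rx": 0,"ry": 0,"rz": 0},
])

```text
time_s: 54.05
position: [0.5364, 0.3493, 0.2213]
orientation: [-0.0, -0.025, 1.0, 0.0]
force: [0.4, 0.0, 0.1]
width: 0.471
grip_force: 0.0
```

Call:
apply_moves([
  {"dx": 0.1,"dy": -0.2,"dz": -0.2,"rx": 0,"ry": 0,"rz": 0},
  {"dx": 0.1,"dy": -0.4,"dz": -0.3,"rx": 0,"ry": 0,"rz": 0},
  {"dx": 0.1,"dy": -0.43,"dz": -0.3,"rx": 0,"ry": 0,"rz": 0},
  {"dx": 0.1,"dy": -0.43,"dz": -0.3,"rx": 0,"ry": 0,"rz": 0},
  {"dx": 0.1,"dy": -0.43,"dz": -0.3,"rx": 0,"ry": 0,"rz": 0},
])

```text
time_s: 54.47
position: [0.522, 0.2608, 0.2801]
orientation: [0.001, -0.023, 1.0, -0.0]
force: [-0.3, -0.3, -0.3]
width: 0.474
grip_force: 0.0
```

Run:
```python
from h import *
rchk(); im,c,st=grab("wrist","w16.png"); V=cv2.cvtColor(im,cv2.COLOR_RGB2HSV)
def v(x,y,z):
    q=proj(c,np.r_[RO+x*RU+y*RV,z])[0]; return int(V[int(round(q[1])),int(round(q[0])),2]) if 0<=q[1]<300 else -1
for ty in (.085,0,-.085):
    print("tube",ty,"long",[v(x,ty,.048) for x in np.arange(-.056,.05,.006)])
    print("  across body x=10",[v(.010,ty+o,.049) for o in np.arange(-.020,.021,.002)])
    print("  across shank x=-35",[v(-.035,ty+o,.042) for o in np.arange(-.020,.021,.002)])
```

```text
t 54.4667 rack x,y,z mm -6.1 -3.2 280.1 yaw 182.6 F [-0.3 -0.3 -0.3] w 0.474 j [ 0.37  0.62 -1.29  1.65  0.62  1.34  0.6 ]
tube 0.085 long [141, 101, 178, 166, 177, 173, 148, 174, 181, 180, 179, 181, 180, 133, 133, 134, 143, 71]
  across body x=10 [101, 96, 55, 119, 178, 178, 181, 177, 178, 179, 181, 176, 178, 177, 176, 77, 54, 64, 101, 118, 127]
  across shank x=-35 [141, 137, 102, 102, 101, 101, 193, 222, 226, 211, 201, 160, 102, 101, 101, 101, 95, 106, 141, 142, 128]
tube 0 long [142, 142, 191, 190, 188, 186, 177, 163, 180, 179, 180, 180, 180, 133, 132, 132, 133, 63]
  across body x=10 [161, 142, 102, 118, 179, 180, 180, 178, 176, 178, 180, 178, 177, 176, 176, 140, 100, 101, 83, 101, 105]
  across shank x=-35 [141, 140, 111, 101, 101, 100, 121, 215, 227, 213, 202, 171, 121, 100, 101, 101, 100, 101, 100, 142, 139]
tube -0.085 long [136, 103, 217, 221, 211, 213, 198, 174, 179, 180, 179, 180, 179, 178, 179, 179, 178, 63]
  across body x=10 [173, 169, 141, 137, 179, 179, 182, 179, 177, 178, 180, 176, 176, 177, 177, 133, 73, 75, 100, 99, 100]
  across shank x=-35 [166, 142, 142, 65, 88, 99, 99, 145, 224, 222, 199, 186, 153, 124, 99, 101, 101, 101, 99, 119, 141]
```

All three bars lie centred within ~2 mm. Close cap 2: pinch its raised tab and swing back.

Call:
apply_moves([
  {"dx": -0.15,"dy": 0.018,"dz": 0,"rx": 0,"ry": 0,"rz": 0},
  {"dx": -0.3,"dy": 0.018,"dz": 0,"rx": 0,"ry": 0,"rz": 0},
  {"dx": -0.43,"dy": 0.018,"dz": 0.05,"rx": 0,"ry": 0,"rz": 0},
  {"dx": -0.43,"dy": 0.018,"dz": 0.2,"rx": 0,"ry": 0,"rz": 0},
  {"dx": -0.43,"dy": 0.018,"dz": 0.2,"rx": 0,"ry": 0,"rz": 0},
], fingers=0.1, force=12)

```text
time_s: 54.93
position: [0.6051, 0.2698, 0.2329]
orientation: [-0.004, -0.025, 1.0, -0.001]
force: [-0.5, 0.3, -1.8]
width: 0.448
grip_force: 0.0
```

Call:
apply_moves([
  {"dx": 0,"dy": 0,"dz": 0.1,"rx": 0,"ry": 0,"rz": 0},
  {"dx": 0,"dy": 0,"dz": 0.22,"rx": 0,"ry": 0,"rz": 0},
  {"dx": 0,"dy": 0,"dz": 0.32,"rx": 0,"ry": 0,"rz": 0},
  {"dx": 0,"dy": 0,"dz": 0.375,"rx": 0,"ry": 0,"rz": 0},
  {"dx": 0,"dy": 0,"dz": 0.375,"rx": 0,"ry": 0,"rz": 0},
])

```text
time_s: 55.35
position: [0.6044, 0.2704, 0.162]
orientation: [-0.002, -0.026, 1.0, -0.001]
force: [-0.4, -0.4, -0.8]
width: 0.452
grip_force: 0.0
```

Run:
```python
from h import *
rchk()
```

```text
t 55.35 rack x,y,z mm 76.6 2.2 162.0 yaw 182.94 F [-0.4 -0.4 -0.8] w 0.452 j [ 0.23  0.84 -1.12  1.56  0.78  1.25  0.61]
```

Call:
apply_moves([
  {"dx": 0,"dy": 0,"dz": 0,"rx": 0,"ry": 0,"rz": 0},
  {"dx": 0,"dy": 0,"dz": 0,"rx": 0,"ry": 0,"rz": 0},
  {"dx": 0,"dy": 0,"dz": 0,"rx": 0,"ry": 0,"rz": 0},
  {"dx": 0,"dy": 0,"dz": 0,"rx": 0,"ry": 0,"rz": 0},
  {"dx": 0,"dy": 0,"dz": 0,"rx": 0,"ry": 0,"rz": 0},
], fingers=1)

```text
time_s: 55.77
position: [0.6073, 0.27, 0.1657]
orientation: [0.001, -0.024, 1.0, -0.0]
force: [0.1, -8.7, 7.5]
width: 0.136
grip_force: 4.9
```

Run:
```python
from h import *
rchk()
```

```text
t 55.7667 rack x,y,z mm 79.4 1.7 165.7 yaw 182.79 F [ 0.1 -8.7  7.5] w 0.136 j [ 0.23  0.84 -1.12  1.55  0.78  1.25  0.61]
```

Call:
apply_moves([
  {"dx": 0.08,"dy": -0.004,"dz": -0.005,"rx": 0,"ry": 0,"rz": 0},
  {"dx": 0.167,"dy": -0.004,"dz": -0.002,"rx": 0,"ry": 0,"rz": 0},
  {"dx": 0.298,"dy": -0.004,"dz": 0.026,"rx": 0,"ry": 0,"rz": 0},
  {"dx": 0.421,"dy": -0.004,"dz": 0.08,"rx": 0,"ry": 0,"rz": 0},
  {"dx": 0.531,"dy": -0.004,"dz": 0.157,"rx": 0,"ry": 0,"rz": 0},
])

```text
time_s: 56.18
position: [0.5006, 0.2637, 0.1345]
orientation: [0.001, -0.024, 1.0, -0.0]
force: [2.1, 0.3, -1.6]
width: 0.129
grip_force: 12.0
```

Call:
apply_moves([
  {"dx": 0.092,"dy": 0,"dz": 0.097,"rx": 0,"ry": 0,"rz": 0},
  {"dx": 0.164,"dy": 0,"dz": 0.21,"rx": 0,"ry": 0,"rz": 0},
  {"dx": 0.211,"dy": 0,"dz": 0.336,"rx": 0,"ry": 0,"rz": 0},
  {"dx": 0.232,"dy": 0,"dz": 0.468,"rx": 0,"ry": 0,"rz": 0},
  {"dx": 0.232,"dy": 0,"dz": 0.478,"rx": 0,"ry": 0,"rz": 0},
])

```text
time_s: 56.6
position: [0.4517, 0.2612, 0.0351]
orientation: [-0.002, -0.025, 1.0, -0.001]
force: [-4.6, -2.4, -0.3]
width: 0.125
grip_force: 12.0
```

Call:
apply_moves([
  {"dx": 0,"dy": 0,"dz": 0.01,"rx": 0,"ry": 0,"rz": 0},
  {"dx": 0,"dy": 0,"dz": 0.01,"rx": 0,"ry": 0,"rz": 0},
  {"dx": 0,"dy": 0,"dz": 0.01,"rx": 0,"ry": 0,"rz": 0},
])

```text
time_s: 56.85
position: [0.4518, 0.2612, 0.0358]
orientation: [-0.002, -0.025, 1.0, -0.001]
force: [-7.7, -1.6, -0.9]
width: 0.131
grip_force: 12.0
```

Run:
```python
from h import *
rchk()
```

```text
t 56.85 rack x,y,z mm -76.3 0.8 35.8 yaw 182.82 F [-7.7 -1.6 -0.9] w 0.131 j [ 0.21  0.82 -1.05  1.98  0.91  0.92  0.3 ]
```

Cap 2 swung shut. Release and press on its top.

Call:
apply_moves([
  {"dx": 0,"dy": 0,"dz": 0,"rx": 0,"ry": 0,"rz": 0},
  {"dx": 0,"dy": 0,"dz": 0,"rx": 0,"ry": 0,"rz": 0},
  {"dx": 0,"dy": 0,"dz": 0,"rx": 0,"ry": 0,"rz": 0},
  {"dx": 0,"dy": 0,"dz": -0.15,"rx": 0,"ry": 0,"rz": 0},
  {"dx": 0,"dy": 0,"dz": -0.3,"rx": 0,"ry": 0,"rz": 0},
], fingers=0.1)

```text
time_s: 57.27
position: [0.4541, 0.2615, 0.0959]
orientation: [-0.001, -0.024, 1.0, -0.0]
force: [0.7, 0.6, 0.7]
width: 0.426
grip_force: 0.0
```

Call:
apply_moves([
  {"dx": -0.1,"dy": 0,"dz": -0.05,"rx": 0,"ry": 0,"rz": 0},
  {"dx": -0.2,"dy": 0,"dz": -0.05,"rx": 0,"ry": 0,"rz": 0},
  {"dx": -0.2,"dy": 0,"dz": -0.05,"rx": 0,"ry": 0,"rz": 0},
  {"dx": -0.2,"dy": 0,"dz": 0.02,"rx": 0,"ry": 0,"rz": 0},
  {"dx": -0.2,"dy": 0,"dz": 0.1,"rx": 0,"ry": 0,"rz": 0},
], fingers=1)

```text
time_s: 57.68
position: [0.495, 0.2643, 0.0756]
orientation: [0.001, -0.024, 1.0, 0.0]
force: [-0.6, 0.6, -0.5]
width: 0.132
grip_force: 0.0
```

Call:
apply_moves([
  {"dx": 0,"dy": 0,"dz": 0.02,"rx": 0,"ry": 0,"rz": 0},
  {"dx": 0,"dy": 0,"dz": 0.04,"rx": 0,"ry": 0,"rz": 0},
  {"dx": 0,"dy": 0,"dz": 0.05,"rx": 0,"ry": 0,"rz": 0},
  {"dx": 0,"dy": 0,"dz": 0.05,"rx": 0,"ry": 0,"rz": 0},
])

```text
time_s: 58.02
position: [0.4934, 0.264, 0.0649]
orientation: [-0.001, -0.025, 1.0, -0.0]
force: [0.6, 0.5, 0.4]
width: 0.005
grip_force: 0.0
```

Run:
```python
from h import *
rchk()
```

```text
t 58.0167 rack x,y,z mm -34.6 1.4 64.9 yaw 182.85 F [0.6 0.5 0.4] w 0.005 j [ 0.24  0.82 -1.07  1.88  0.87  1.    0.39]
```

Call:
apply_moves([
  {"dx": 0,"dy": 0,"dz": 0.02,"rx": 0,"ry": 0,"rz": 0},
  {"dx": 0,"dy": 0,"dz": 0.035,"rx": 0,"ry": 0,"rz": 0},
  {"dx": 0,"dy": 0,"dz": 0.035,"rx": 0,"ry": 0,"rz": 0},
  {"dx": 0,"dy": 0,"dz": 0.035,"rx": 0,"ry": 0,"rz": 0},
])

```text
time_s: 58.35
position: [0.4943, 0.2639, 0.0587]
orientation: [0.0, -0.024, 1.0, -0.0]
force: [-0.2, 0.1, -0.4]
width: 0.005
grip_force: 0.0
```

Call:
apply_moves([
  {"dx": 0,"dy": 0,"dz": 0.01,"rx": 0,"ry": 0,"rz": 0},
  {"dx": 0,"dy": 0,"dz": 0.01,"rx": 0,"ry": 0,"rz": 0},
  {"dx": 0,"dy": 0,"dz": 0.01,"rx": 0,"ry": 0,"rz": 0},
])

```text
time_s: 58.6
position: [0.4944, 0.2641, 0.0581]
orientation: [0.001, -0.024, 1.0, -0.0]
force: [-3.1, -2.5, 12.1]
width: 0.003
grip_force: 6.0
```

Run:
```python
from h import *
rchk()
```

```text
t 58.6 rack x,y,z mm -33.5 1.5 58.1 yaw 182.81 F [-3.1 -2.5 12.1] w 0.003 j [ 0.23  0.83 -1.06  1.88  0.88  0.99  0.38]
```

Cap 2 top at 58.1 mm under 12 N, which is fully shut. Now cap 1.

Call:
apply_moves([
  {"dx": 0,"dy": 0,"dz": -0.15,"rx": 0,"ry": 0,"rz": 0},
  {"dx": 0,"dy": 0,"dz": -0.35,"rx": 0,"ry": 0,"rz": 0},
  {"dx": 0,"dy": 0,"dz": -0.55,"rx": 0,"ry": 0,"rz": 0},
  {"dx": 0,"dy": 0,"dz": -0.75,"rx": 0,"ry": 0,"rz": 0},
  {"dx": 0,"dy": 0,"dz": -0.93,"rx": 0,"ry": 0,"rz": 0},
], fingers=0.1)

```text
time_s: 59.02
position: [0.494, 0.2642, 0.2451]
orientation: [0.0, -0.025, 1.0, 0.0]
force: [1.6, -0.1, 0.9]
width: 0.32
grip_force: 0.0
```

Call:
apply_moves([
  {"dx": -0.12,"dy": 0.1,"dz": -0.03,"rx": 0,"ry": 0,"rz": 0},
  {"dx": -0.26,"dy": 0.2,"dz": -0.03,"rx": 0,"ry": 0,"rz": 0},
  {"dx": -0.42,"dy": 0.3,"dz": -0.03,"rx": 0,"ry": 0,"rz": 0},
  {"dx": -0.575,"dy": 0.42,"dz": -0.03,"rx": 0,"ry": 0,"rz": 0},
  {"dx": -0.575,"dy": 0.42,"dz": -0.03,"rx": 0,"ry": 0,"rz": 0},
])

```text
time_s: 59.43
position: [0.6086, 0.3572, 0.2475]
orientation: [0.0, -0.024, 1.0, 0.002]
force: [-1.5, -0.9, 0.0]
width: 0.449
grip_force: 0.0
```

Call:
apply_moves([
  {"dx": 0,"dy": 0,"dz": 0,"rx": 0,"ry": 0,"rz": 0},
  {"dx": 0,"dy": 0,"dz": 0,"rx": 0,"ry": 0,"rz": 0},
])

```text
time_s: 59.6
position: [0.6041, 0.3538, 0.2481]
orientation: [-0.001, -0.025, 1.0, -0.0]
force: [-0.8, -0.6, 1.0]
width: 0.449
grip_force: 0.0
```

Run:
```python
from h import *
rchk(); t=RO+.081*RU+.0855*RV; to(t[0],t[1],.165,182.85)
```

```text
t 59.6 rack x,y,z mm 80.6 85.6 248.1 yaw 182.87 F [-0.8 -0.6  1. ] w 0.449 j [ 0.08  0.81 -1.14  1.37  0.73  1.41  0.57]
MOVE d [-0.003 -0.     0.416] r [-0.0001 -0.0004  0.0001] rows~ 1.9934295985158745 0.010216139299579695
```

Call:
apply_moves([
  {"dx": 0,"dy": 0,"dz": 0.12,"rx": 0,"ry": 0,"rz": 0},
  {"dx": 0,"dy": 0,"dz": 0.25,"rx": 0,"ry": 0,"rz": 0},
  {"dx": 0,"dy": 0,"dz": 0.36,"rx": 0,"ry": 0,"rz": 0},
  {"dx": 0,"dy": 0,"dz": 0.412,"rx": 0,"ry": 0,"rz": 0},
  {"dx": 0,"dy": 0,"dz": 0.412,"rx": 0,"ry": 0,"rz": 0},
])

```text
time_s: 60.02
position: [0.6037, 0.351, 0.1636]
orientation: [-0.002, -0.024, 1.0, -0.002]
force: [0.7, -0.5, -0.4]
width: 0.452
grip_force: 0.0
```

Call:
apply_moves([
  {"dx": 0,"dy": 0,"dz": 0,"rx": 0,"ry": 0,"rz": 0},
  {"dx": 0,"dy": 0,"dz": 0,"rx": 0,"ry": 0,"rz": 0},
  {"dx": 0,"dy": 0,"dz": 0,"rx": 0,"ry": 0,"rz": 0},
  {"dx": 0,"dy": 0,"dz": 0,"rx": 0,"ry": 0,"rz": 0},
  {"dx": 0,"dy": 0,"dz": 0,"rx": 0,"ry": 0,"rz": 0},
], fingers=1)

```text
time_s: 60.43
position: [0.6054, 0.3538, 0.1674]
orientation: [0.001, -0.024, 1.0, 0.0]
force: [-0.6, -0.2, 0.4]
width: 0.136
grip_force: 0.7
```

Run:
```python
from h import *
rchk()
```

```text
t 60.4333 rack x,y,z mm 81.8 85.5 167.4 yaw 182.8 F [-0.6 -0.2  0.4] w 0.136 j [ 0.07  0.88 -1.09  1.45  0.79  1.29  0.53]
```

Swing shut, release, press.

Call:
apply_moves([
  {"dx": 0.03,"dy": 0,"dz": -0.004,"rx": 0,"ry": 0,"rz": 0},
  {"dx": 0.167,"dy": 0,"dz": -0.002,"rx": 0,"ry": 0,"rz": 0},
  {"dx": 0.298,"dy": 0,"dz": 0.026,"rx": 0,"ry": 0,"rz": 0},
  {"dx": 0.421,"dy": 0,"dz": 0.08,"rx": 0,"ry": 0,"rz": 0},
  {"dx": 0.531,"dy": 0,"dz": 0.157,"rx": 0,"ry": 0,"rz": 0},
])

```text
time_s: 60.85
position: [0.4976, 0.3486, 0.1364]
orientation: [0.001, -0.025, 1.0, 0.0]
force: [1.5, 1.4, -0.3]
width: 0.126
grip_force: 12.0
```

Call:
apply_moves([
  {"dx": 0.092,"dy": 0,"dz": 0.097,"rx": 0,"ry": 0,"rz": 0},
  {"dx": 0.164,"dy": 0,"dz": 0.21,"rx": 0,"ry": 0,"rz": 0},
  {"dx": 0.211,"dy": 0,"dz": 0.336,"rx": 0,"ry": 0,"rz": 0},
  {"dx": 0.232,"dy": 0,"dz": 0.468,"rx": 0,"ry": 0,"rz": 0},
  {"dx": 0.232,"dy": 0,"dz": 0.48,"rx": 0,"ry": 0,"rz": 0},
])

```text
time_s: 61.27
position: [0.4486, 0.3461, 0.0359]
orientation: [-0.002, -0.026, 1.0, 0.0]
force: [-4.5, 1.0, 1.1]
width: 0.132
grip_force: 12.0
```

Call:
apply_moves([
  {"dx": 0,"dy": 0,"dz": 0.01,"rx": 0,"ry": 0,"rz": 0},
  {"dx": 0,"dy": 0,"dz": 0.01,"rx": 0,"ry": 0,"rz": 0},
  {"dx": 0,"dy": 0,"dz": 0.01,"rx": 0,"ry": 0,"rz": 0},
])

```text
time_s: 61.52
position: [0.4487, 0.3461, 0.0365]
orientation: [-0.003, -0.025, 1.0, -0.001]
force: [-7.7, -0.3, -0.0]
width: 0.131
grip_force: 12.0
```

Run:
```python
from h import *
rchk()
```

```text
t 61.5167 rack x,y,z mm -75.1 85.7 36.5 yaw 182.91 F [-7.7 -0.3 -0. ] w 0.131 j [ 0.04  0.86 -1.03  1.87  0.91  0.97  0.21]
```

Call:
apply_moves([
  {"dx": 0,"dy": 0,"dz": 0,"rx": 0,"ry": 0,"rz": 0},
  {"dx": 0,"dy": 0,"dz": 0,"rx": 0,"ry": 0,"rz": 0},
  {"dx": 0,"dy": 0,"dz": 0,"rx": 0,"ry": 0,"rz": 0},
  {"dx": 0,"dy": 0,"dz": -0.15,"rx": 0,"ry": 0,"rz": 0},
  {"dx": 0,"dy": 0,"dz": -0.3,"rx": 0,"ry": 0,"rz": 0},
], fingers=0.1)

```text
time_s: 61.93
position: [0.4523, 0.3448, 0.0964]
orientation: [-0.001, -0.024, 1.0, -0.001]
force: [1.1, 0.3, 0.4]
width: 0.427
grip_force: 0.0
```

Call:
apply_moves([
  {"dx": -0.1,"dy": 0,"dz": -0.05,"rx": 0,"ry": 0,"rz": 0},
  {"dx": -0.2,"dy": 0,"dz": -0.05,"rx": 0,"ry": 0,"rz": 0},
  {"dx": -0.2,"dy": 0,"dz": -0.05,"rx": 0,"ry": 0,"rz": 0},
  {"dx": -0.2,"dy": 0,"dz": 0,"rx": 0,"ry": 0,"rz": 0},
  {"dx": -0.2,"dy": 0,"dz": 0,"rx": 0,"ry": 0,"rz": 0},
], fingers=1)

```text
time_s: 62.35
position: [0.4918, 0.3468, 0.095]
orientation: [-0.001, -0.024, 1.0, -0.001]
force: [-0.3, -0.0, -0.8]
width: 0.132
grip_force: 0.0
```

Run:
```python
from h import *
rchk()
```

```text
t 62.35 rack x,y,z mm -32.0 84.2 95.0 yaw 182.77 F [-0.3 -0.  -0.8] w 0.132 j [ 0.09  0.83 -1.08  1.76  0.83  1.09  0.33]
```

Press to 57 mm, then rise and go to cap 3.

Call:
apply_moves([
  {"dx": 0,"dy": 0,"dz": 0.06,"rx": 0,"ry": 0,"rz": 0},
  {"dx": 0,"dy": 0,"dz": 0.12,"rx": 0,"ry": 0,"rz": 0},
  {"dx": 0,"dy": 0,"dz": 0.17,"rx": 0,"ry": 0,"rz": 0},
  {"dx": 0,"dy": 0,"dz": 0.185,"rx": 0,"ry": 0,"rz": 0},
  {"dx": 0,"dy": 0,"dz": 0.195,"rx": 0,"ry": 0,"rz": 0},
])

```text
time_s: 62.77
position: [0.4911, 0.3472, 0.0578]
orientation: [-0.001, -0.025, 1.0, -0.002]
force: [-6.2, -8.2, 24.4]
width: 0.004
grip_force: 11.9
```

Call:
apply_moves([
  {"dx": 0,"dy": 0,"dz": 0,"rx": 0,"ry": 0,"rz": 0},
  {"dx": 0,"dy": 0,"dz": 0,"rx": 0,"ry": 0,"rz": 0},
  {"dx": 0,"dy": 0,"dz": 0,"rx": 0,"ry": 0,"rz": 0},
])

```text
time_s: 63.02
position: [0.4911, 0.3472, 0.0581]
orientation: [-0.001, -0.025, 1.0, -0.001]
force: [-4.4, -5.6, 11.6]
width: 0.004
grip_force: 5.9
```

Run:
```python
from h import *
rchk()
```

```text
t 63.0167 rack x,y,z mm -32.6 84.6 58.1 yaw 182.84 F [-4.4 -5.6 11.6] w 0.004 j [ 0.06  0.88 -1.04  1.78  0.88  1.04  0.3 ]
```

Call:
apply_moves([
  {"dx": 0,"dy": 0,"dz": -0.15,"rx": 0,"ry": 0,"rz": 0},
  {"dx": 0,"dy": 0,"dz": -0.35,"rx": 0,"ry": 0,"rz": 0},
  {"dx": 0,"dy": 0,"dz": -0.55,"rx": 0,"ry": 0,"rz": 0},
  {"dx": 0,"dy": 0,"dz": -0.75,"rx": 0,"ry": 0,"rz": 0},
  {"dx": 0,"dy": 0,"dz": -0.96,"rx": 0,"ry": 0,"rz": 0},
], fingers=0.1)

```text
time_s: 63.43
position: [0.4918, 0.3476, 0.2502]
orientation: [-0.001, -0.025, 1.0, -0.0]
force: [1.0, 0.2, 0.3]
width: 0.317
grip_force: 0.0
```

Call:
apply_moves([
  {"dx": -0.1,"dy": -0.15,"dz": 0,"rx": 0,"ry": 0,"rz": 0},
  {"dx": -0.2,"dy": -0.3,"dz": 0,"rx": 0,"ry": 0,"rz": 0},
  {"dx": -0.3,"dy": -0.45,"dz": 0,"rx": 0,"ry": 0,"rz": 0},
  {"dx": -0.4,"dy": -0.6,"dz": 0,"rx": 0,"ry": 0,"rz": 0},
  {"dx": -0.5,"dy": -0.75,"dz": 0,"rx": 0,"ry": 0,"rz": 0},
])

```text
time_s: 63.85
position: [0.6004, 0.2014, 0.2488]
orientation: [-0.0, -0.025, 1.0, -0.0]
force: [0.3, 0.1, -0.3]
width: 0.447
grip_force: 0.0
```

Call:
apply_moves([
  {"dx": -0.065,"dy": -0.095,"dz": 0,"rx": 0,"ry": 0,"rz": 0},
  {"dx": -0.065,"dy": -0.095,"dz": 0,"rx": 0,"ry": 0,"rz": 0},
  {"dx": -0.065,"dy": -0.095,"dz": 0,"rx": 0,"ry": 0,"rz": 0},
  {"dx": -0.065,"dy": -0.095,"dz": 0,"rx": 0,"ry": 0,"rz": 0},
])

```text
time_s: 64.18
position: [0.6128, 0.1856, 0.2489]
orientation: [-0.001, -0.025, 1.0, 0.0]
force: [-0.3, -0.4, 0.6]
width: 0.445
grip_force: 0.0
```

Run:
```python
from h import *
rchk(); t=RO+.0805*RU-.084*RV; to(t[0],t[1],.166,182.85)
```

```text
t 64.1833 rack x,y,z mm 80.7 -82.9 248.9 yaw 182.86 F [-0.3 -0.4  0.6] w 0.445 j [ 0.43  0.74 -1.22  1.54  0.71  1.36  0.76]
MOVE d [ 0.    -0.006  0.415] r [ 0.0003 -0.0004  0.0001] rows~ 1.9886289164162783 0.011639424906744125
```

Call:
apply_moves([
  {"dx": 0,"dy": -0.006,"dz": 0.12,"rx": 0,"ry": 0,"rz": 0},
  {"dx": 0,"dy": -0.006,"dz": 0.25,"rx": 0,"ry": 0,"rz": 0},
  {"dx": 0,"dy": -0.006,"dz": 0.36,"rx": 0,"ry": 0,"rz": 0},
  {"dx": 0,"dy": -0.006,"dz": 0.412,"rx": 0,"ry": 0,"rz": 0},
  {"dx": 0,"dy": -0.006,"dz": 0.412,"rx": 0,"ry": 0,"rz": 0},
])

```text
time_s: 64.6
position: [0.6113, 0.1842, 0.1646]
orientation: [-0.002, -0.026, 1.0, -0.001]
force: [-0.9, -0.8, 0.1]
width: 0.45
grip_force: 0.0
```

Call:
apply_moves([
  {"dx": 0,"dy": 0,"dz": 0,"rx": 0,"ry": 0,"rz": 0},
  {"dx": 0,"dy": 0,"dz": 0,"rx": 0,"ry": 0,"rz": 0},
  {"dx": 0,"dy": 0,"dz": 0,"rx": 0,"ry": 0,"rz": 0},
  {"dx": 0,"dy": 0,"dz": 0,"rx": 0,"ry": 0,"rz": 0},
  {"dx": 0,"dy": 0,"dz": 0,"rx": 0,"ry": 0,"rz": 0},
], fingers=1)

```text
time_s: 65.02
position: [0.6142, 0.1838, 0.1681]
orientation: [0.001, -0.024, 1.0, 0.0]
force: [-0.2, 4.4, 2.4]
width: 0.137
grip_force: 3.3
```

Run:
```python
from h import *
rchk()
```

```text
t 65.0167 rack x,y,z mm 82.1 -84.7 168.1 yaw 182.79 F [-0.2  4.4  2.4] w 0.137 j [ 0.4   0.82 -1.15  1.61  0.78  1.24  0.72]
```

Call:
apply_moves([
  {"dx": 0.03,"dy": 0,"dz": -0.004,"rx": 0,"ry": 0,"rz": 0},
  {"dx": 0.167,"dy": 0,"dz": -0.002,"rx": 0,"ry": 0,"rz": 0},
  {"dx": 0.298,"dy": 0,"dz": 0.026,"rx": 0,"ry": 0,"rz": 0},
  {"dx": 0.421,"dy": 0,"dz": 0.08,"rx": 0,"ry": 0,"rz": 0},
  {"dx": 0.531,"dy": 0,"dz": 0.157,"rx": 0,"ry": 0,"rz": 0},
])

```text
time_s: 65.43
position: [0.5068, 0.1788, 0.1368]
orientation: [0.001, -0.025, 1.0, 0.0]
force: [3.9, 2.5, -3.9]
width: 0.131
grip_force: 12.0
```

Call:
apply_moves([
  {"dx": 0.092,"dy": 0,"dz": 0.097,"rx": 0,"ry": 0,"rz": 0},
  {"dx": 0.164,"dy": 0,"dz": 0.21,"rx": 0,"ry": 0,"rz": 0},
  {"dx": 0.211,"dy": 0,"dz": 0.336,"rx": 0,"ry": 0,"rz": 0},
  {"dx": 0.232,"dy": 0,"dz": 0.468,"rx": 0,"ry": 0,"rz": 0},
  {"dx": 0.232,"dy": 0,"dz": 0.48,"rx": 0,"ry": 0,"rz": 0},
])

```text
time_s: 65.85
position: [0.4581, 0.1764, 0.0377]
orientation: [-0.002, -0.025, 1.0, 0.0]
force: [-5.8, 0.5, 7.3]
width: 0.132
grip_force: 12.0
```

Call:
apply_moves([
  {"dx": 0,"dy": 0,"dz": 0.01,"rx": 0,"ry": 0,"rz": 0},
  {"dx": 0,"dy": 0,"dz": 0.01,"rx": 0,"ry": 0,"rz": 0},
  {"dx": 0,"dy": 0,"dz": 0.01,"rx": 0,"ry": 0,"rz": 0},
])

```text
time_s: 66.1
position: [0.4582, 0.1763, 0.0379]
orientation: [-0.002, -0.025, 1.0, -0.0]
force: [-8.2, 1.9, 2.8]
width: 0.129
grip_force: 12.0
```

Run:
```python
from h import *
rchk()
```

```text
t 66.1 rack x,y,z mm -74.2 -84.3 37.9 yaw 182.88 F [-8.2  1.9  2.8] w 0.129 j [ 0.41  0.79 -1.08  2.05  0.92  0.9   0.42]
```

Call:
apply_moves([
  {"dx": 0,"dy": 0,"dz": 0,"rx": 0,"ry": 0,"rz": 0},
  {"dx": 0,"dy": 0,"dz": 0,"rx": 0,"ry": 0,"rz": 0},
  {"dx": 0,"dy": 0,"dz": 0,"rx": 0,"ry": 0,"rz": 0},
  {"dx": 0,"dy": 0,"dz": -0.15,"rx": 0,"ry": 0,"rz": 0},
  {"dx": 0,"dy": 0,"dz": -0.3,"rx": 0,"ry": 0,"rz": 0},
], fingers=0.1)

```text
time_s: 66.52
position: [0.4605, 0.1754, 0.0976]
orientation: [-0.001, -0.024, 1.0, -0.0]
force: [0.3, -0.4, 0.3]
width: 0.424
grip_force: 0.0
```

Call:
apply_moves([
  {"dx": -0.1,"dy": 0,"dz": -0.05,"rx": 0,"ry": 0,"rz": 0},
  {"dx": -0.2,"dy": 0,"dz": -0.05,"rx": 0,"ry": 0,"rz": 0},
  {"dx": -0.2,"dy": 0,"dz": -0.05,"rx": 0,"ry": 0,"rz": 0},
  {"dx": -0.2,"dy": 0,"dz": 0,"rx": 0,"ry": 0,"rz": 0},
  {"dx": -0.2,"dy": 0,"dz": 0,"rx": 0,"ry": 0,"rz": 0},
], fingers=1)

```text
time_s: 66.93
position: [0.5002, 0.1771, 0.096]
orientation: [-0.001, -0.024, 1.0, -0.0]
force: [0.0, 1.0, -0.3]
width: 0.137
grip_force: 0.0
```

Run:
```python
from h import *
rchk()
```

```text
t 66.9333 rack x,y,z mm -32.2 -85.7 96.0 yaw 182.77 F [ 0.   1.  -0.3] w 0.137 j [ 0.46  0.76 -1.15  1.94  0.83  1.02  0.54]
```

Call:
apply_moves([
  {"dx": 0,"dy": 0,"dz": 0.06,"rx": 0,"ry": 0,"rz": 0},
  {"dx": 0,"dy": 0,"dz": 0.12,"rx": 0,"ry": 0,"rz": 0},
  {"dx": 0,"dy": 0,"dz": 0.17,"rx": 0,"ry": 0,"rz": 0},
  {"dx": 0,"dy": 0,"dz": 0.185,"rx": 0,"ry": 0,"rz": 0},
  {"dx": 0,"dy": 0,"dz": 0.195,"rx": 0,"ry": 0,"rz": 0},
])

```text
time_s: 67.35
position: [0.4995, 0.1773, 0.0579]
orientation: [-0.002, -0.025, 1.0, -0.001]
force: [-6.4, -5.9, 20.4]
width: 0.005
grip_force: 9.8
```

Call:
apply_moves([
  {"dx": 0,"dy": 0,"dz": 0,"rx": 0,"ry": 0,"rz": 0},
  {"dx": 0,"dy": 0,"dz": 0,"rx": 0,"ry": 0,"rz": 0},
  {"dx": 0,"dy": 0,"dz": 0,"rx": 0,"ry": 0,"rz": 0},
])

```text
time_s: 67.6
position: [0.5011, 0.1782, 0.0585]
orientation: [-0.0, -0.025, 1.0, 0.0]
force: [0.0, -0.6, -0.8]
width: 0.006
grip_force: 0.0
```

Run:
```python
from h import *
rchk()
```

```text
t 67.6 rack x,y,z mm -31.2 -84.7 58.5 yaw 182.83 F [ 0.  -0.6 -0.8] w 0.006 j [ 0.42  0.8  -1.09  1.95  0.89  0.97  0.5 ]
```

Call:
apply_moves([
  {"dx": 0,"dy": 0,"dz": -0.15,"rx": 0,"ry": 0,"rz": 0},
  {"dx": 0,"dy": 0,"dz": -0.35,"rx": 0,"ry": 0,"rz": 0},
  {"dx": 0,"dy": 0,"dz": -0.55,"rx": 0,"ry": 0,"rz": 0},
  {"dx": 0,"dy": 0,"dz": -0.75,"rx": 0,"ry": 0,"rz": 0},
  {"dx": 0,"dy": 0,"dz": -0.95,"rx": 0,"ry": 0,"rz": 0},
])

```text
time_s: 68.02
position: [0.5009, 0.1781, 0.2503]
orientation: [-0.0, -0.025, 1.0, 0.0]
force: [1.0, -0.3, 0.2]
width: 0.008
grip_force: 0.0
```

Call:
apply_moves([
  {"dx": 0,"dy": 0,"dz": -0.2,"rx": 0,"ry": 0,"rz": 0},
  {"dx": 0,"dy": 0.2,"dz": -0.4,"rx": 0,"ry": 0,"rz": 0},
  {"dx": 0,"dy": 0.4,"dz": -0.4,"rx": 0,"ry": 0,"rz": 0},
  {"dx": 0,"dy": 0.42,"dz": -0.4,"rx": 0,"ry": 0,"rz": 0},
  {"dx": 0,"dy": 0.42,"dz": -0.4,"rx": 0,"ry": 0,"rz": 0},
])

```text
time_s: 68.43
position: [0.4958, 0.267, 0.3306]
orientation: [0.001, -0.028, 1.0, 0.002]
force: [-0.6, -0.8, -0.6]
width: 0.007
grip_force: 0.0
```

Run:
```python
from h import *
rchk(); im,c,st=grab("wrist","w17.png"); cs=cam("scene"); i4=cv2.imread("pics/s4.png")[:,:,::-1]; im2=eyes.get_image("scene"); cv2.imwrite("pics/s17.png",im2[:,:,::-1])
print("rack blobs"); [print(*b) for b in blobs(im,c,.055,75,60,400) if b[0][1]<300]
d=np.abs(im2[170:310,110:290].astype(int)-i4[170:310,110:290]).max(2); print("chuck area change px>40:",(d>40).sum())
imt,ct,_=grab("top","t17.png"); [print(*b) for b in blobs(imt,ct,.02,70,70,80) if 60<b[2][1]<220]
```

```text
t 68.4333 rack x,y,z mm -32.0 4.3 330.6 yaw 183.16 F [-0.6 -0.8 -0.6] w 0.007 j [ 0.41  0.56 -1.36  1.63  0.55  1.41  0.62]
rack blobs
[381. 210.] [509. 347.] [ 47. 148.] 3.1
[316. 210.] [513. 264.] [ 42. 148.] 3.2
[248. 210.] [518. 180.] [ 45. 148.] 3.2
chuck area change px>40: 148
[323. 468.] [-52.  -4.] [55. 67.] 90.8
[314. 456.] [-22.  20.] [ 60. 145.] 155.2
[478. 433.] [  43. -408.] [81. 81.] 0.8
[310. 429.] [47. 29.] [106. 212.] 123.6
[164. 382.] [162. 416.] [117. 157.] 112.9
[354. 365.] [214. -83.] [155. 157.] 54.4
[472. 336.] [ 294. -394.] [139. 140.] 90.8
[434. 238.] [ 553. -293.] [117. 219.] 175.5
[328. 158.] [766.  -6.] [ 36. 179.] 90.8
```

Run:
```python
import cv2,numpy as np
a=cv2.imread("pics/s4.png").astype(int);b=cv2.imread("pics/s17.png").astype(int)
m=(np.abs(a-b).max(2)>40).astype(np.uint8)[170:310,110:290]
n,l,s,c=cv2.connectedComponentsWithStats(m)
for i in range(1,n):
    if s[i,4]>8: print(s[i]+[110,170,0,0,0])
```

```text
[279 286  11  18 141]
```

Caps are shut (tops at 58 mm), the bars are stowed, and nothing has changed at the chuck. Handing in.

```bash
python3 -c "
from workcell import job_done
print(job_done())"
```

```text
the job is handed in; nothing more can be done
None
```

I handed the job in at about 68 s: the long bar is clamped in the chuck, all three short bars are in their own tubes, and every cap is pressed shut. No verdict came back. The jaws' grip is inferred from about 18 N pushed on the handle, not measured directly.

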